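# Napkin rings on a skewer for the pass

### The job

Get the napkin-ring set ready for the waiter: stand the loose wooden napkin rings in free slots of the bamboo rack, run the skewer through the holes of every ring there is and lift them all off together as one stack, then lay the loaded skewer back in its stand, with a notch at each end of the stack and all the rings hanging between the two posts. Set the ramekin upright on the middle of the coaster, and when everything is in place press the head of the pass bell right down to its stop. Leave the pepper mill and the glass tumbler where they stand.

Things in the scene. Friction and masses are not known exactly. Their poses are not given: they have to be found in the camera images.
- ring1_center (a point): pale wooden napkin ring number 1 (all alike; absent in some starts): a square plate standing on edge, 52 mm wide (own x), 16 mm thick (own y), 54 mm high (own z), with a round hole of 26 mm diameter through its middle along its own y, about 28 g. The point is the centre of the hole, 27 mm above its foot. It stands steadily by itself and starts in the second slot of the rack.
- ring2_center (a point): pale wooden napkin ring number 2 (all alike; absent in some starts): a square plate standing on edge, 52 mm wide (own x), 16 mm thick (own y), 54 mm high (own z), with a round hole of 26 mm diameter through its middle along its own y, about 28 g. The point is the centre of the hole, 27 mm above its foot. It stands steadily by itself and starts in the fourth slot of the rack.
- ring3_center (a point): pale wooden napkin ring number 3 (all alike; absent in some starts): a square plate standing on edge, 52 mm wide (own x), 16 mm thick (own y), 54 mm high (own z), with a round hole of 26 mm diameter through its middle along its own y, about 28 g. The point is the centre of the hole, 27 mm above its foot. It stands steadily by itself and starts loose on the counter.
- ring4_center (a point): pale wooden napkin ring number 4 (all alike; absent in some starts): a square plate standing on edge, 52 mm wide (own x), 16 mm thick (own y), 54 mm high (own z), with a round hole of 26 mm diameter through its middle along its own y, about 28 g. The point is the centre of the hole, 27 mm above its foot. It stands steadily by itself and starts loose on the counter.
- ring5_center (a point): pale wooden napkin ring number 5 (all alike; absent in some starts): a square plate standing on edge, 52 mm wide (own x), 16 mm thick (own y), 54 mm high (own z), with a round hole of 26 mm diameter through its middle along its own y, about 28 g. The point is the centre of the hole, 27 mm above its foot. It stands steadily by itself and starts loose on the counter.
- slot1 (a point): slot 1 of 5 in the low bamboo rack: centre of the slot's floor, 12 mm above the counter. Axes are the rack's: y runs along the row (slots 32 mm apart), x across it. Each slot is 22 mm wide along y, between ribs 46 mm long in x that rise 10 mm above the floor; it is open at both x ends and on top, so a ring standing in it with its hole axis along the row is 54 mm high above the floor and its sides are free. The rack is fixed, 62 mm wide in x and 176 mm long in y.
- slot2 (a point): slot 2 of 5 in the low bamboo rack: centre of the slot's floor, 12 mm above the counter. Axes are the rack's: y runs along the row (slots 32 mm apart), x across it. Each slot is 22 mm wide along y, between ribs 46 mm long in x that rise 10 mm above the floor; it is open at both x ends and on top, so a ring standing in it with its hole axis along the row is 54 mm high above the floor and its sides are free. The rack is fixed, 62 mm wide in x and 176 mm long in y.
- slot3 (a point): slot 3 of 5 in the low bamboo rack: centre of the slot's floor, 12 mm above the counter. Axes are the rack's: y runs along the row (slots 32 mm apart), x across it. Each slot is 22 mm wide along y, between ribs 46 mm long in x that rise 10 mm above the floor; it is open at both x ends and on top, so a ring standing in it with its hole axis along the row is 54 mm high above the floor and its sides are free. The rack is fixed, 62 mm wide in x and 176 mm long in y.
- slot4 (a point): slot 4 of 5 in the low bamboo rack: centre of the slot's floor, 12 mm above the counter. Axes are the rack's: y runs along the row (slots 32 mm apart), x across it. Each slot is 22 mm wide along y, between ribs 46 mm long in x that rise 10 mm above the floor; it is open at both x ends and on top, so a ring standing in it with its hole axis along the row is 54 mm high above the floor and its sides are free. The rack is fixed, 62 mm wide in x and 176 mm long in y.
- slot5 (a point): slot 5 of 5 in the low bamboo rack: centre of the slot's floor, 12 mm above the counter. Axes are the rack's: y runs along the row (slots 32 mm apart), x across it. Each slot is 22 mm wide along y, between ribs 46 mm long in x that rise 10 mm above the floor; it is open at both x ends and on top, so a ring standing in it with its hole axis along the row is 54 mm high above the floor and its sides are free. The rack is fixed, 62 mm wide in x and 176 mm long in y.
- skewer_handle (a point): steel skewer with a wooden handle, 90 g; own x runs along it from handle to tip. Handle: square bar 80 mm long, 16 mm wide (own y), 18 mm high (own z), x = -40 to 40 mm from the handle centre; a 20 mm collar at x = 38 to 42; round shaft 8 mm in diameter from there to the pointed tip at x = 266 mm. It balances about 90 mm from the handle centre. It starts lying level in the stand. This point: centre of the handle, on the axis.
- skewer_mid (a point): the same skewer: point on the shaft's axis 150 mm from the handle centre towards the tip, the middle of the part that lies between the stand's notches; axes as the skewer's.
- stand_seat (a point): skewer stand (fixed): dark board 80 x 230 x 12 mm with two steel posts 190 mm apart along its own y, each 10 mm thick along y and topped by an open V notch 38 mm wide across the top. This point: on the axis of a skewer seated in both notches, midway between the posts, 75 mm above the counter; the V tops reach 92 mm. The skewer starts seated here, its x along the stand's +y and its mid point at this point.
- ramekin_center (a point): small white ceramic ramekin, open on top, 62 mm across, 40 mm high, walls 4 mm, 140 g; point on its axis half-way up.
- coaster_top (a point): round cork coaster (fixed), 96 mm across, 4 mm thick; centre of its top.
- plunger (a joint): head of the pass bell: travel downwards in m, 0 = up, 0.006 = at its stop; it is sprung (2 N to start, 5 N at the stop) and rises again by itself.
- bell_top (a point): top centre of the bell's round press head (22 mm across), 61 mm above the counter when up; the steel bell below it is a fixed dome 80 mm across and 43 mm high.
- mill: dark wooden pepper mill, 52 mm across, 110 mm high, not part of the job; origin at the centre of its underside.
- tumbler: small clear glass tumbler, 60 mm across, 90 mm high, not part of the job; origin at the centre of its underside.
Things that resemble listed ones, but are neither listed nor needed, are in the scene too. What is shaped like the part that bears plunger but yellow is not meant.

How it is judged:
By the outcome, as a careful person would: the job done as asked, in the order asked, and still so for the second after the job is handed in, with the robot touching nothing.
Of ring1, ring2, ring3, ring4, ring5 only 3 to 5 are there at a start; the rules pass over those that are not, and their reading is None.
At some moment in a run one of ramekin may be knocked a few centimetres aside while the robot is not near it.
It also fails if it takes over 210 s, if anything falls off the work surface, if the arm or the gripper's body presses on something with over 40 N, if the wrist force passes 120 N, or if a joint passes its speed limit or range.

### The arm

A 7-joint arm with a two-finger parallel gripper is mounted at the origin on the work surface. World frame = base frame: x ahead of the robot, y to its left, z up, the work surface at z = 0. Lengths are in m, angles in degrees, forces in N, time in s.
With the tool pointing down it reaches from about 0.425 to 0.875 m from the base axis. Payload 4.7 kg.
Tool frame: the origin (TCP) lies at the very end of the fingers, on their centre line; the grasp point (between the pads) lies manip.grip_point_offset behind it (manip.grip_point_offset is the distance from the TCP to the grasp point, in m); z points along the fingers, y is the direction in which the jaws open and shut (so a half turn about z gives the same grasp; the last joint's range is limited). The gripper opens to 87 mm and grips with 3 to 60 N. Pads are 19 mm wide; open, the fingers measure 117 mm over their backs; the gripper's body (75 mm by 190 mm) begins 51 mm behind the grasp point.
Start: joints at [76.266, 18.392, -4.016, 83.108, 1.295, 78.541, -3.26], TCP at [0.163, -0.629, 0.193] pointing down, gripper open.
Joint ranges: [-163.93, 163.93], [-17.29, 119.83], [-79.2, 71.16], [3.27, 140.29], [-89.18, 269.18], [5.43, 117.66], [-154.24, 154.24]. Speed limits (degrees/s): [147.25, 147.25, 180, 180, 180, 180, 180].

### API

Orientations are given as a 3x3 rotation matrix whose columns are the frame's x, y, z axes.
In Python, from rig import manip gives the robot as it stands. The module is installed in compiled form; this text tells all that it offers.
- The arm moves only by the shell command python3 -m jog 'ROWS' [OPENING]. ROWS is a JSON object of lists of equal length, an entry for each row: "linear": the shift along the world's x, y, z in mm, a list of three; "dr": the turn, a rotation vector about the world's x, y, z in rad, a list of three. In form: {"linear": [[dx, dy, dz], ...], "dr": [[rx, ry, rz], ...]}. A call has exactly 5 rows; each row is the pose to reach, as a shift and turn from the pose measured when the call began; what a row does not reach only later rows make up. A row lasts 1/8 s, in which the tool goes at most 62.5 mm and 10.7 degrees, less where a joint would pass 70% of its speed; a pose out of reach is approached as far as the arm can. A call with a gripper value outside its range is refused whole. OPENING is the finger opening in mm, from 0 to 87, set as the call begins (- or left out, the last holds). The fingers move at their own pace and stop on an object; the grip force is fixed at half the most. Time passes only in rows, so rows that repeat a pose let the fingers close, or fill a call up. It gives the time, the measured TCP pose, the force and the opening at its end, in the units of the state.
- manip.sense(): the state, without advancing time (a new reading comes with each control period).
- manip.snapshot(name): name is "side" or "top" or "wrist"; returns a dict with "frame" (384x512x3 uint8, red, green, blue), "camera_matrix" (3x3 intrinsics, pixels), "camera_from_world" (4x4, takes a point from world to camera coordinates); the wrist camera has in their place "tool_from_camera" (4x4, takes a point from camera to tool coordinates, whose origin is the TCP and whose axes are the flange's). Camera axes: x right, y down, z forward; pixel columns grow to the right and rows downward; lengths in m; the calibration is good to about 2 mm. A picture is of the moment at which its call begins: read the wrist's pose just before it. There is no depth.
- manip.close_job(): hands the job in, once; it reports no verdict.
Trained networks look in a picture, given as the dict that the camera call returned (one of the last four; its "shot" number tells which), for a name from the list of things; names that differ only in an ending like _2 or _b are one class to them, and where a whole thing is asked for, a point or a joint stands for the part that bears it (a point fixed in the world has none). Each returns a list of dicts, best first, with "p" (0 to 1); they miss things now and then, are a little off and sometimes report something else, mostly with a low value. They report only what shows in the picture. A call takes as long as a camera call. They do not tell look-alikes from the thing itself.
- manip.silhouettes(picture, name): "pixels" (384x512 bool, what is visible of it) and "rect" ([left, top, right, bottom] in pixels, round what is visible of it).
The state is a dict: "time": time; "joint_pos": joint angles; "joint_velocities": joint speeds; "joint_efforts": joint torques, N m; "tool_pos": TCP position; "tool_rot": TCP orientation; "contact_force": force on the tool from outside, world axes, zero at the start; "torque": the same for the moment, N m; "opening": finger opening in m.
Only numpy, scipy, OpenCV 4.12 (cv2) and the standard library are available. Lean on these libraries where they do the work, as an engineer would, in place of code of your own. Each camera call takes 0.05 s, during which the arm holds its last target.

## Working session

There is one attempt and no reset: what is moved stays moved. The work goes in short steps, Python scripts to look and compute and a shell command to move; the robot and the scene stay as the last step left them, time stands still between calls to the robot, and variables do not carry over. Pictures are saved under pics/ and viewed, and the job is handed in when it is done.

I'll start by looking at the scene.

```bash
mkdir -p pics; cat > h.py <<'E'
import numpy as np, cv2
from rig import manip
def snap(n,save=None):
    s=manip.sense(); p=manip.snapshot(n)
    if n=="wrist":
        T=np.eye(4);T[:3,:3]=np.array(s["tool_rot"]);T[:3,3]=s["tool_pos"]
        p["_cfw"]=np.linalg.inv(T@np.array(p["tool_from_camera"]))
    else: p["_cfw"]=np.array(p["camera_from_world"])
    if save: cv2.imwrite("pics/"+save,p["frame"][:,:,::-1])
    return p
def ray(p,u,v):
    K=np.array(p["camera_matrix"]);M=np.linalg.inv(p["_cfw"])
    d=M[:3,:3]@np.linalg.solve(K,np.array([u,v,1.0]));return M[:3,3],d
def at_z(p,u,v,z):
    o,d=ray(p,u,v);return o+d*(z-o[2])/d[2]
def proj(p,X):
    K=np.array(p["camera_matrix"]);X=np.atleast_2d(X)
    c=(p["_cfw"]@np.c_[X,np.ones(len(X))].T)[:3];q=K@c;return (q[:2]/q[2]).T
E
python3 - <<'E'
from h import *
np.set_printoptions(precision=3,suppress=True)
s=manip.sense();print({k:np.round(v,3) for k,v in s.items()},manip.grip_point_offset)
for n in("top","side","wrist"):
    p=snap(n,n+"0.png");print(n,np.linalg.inv(p["_cfw"]).round(3),np.array(p["camera_matrix"]).round(1).tolist())
E
```

```text
{'time': np.float64(0.0), 'joint_pos': array([76.265, 18.439, -4.015, 83.174,  1.297, 78.542, -3.259]), 'joint_velocities': array([-0.   , -0.034, -0.003, -0.033, -0.007,  0.073,  0.096]), 'joint_efforts': array([  0.   , -49.128,  -0.404, -31.252,  -0.064,   0.044,   0.   ]), 'tool_pos': array([ 0.163, -0.629,  0.192]), 'tool_rot': array([[ 0.968,  0.251, -0.001],
       [ 0.251, -0.968,  0.002],
       [-0.   , -0.002, -1.   ]]), 'contact_force': array([ 0.112,  0.121, -0.499]), 'torque': array([ 0.051,  0.014, -0.015]), 'opening': np.float64(0.087)} 0.0187
top [[-0.026 -0.99   0.14   0.31 ]
 [-0.999  0.029  0.018 -0.065]
 [-0.022 -0.14  -0.99   1.639]
 [ 0.     0.     0.     1.   ]] [[435.4, 0.0, 252.7], [0.0, 435.4, 192.1], [0.0, 0.0, 1.0]]
side [[-0.992 -0.058  0.109  0.434]
 [-0.122  0.616 -0.778  0.794]
 [-0.022 -0.785 -0.619  0.734]
 [ 0.     0.     0.     1.   ]] [[357.2, 0.0, 257.6], [0.0, 357.2, 195.1], [0.0, 0.0, 1.0]]
wrist [[ 0.251 -0.937 -0.244  0.229]
 [-0.968 -0.243 -0.061 -0.611]
 [-0.002  0.252 -0.968  0.383]
 [ 0.     0.     0.     1.   ]] [[325.7, 0.0, 258.9], [0.0, 325.7, 189.1], [0.0, 0.0, 1.0]]
```

View pics/top0.png

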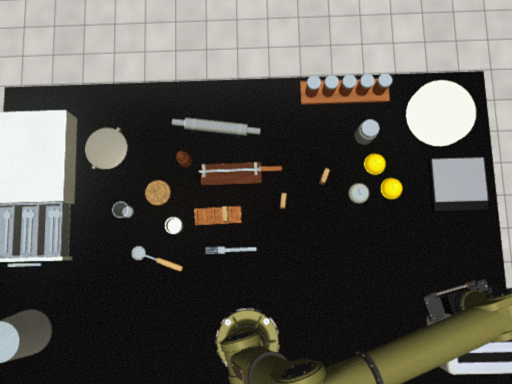

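View pics/side0.png

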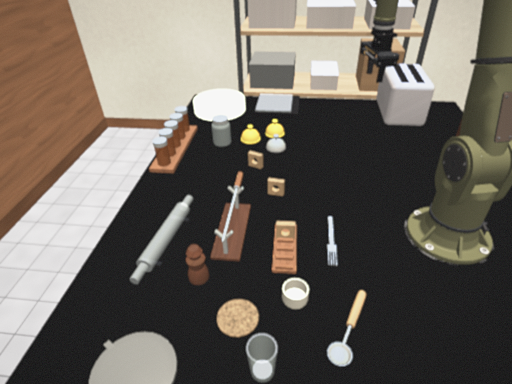

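View pics/wrist0.png

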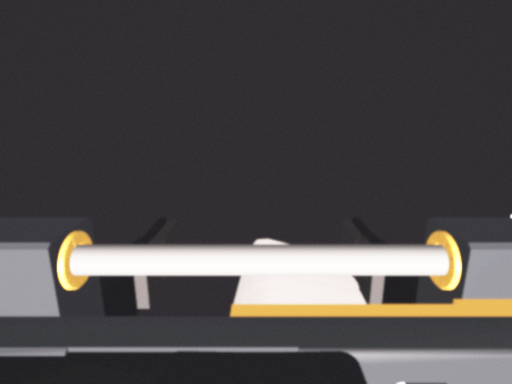

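Top view: stand with skewer at (230,172), handle to the right. The rack is at (218,215) with one ring visible, and loose rings lie at (283,200) and (325,176). Ramekin (173,225), coaster (157,192), mill (183,158), tumbler (122,210). The silver bell is at (359,193), with yellow look-alikes at (374,164) and (391,188).

Next I'll run the detectors and crop in close.

```bash
python3 - <<'E'
from h import *
np.set_printoptions(precision=3,suppress=True)
out=[]
hz=dict(ring1_center=.027,slot1=.012,skewer_handle=.075,skewer_mid=.075,stand_seat=.075,ramekin_center=.02,coaster_top=.004,plunger=.05,bell_top=.061,mill=.05,tumbler=.05)
for n in("top","side"):
    p=snap(n)
    for k,z in hz.items():
        try: r=manip.silhouettes(p,k)
        except Exception as e: print(n,k,e); continue
        for d in r[:6]:
            m=d["pixels"];v,u=np.nonzero(m)
            print(n,k,round(d["p"],2),[int(x) for x in d["rect"]],int(m.sum()),at_z(p,u.mean(),v.mean(),z))
    f=p["frame"]
    c=f[130:270,95:415] if n=="top" else f[110:384,140:380]
    c=cv2.resize(c,None,fx=2.5 if n=="top" else 2.2,fy=2.5 if n=="top" else 2.2,interpolation=cv2.INTER_CUBIC);cv2.imwrite(f"pics/{n}0c.png",c[:,:,::-1])
print(manip.sense()["time"])
E
```

```text
top ring1_center 0.38 [219, 205, 228, 223] 78 [0.46  0.071 0.027]
top slot1 0.55 [195, 204, 242, 225] 626 [0.454 0.102 0.012]
top skewer_handle 0.61 [210, 165, 280, 173] 125 [ 0.616 -0.039  0.075]
top skewer_mid 0.67 [198, 165, 280, 171] 215 [ 0.616 -0.023  0.075]
top stand_seat 0.62 [198, 161, 260, 187] 1245 [0.602 0.043 0.075]
top ramekin_center 0.68 [164, 218, 183, 234] 252 [0.423 0.266 0.02 ]
top coaster_top 0.71 [144, 179, 170, 206] 481 [0.55  0.329 0.004]
top coaster_top 0.34 [199, 167, 282, 174] 161 [ 0.63  -0.04   0.004]
top mill 0.59 [178, 153, 191, 166] 165 [0.668 0.221 0.05 ]
top tumbler 0.61 [114, 201, 134, 215] 273 [0.482 0.449 0.05 ]
top tumbler 0.39 [194, 206, 238, 228] 696 [0.451 0.101 0.05 ]
side ring1_center 0.51 [271, 218, 297, 239] 351 [0.461 0.055 0.027]
side slot1 0.86 [274, 236, 296, 270] 802 [0.458 0.14  0.012]
side skewer_handle 0.73 [222, 173, 243, 242] 293 [0.619 0.015 0.075]
side skewer_mid 0.71 [225, 171, 242, 242] 184 [ 0.619 -0.015  0.075]
side stand_seat 0.75 [212, 188, 248, 263] 1506 [0.6   0.125 0.075]
side ramekin_center 0.74 [275, 229, 298, 273] 852 [0.459 0.143 0.02 ]
side ramekin_center 0.61 [280, 281, 307, 311] 634 [0.425 0.265 0.02 ]
side coaster_top 0.55 [217, 300, 255, 336] 1258 [0.553 0.334 0.004]
side mill 0.96 [182, 245, 207, 284] 661 [0.672 0.229 0.05 ]
side tumbler 0.7 [247, 334, 274, 384] 1224 [0.484 0.443 0.05 ]
1.35
```

View pics/top0c.png

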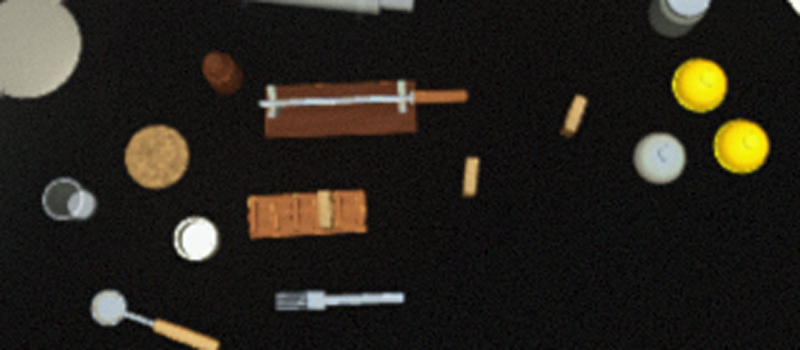

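View pics/side0c.png

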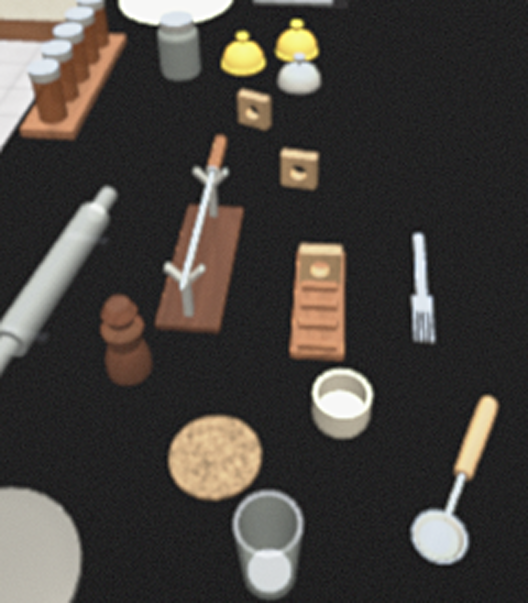

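Three rings are present: one in the rack (second slot from its right end in the top view) and two loose.

Candidates for the first reach:
- **Loose rings:** top pixels (283,200) and (325,176). Both show the square plate and hole in the side crop. There are no ring look-alikes, since the spice jars at (345,85) are clearly different.
- **Skewer:** top pixel (240,170), in the notched stand. The fork (230,250) and ladle (160,260) are not it.

Now I'll move over the rings for a closer look with the wrist camera.

```bash
python3 -m jog '{"linear":[[20,30,50],[55,75,90],[90,125,120],[130,180,140],[170,235,160]],"dr":[[0,0,0.14],[0,0,0.28],[0,0,0.42],[0,0,0.56],[0,0,0.70]]}' 87
python3 -m jog '{"linear":[[30,45,0],[65,90,0],[100,135,0],[140,185,0],[160,210,0]],"dr":[[0,0,0.14],[0,0,0.28],[0,0,0.42],[0,0,0.56],[0,0,0.618]]}'
```

```text
time: 1.98
tool_pos: [0.3178, -0.4152, 0.3457]
tool_rot: [[0.575, 0.818, 0.001], [0.818, -0.575, -0.001], [-0.001, 0.001, -1.0]]
contact_force: [-0.1, -0.4, 0.1]
opening: 0.0871
time: 2.6
tool_pos: [0.4796, -0.2014, 0.3462]
tool_rot: [[-0.013, 1.0, 0.003], [1.0, 0.013, -0.0], [-0.0, 0.003, -1.0]]
contact_force: [0.3, -1.0, 0.4]
opening: 0.0875
```

```bash
python3 - <<'E'
from h import *
p=snap("wrist","w1.png")
for k in ("ring1_center","bell_top","skewer_handle","slot1"):
  for d in manip.silhouettes(p,k)[:4]: print(k,round(d["p"],2),d["rect"])
E
```

```text
skewer_handle 0.58 [355.8, 0.1, 373.2, 111.2]
slot1 0.63 [225.7, 0.2, 267.8, 2.1]
```

View pics/w1.png

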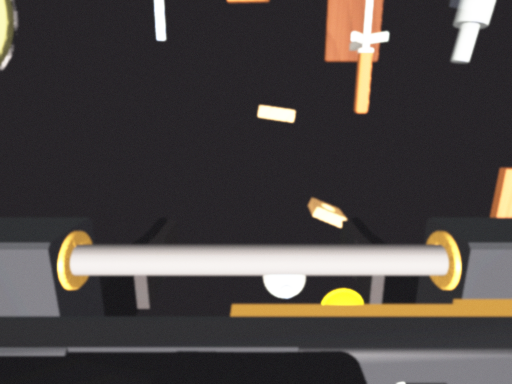

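The wrist view shows loose ring A at (276,113), ring B at (327,212), the skewer handle at (364,80) and the bell at (285,285), partly hidden. Next I'll shift left to see the rack and stand.

```bash
python3 -m jog '{"linear":[[10,30,0],[20,60,0],[30,85,0],[40,111,0],[40,111,0]],"dr":[[0,0,0],[0,0,0],[0,0,0],[0,0,-0.013],[0,0,-0.013]]}' 
python3 - <<'E'
from h import *
p=snap("wrist","w2.png")
import pickle;pickle.dump(p,open("w2.pkl","wb"))
for k in ("ring1_center","skewer_handle","slot1","stand_seat"):
  for d in manip.silhouettes(p,k)[:4]: print(k,round(d["p"],2),d["rect"])
E
```

```text
time: 3.48
tool_pos: [0.5172, -0.0948, 0.3458]
tool_rot: [[0.008, 1.0, 0.001], [1.0, -0.008, -0.001], [-0.001, 0.001, -1.0]]
contact_force: [0.0, -0.9, 0.5]
opening: 0.087
ring1_center 0.77 [194.9, 24.8, 236.5, 43.6]
skewer_handle 0.59 [324.8, 0.0, 342.5, 185.4]
slot1 0.88 [194.3, 0.1, 240.5, 79.8]
stand_seat 0.96 [296.3, 2.9, 354.0, 131.8]
```

View pics/w2.png

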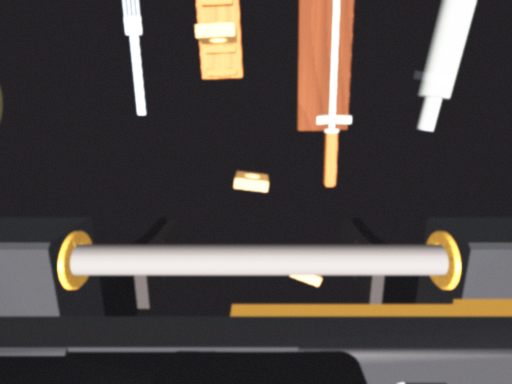

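The ring in the rack shows at (215,32). Stand post 1 is at (334,120), the handle end at (330,185), ring A at (252,181). One more shot further left will cover the full rack, stand, ramekin and coaster.

```bash
python3 -m jog '{"linear":[[0,30,0],[0,60,0],[0,90,0],[0,125,0],[0,130,0]],"dr":[[0,0,0],[0,0,0],[0,0,0],[0,0,0],[0,0,0]]}' 
python3 - <<'E'
from h import *
p=snap("wrist","w3.png")
import pickle;pickle.dump(p,open("w3.pkl","wb"))
for k in ("ring1_center","skewer_handle","slot1","stand_seat","ramekin_center","coaster_top"):
  for d in manip.silhouettes(p,k)[:4]: print(k,round(d["p"],2),d["rect"])
E
```

```text
time: 4.35
tool_pos: [0.5164, 0.0345, 0.3459]
tool_rot: [[0.009, 1.0, 0.001], [1.0, -0.009, -0.002], [-0.002, 0.001, -1.0]]
contact_force: [-0.3, -0.7, 0.3]
opening: 0.087
ring1_center 0.61 [197.9, 122.3, 239.9, 135.4]
skewer_handle 0.87 [323.3, 55.3, 337.2, 244.6]
slot1 0.66 [197.0, 42.0, 243.6, 166.0]
ramekin_center 0.71 [293.2, 62.8, 354.9, 216.0]
ramekin_center 0.58 [181.3, 2.4, 212.8, 15.5]
coaster_top 0.46 [344.9, 0.0, 404.7, 38.4]
```

View pics/w3.png

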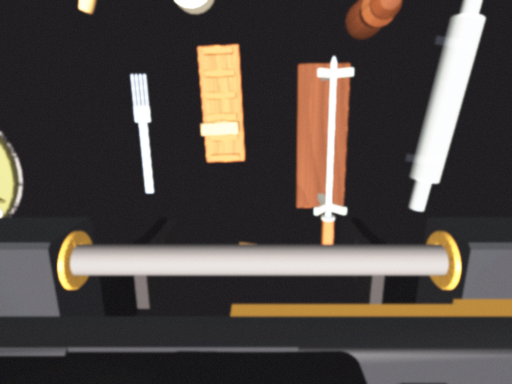

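```bash
cat > fit.py <<'E'
from h import *
from scipy.optimize import minimize
def box(x,y,yaw,bs):
    c,s=np.cos(yaw),np.sin(yaw);out=[]
    for (cx,cy,hx,hy,z0,z1) in bs:
        out.append(np.array([[x+c*a-s*b,y+s*a+c*b,z] for a in(cx-hx,cx+hx) for b in(cy-hy,cy+hy) for z in(z0,z1)]))
    return out
def render(p,boxes,S=4,win=None):
    x0,y0,x1,y1=win
    m=np.zeros(((y1-y0)*S,(x1-x0)*S),np.uint8)
    for b in boxes:
        q=(proj(p,b)-[x0,y0]+0.5)*S-0.5
        cv2.fillConvexPoly(m,cv2.convexHull(np.round(q*16).astype(np.int32)),255,shift=4)
    return cv2.resize(m,(x1-x0,y1-y0),interpolation=cv2.INTER_AREA)/255.
def fit(p,mask,bs,x0,win,verbose=True):
    x0_,y0_,x1_,y1_=win;t=mask[y0_:y1_,x0_:x1_].astype(float)
    f=lambda v:np.abs(render(p,box(v[0]/1e3,v[1]/1e3,v[2]/100,bs),4,win)-t).sum()
    best=None
    for d in ([0,0,0],[6,0,0],[-6,0,0],[0,6,5],[0,-6,-5]):
        v=np.array(x0,float)*[1e3,1e3,100]+d
        for k in range(2):
            r=minimize(f,v,method="Nelder-Mead",options=dict(initial_simplex=v+np.array([[0,0,0],[8,0,0],[0,8,0],[0,0,10]]),xatol=.05,fatol=.5));v=r.x
        if best is None or r.fun<best.fun:best=r
    return best.x/[1e3,1e3,100],best.fun,t.sum()
RING=[(0,0,.026,.008,0,.054)]
E
cat > m1.py <<'E'
from fit import *
import pickle
np.set_printoptions(precision=4,suppress=True)
w2=pickle.load(open("w2.pkl","rb"));w3=pickle.load(open("w3.pkl","rb"))
def wood(p):
    f=p["frame"].astype(int);return (f[:,:,0]>f[:,:,2]+25)&(f[:,:,0]>90)
win=(220,155,285,205);m=wood(w2);print("ringA",fit(w2,m,RING,(at_z(w2,252,178,.054)[0],at_z(w2,252,178,.054)[1],0),win))
win=(185,30,260,180);m=wood(w3)
c=at_z(w3,221,105,.012);print("rack guess",c)
bs=[(0,0,.031,.088,0,.012)]
for i in range(6): bs.append((0,-.080+.032*i,.023,.005,.012,.022))
bs.append((0,-.032,.026,.008,.012,.066))
r=fit(w3,m,bs,(c[0],c[1],0),win);print("rack",r, "slots a1..5:")
x,y,t=r[0]
for a in range(5):
    d=-.064+.032*a;print(a+1,x-np.sin(t)*d,y+np.cos(t)*d)
# skewer and stand
for nm,u,v,z in(("tip",334,58,.075),("postT",336,72,.09),("postH",329,210,.09)):print(nm,at_z(w3,u,v,z))
win=(285,50,365,220);f=w3["frame"].astype(int)
m=(f.sum(2)>90);c=at_z(w3,323,136,.012)
print("stand",fit(w3,m,[(0,0,.04,.115,0,.012)],(c[0],c[1],0),win))
E
python3 m1.py; python3 - <<'E'
import pickle,cv2
p=pickle.load(open("w3.pkl","rb"));f=p["frame"][30:250,180:380];cv2.imwrite("pics/w3c.png",cv2.resize(f,None,fx=2.7,fy=2.7,interpolation=cv2.INTER_CUBIC)[:,:,::-1])
E
```

```text
ringA (array([ 0.5036, -0.14  ,  0.1809]), np.float64(393.81176470588235), np.float64(449.0))
rack guess [0.4582 0.1026 0.012 ]
rack (array([0.4587, 0.1027, 0.0304]), np.float64(532.6470588235295), np.float64(4848.0)) slots a1..5:
1 0.46068445656380735 0.03869798899180192
2 0.459713311256392 0.07068324929700946
3 0.4587421659489766 0.102668509602217
4 0.4577710206415612 0.13465376990742456
5 0.45679987533414584 0.1666390302126321
tip [0.6176 0.1617 0.075 ]
postT [0.6178 0.1427 0.09  ]
postH [ 0.6171 -0.0455  0.09  ]
stand (array([ 0.6207,  0.066 , -0.0123]), np.float64(5721.733333333334), np.float64(13285.0))
```

View pics/w3c.png

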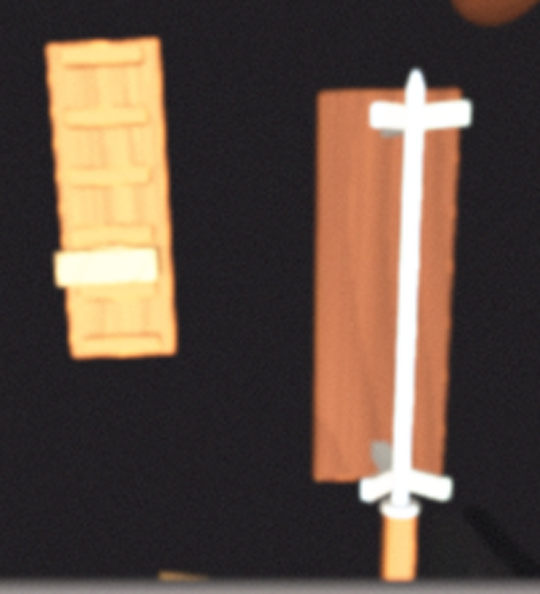

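```bash
cat > m2.py <<'E'
from fit import *
import pickle
np.set_printoptions(precision=4,suppress=True)
w2=pickle.load(open("w2.pkl","rb"));w3=pickle.load(open("w3.pkl","rb"))
br=lambda p:p["frame"][:,:,0]>110
win=(220,160,285,205);c=at_z(w2,252,178,.04);print(w2["frame"][181,252],c);ra=fit(w2,br(w2),RING,(c[0],c[1],0),win);print("ringA",ra)
win=(185,30,260,180)
bs=[(0,0,.031,.088,0,.012)]
for i in range(6): bs.append((0,-.080+.032*i,.023,.005,.012,.022))
bs.append((0,-.032,.026,.008,.012,.066))
r=fit(w3,br(w3),bs,(.4582,.1026,0.03),win);print("rack",r)
x,y,t=r[0]
for a in range(5):
    d=-.064+.032*a;print(a+1,x-np.sin(t)*d,y+np.cos(t)*d)
f=w3["frame"].astype(int)
# shaft columns
pts=[]
for v in range(85,200,5):
    row=f[v,300:360,2];u=np.nonzero(row>150)[0]
    if len(u)>3: pts.append(at_z(w3,300+u.mean(),v,.077)[:2])
pts=np.array(pts);k=np.polyfit(pts[:,1],pts[:,0],1);print("shaft x=",k,"y range",pts[[0,-1]], "resid",np.std(pts[:,0]-np.polyval(k,pts[:,1])))
m=(f[:,:,0]>70);win=(285,55,365,215);c=at_z(w3,323,136,.012)
rs=fit(w3,m,[(0,0,.04,.115,0,.012)],(c[0],c[1],0),win);print("stand",c,rs)
o=w3["frame"].copy();
for b in box(*r[0],bs)+box(*rs[0],[(0,0,.04,.115,0,.012)]): cv2.polylines(o,[cv2.convexHull(np.round(proj(w3,b)).astype(np.int32))],True,(0,255,255),1)
cv2.imwrite("pics/ov.png",cv2.resize(o[20:250,170:390],None,fx=2.6,fy=2.6)[:,:,::-1])
E
python3 m2.py
```

```text
[255 254 237] [ 0.5063 -0.1375  0.04  ]
ringA (array([ 0.5044, -0.1457, -0.1271]), np.float64(91.45882352941176), np.float64(688.0))
rack (array([0.4587, 0.1019, 0.0292]), np.float64(259.00392156862745), np.float64(5015.0))
1 0.46057595830515186 0.03792107187150852
2 0.4596432034218223 0.06990747473784573
3 0.45871044853849274 0.10189387760418293
4 0.4577776936551632 0.13388028047052014
5 0.45684493877183363 0.16586668333685733
shaft x= [0.0002 0.6174] y range [[ 0.6168  0.1274]
 [ 0.614  -0.0267]] resid 0.0008415102592521001
stand [0.6194 0.053  0.012 ] (array([0.6181, 0.0487, 0.0082]), np.float64(521.7411764705882), np.float64(7944.0))
```

View pics/ov.png

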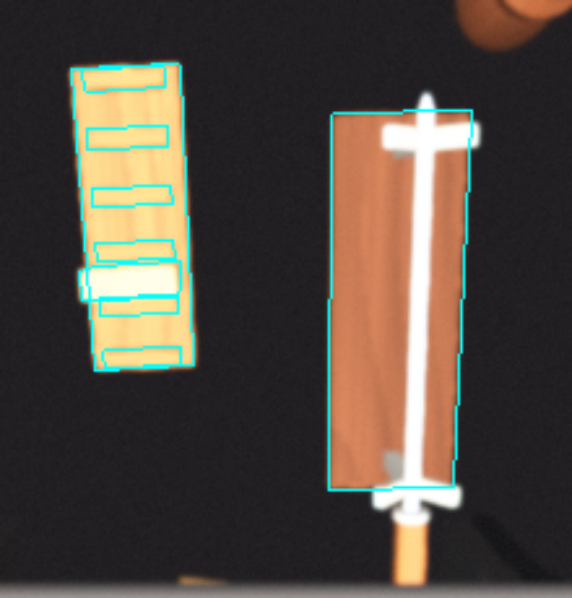

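The fits are good: rack centre (0.4587, 0.1019) with yaw 0.03, stand centre (0.618, 0.0487) with yaw about 0. Next I'll fetch ring A at (0.504, -0.146), yaw -0.127. First I take a vertical-ish look from nearby for a second measurement, which also covers ring B.

```bash
python3 -m jog '{"linear":[[-3,-60,-10],[-6,-120,-30],[-9,-180,-50],[-12,-235,-70],[-12,-250,-76]],"dr":[[0,0,0],[0,0,-0.03],[0,0,-0.06],[0,0,-0.1],[0,0,-0.118]]}' 
cat > m3.py <<'E'
from fit import *
import pickle
np.set_printoptions(precision=4,suppress=True)
p=snap("wrist","w4.png");s=manip.sense();print(s["tool_pos"])
m=((p["frame"][:,:,0]>100)&(p["frame"][:,:,0]>=p["frame"][:,:,2])).astype(np.uint8)
m[238:]=0
n,l,st,ce=cv2.connectedComponentsWithStats(m)
for i in range(1,n):
    x,y,w,h,a=st[i]
    if a<80: continue
    c=at_z(p,*ce[i],.04);print("blob",st[i],c,end=" ")
    if a<6000 and x>0 and y>0:
        win=(max(x-15,0),max(y-15,0),min(x+w+15,512),min(y+h+15,238))
        for y0 in (-.1,.3,-.4):
            print(fit(p,l==i,RING,(c[0],c[1],y0),win))
E
python3 m3.py
```

```text
time: 5.32
tool_pos: [0.5021, -0.2248, 0.2671]
tool_rot: [[0.142, 0.99, -0.004], [0.99, -0.142, -0.002], [-0.002, -0.003, -1.0]]
contact_force: [0.0, -0.5, 0.1]
opening: 0.087
[ 0.5026 -0.2246  0.267 ]
blob [ 95   0  15  32 261] [ 0.3446 -0.031   0.04  ] blob [ 299    0   68   78 2460] [ 0.618  -0.0834  0.04  ] blob [229  86  47  18 819] [ 0.5045 -0.1443  0.04  ] (array([ 0.5053, -0.1437, -0.1419]), np.float64(172.85098039215686), np.float64(819.0))
(array([ 0.5032, -0.1435, -0.143 ]), np.float64(174.20392156862744), np.float64(819.0))
(array([ 0.5043, -0.1433, -0.1067]), np.float64(176.27843137254905), np.float64(819.0))
blob [ 310  188   49   33 1045] [ 0.5915 -0.3002  0.04  ] (array([ 0.5927, -0.3031, -0.3218]), np.float64(121.05098039215686), np.float64(1045.0))
(array([ 0.593 , -0.3034, -0.3255]), np.float64(120.3686274509804), np.float64(1045.0))
(array([ 0.593 , -0.3034, -0.3249]), np.float64(120.11372549019607), np.float64(1045.0))
blob [ 65 230  25   8 142] [ 0.2381 -0.2931  0.04  ] (array([ 0.2586, -0.3375,  0.1889]), np.float64(142.0), np.float64(142.0))
(array([ 0.2612, -0.3375,  0.5556]), np.float64(142.0), np.float64(142.0))
(array([ 0.2   , -0.3122,  0.3071]), np.float64(31.874509803921566), np.float64(142.0))
blob [428 230  26   8 146] [ 0.7332 -0.3638  0.04  ] (array([ 0.7363, -0.393 ,  0.5328]), np.float64(20.44313725490196), np.float64(146.0))
(array([ 0.7363, -0.3929,  0.5346]), np.float64(20.498039215686276), np.float64(146.0))
(array([ 0.7648, -0.3928, -0.6094]), np.float64(30.69411764705882), np.float64(146.0))
```

View pics/w4.png

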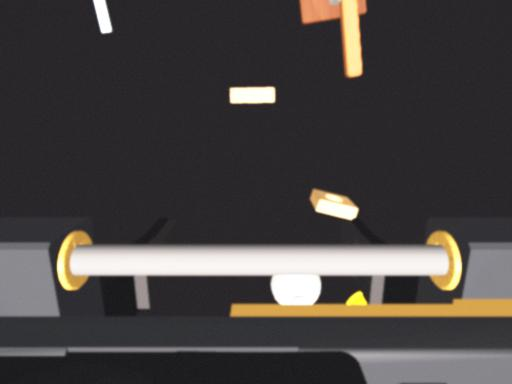

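Both views agree: ring A is at (0.5045, -0.144), yaw about -0.13, and ring B at (0.593, -0.303), yaw about -0.325. Picking up ring A.

```bash
python3 -m jog '{"linear":[[1,30,-40],[2,60,-80],[2,80,-120],[2,80,-160],[2,80,-170]],"dr":[[0,0,0],[0,0,0.01],[0,0,0.01],[0,0,0.01],[0,0,0.01]]}'
python3 -m jog '{"linear":[[0,0,-30],[0,0,-60],[0,0,-75],[0,0,-83],[0,0,-83]],"dr":[[0,0,0],[0,0,0],[0,0,0],[0,0,0],[0,0,0]]}'
```

```text
time: 6.0
tool_pos: [0.5033, -0.1427, 0.0954]
tool_rot: [[0.13, 0.992, -0.007], [0.992, -0.13, 0.0], [-0.001, -0.007, -1.0]]
contact_force: [-0.1, -0.2, 0.4]
opening: 0.0872
time: 6.62
tool_pos: [0.5038, -0.1428, 0.0129]
tool_rot: [[0.13, 0.992, -0.006], [0.992, -0.13, -0.0], [-0.001, -0.006, -1.0]]
contact_force: [0.5, 0.4, 0.6]
opening: 0.0874
```

Now close, then lift.

```bash
python3 -m jog '{"linear":[[0,0,0],[0,0,0],[0,0,0],[0,0,0],[0,0,0]],"dr":[[0,0,0],[0,0,0],[0,0,0],[0,0,0],[0,0,0]]}' 45
python3 -m jog '{"linear":[[0,0,20],[0,0,50],[0,0,80],[0,0,110],[0,0,110]],"dr":[[0,0,0],[0,0,0],[0,0,0],[0,0,0],[0,0,0]]}'
```

```text
time: 7.25
tool_pos: [0.5039, -0.1428, 0.0131]
tool_rot: [[0.13, 0.992, -0.006], [0.992, -0.13, -0.0], [-0.001, -0.006, -1.0]]
contact_force: [-0.4, -0.6, 0.7]
opening: 0.0514
time: 7.88
tool_pos: [0.5057, -0.1432, 0.1254]
tool_rot: [[0.13, 0.992, -0.001], [0.992, -0.13, -0.002], [-0.002, -0.001, -1.0]]
contact_force: [0.4, -0.0, -0.3]
opening: 0.0515
```

```bash
python3 -m jog '{"linear":[[-9,50,0],[-19,100,0],[-29,150,0],[-38,200,0],[-47,245,0]],"dr":[[0,0,0.03],[0,0,0.06],[0,0,0.09],[0,0,0.12],[0,0,0.16]]}'
python3 -m jog '{"linear":[[0,0,0],[0,0,-20],[0,0,-40],[0,0,-60],[0,0,-60]],"dr":[[0,0,0],[0,0,0],[0,0,0],[0,0,0],[0,0,0]]}'
python3 - <<'E'
from h import *
p=snap("side");f=p["frame"][170:300,200:360];cv2.imwrite("pics/s1.png",cv2.resize(f,None,fx=4.5,fy=4.5,interpolation=cv2.INTER_CUBIC)[:,:,::-1])
E
```

```text
time: 8.5
tool_pos: [0.4574, 0.1033, 0.1243]
tool_rot: [[-0.032, 0.999, -0.002], [0.999, 0.032, -0.003], [-0.002, -0.002, -1.0]]
contact_force: [0.2, 0.2, -0.4]
opening: 0.0515
time: 9.12
tool_pos: [0.4554, 0.1021, 0.0623]
tool_rot: [[-0.031, 1.0, -0.007], [1.0, 0.031, -0.003], [-0.002, -0.007, -1.0]]
contact_force: [0.0, 0.1, 0.1]
opening: 0.0512
```

View pics/s1.png

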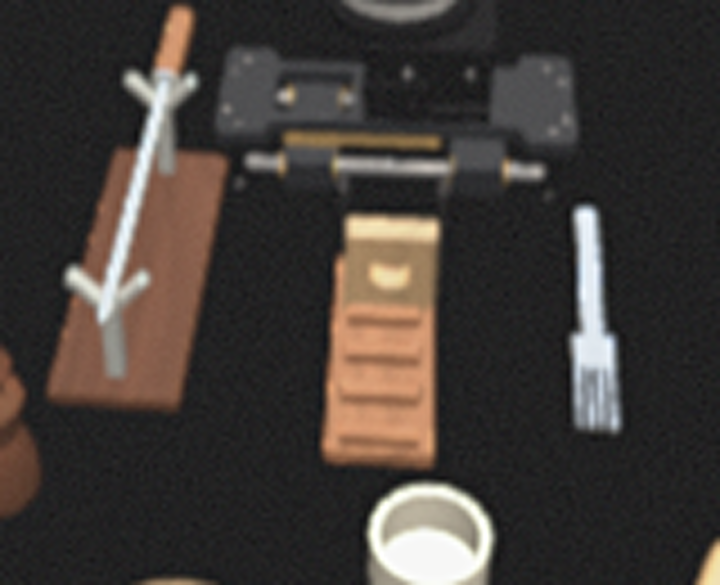

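```bash
cat > ov.py <<'E'
from fit import *
import sys
def overlay(name,out,items,crop,sc):
    p=snap(name);o=cv2.resize(p["frame"],None,fx=sc,fy=sc,interpolation=cv2.INTER_CUBIC)
    for b in items:
        q=(proj(p,b)+.5)*sc-.5
        for i in range(8):
            for j in range(i):
                if bin(i^j).count("1")==1: cv2.line(o,tuple(int(x) for x in q[i].round()),tuple(int(x) for x in q[j].round()),(255,0,255),1)
    a,b,c,d=[int(x*sc) for x in crop];cv2.imwrite("pics/"+out,o[b:d,a:c,::-1]);return p
E
python3 - <<'E'
from ov import *
s=manip.sense();t=s["tool_pos"];print(t)
yaw=np.arctan2(s["tool_rot"][1][1],s["tool_rot"][0][1])
overlay("side","s2.png",box(t[0],t[1],yaw,[(0,0,.026,.008,t[2]-.013,t[2]+.041)])+box(.4587,.1019,.029,[(0,-.032,.026,.008,.012,.066),(0,0,.023,.011,.012,.0121),(0,.032,.023,.011,.012,.0121)]),(250,180,330,280),7)
E
```

```text
[0.45651048 0.10254044 0.06342889]
```

View pics/s2.png

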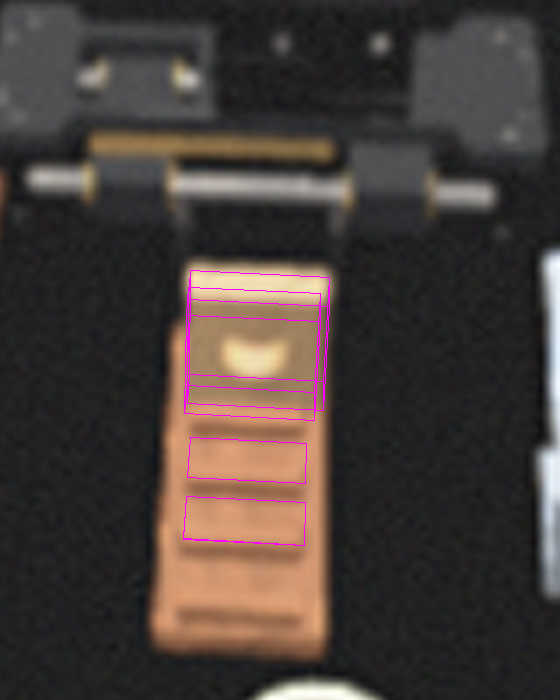

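The overlay matches. The held ring lines up with slot a3, between the ribs at rows 428 and 490 of the crop. Lowering and releasing.

```bash
python3 -m jog '{"linear":[[2,0,-10],[2,0,-20],[2,0,-30],[2,0,-37],[2,0,-37]],"dr":[[0,0,0],[0,0,0],[0,0,0],[0,0,0],[0,0,0]]}'
python3 -m jog '{"linear":[[0,0,0],[0,0,0],[0,0,0],[0,0,0],[0,0,0]],"dr":[[0,0,0],[0,0,0],[0,0,0],[0,0,0],[0,0,0]]}' 75
```

```text
time: 9.85
tool_pos: [0.4587, 0.1029, 0.0265]
tool_rot: [[-0.031, 1.0, -0.005], [1.0, 0.031, -0.002], [-0.002, -0.005, -1.0]]
contact_force: [0.6, 0.1, -0.3]
opening: 0.0517
time: 10.48
tool_pos: [0.4587, 0.1029, 0.0266]
tool_rot: [[-0.031, 1.0, -0.004], [1.0, 0.031, -0.002], [-0.002, -0.004, -1.0]]
contact_force: [-0.3, -1.0, -0.8]
opening: 0.0748
```

```bash
python3 -m jog '{"linear":[[0,0,30],[0,0,70],[0,0,110],[15,-50,150],[30,-100,160]],"dr":[[0,0,0],[0,0,0],[0,0,0],[0,0,-0.05],[0,0,-0.1]]}'
python3 -m jog '{"linear":[[18,-45,0],[36,-90,0],[54,-135,0],[70,-180,0],[80,-225,0]],"dr":[[0,0,-0.05],[0,0,-0.1],[0,0,-0.16],[0,0,-0.21],[0,0,-0.256]]}'
python3 m3.py
```

```text
time: 11.1
tool_pos: [0.4907, 0.0025, 0.1898]
tool_rot: [[0.068, 0.998, 0.001], [0.998, -0.068, -0.004], [-0.003, 0.001, -1.0]]
contact_force: [1.7, -0.6, -0.4]
opening: 0.0749
time: 11.72
tool_pos: [0.5712, -0.2239, 0.1895]
tool_rot: [[0.32, 0.948, 0.0], [0.948, -0.32, -0.003], [-0.003, 0.001, -1.0]]
contact_force: [0.3, -0.6, 0.3]
opening: 0.0753
[ 0.5706 -0.2329  0.1886]
blob [ 210    0   80   79 2437] [ 0.6147 -0.0928  0.04  ] blob [ 274  210   54   28 1336] [ 0.5936 -0.2959  0.04  ] (array([ 0.5928, -0.3011, -0.3931]), np.float64(56.08235294117647), np.float64(1336.0))
(array([ 0.5927, -0.301 , -0.392 ]), np.float64(56.086274509803914), np.float64(1336.0))
(array([ 0.5927, -0.3011, -0.3914]), np.float64(56.14901960784313), np.float64(1336.0))
blob [ 89 230  23   8 132] [ 0.3794 -0.2356  0.04  ] (array([ 0.3936, -0.2712,  0.1778]), np.float64(132.0), np.float64(132.0))
(array([ 0.406 , -0.2623,  0.3667]), np.float64(132.0), np.float64(132.0))
(array([ 0.3936, -0.2712, -0.1222]), np.float64(132.0), np.float64(132.0))
blob [407 230  23   8 133] [ 0.7169 -0.3498  0.04  ] (array([ 0.7128, -0.3813,  0.4367]), np.float64(16.63137254901961), np.float64(133.0))
(array([ 0.644 , -0.3347,  0.9333]), np.float64(133.0), np.float64(133.0))
(array([ 0.7126, -0.381 ,  0.414 ]), np.float64(16.698039215686276), np.float64(133.0))
```

View pics/w4.png

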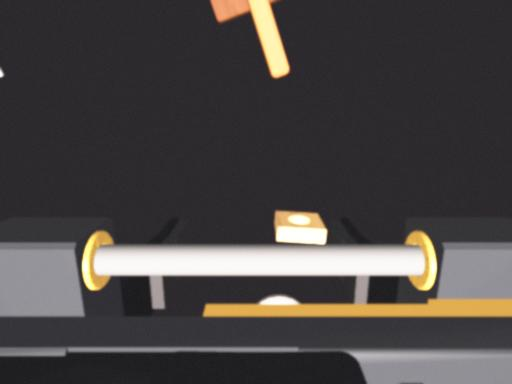

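```bash
python3 -m jog '{"linear":[[-15,-40,30],[-28,-80,50],[-28,-90,50],[-28,-90,50],[-28,-90,50]],"dr":[[0,0,0],[0,0,0],[0,0,0],[0,0,0],[0,0,0]]}'
sed -i 's/"frame"\]\[:,:,0\]>100/"frame"][:,:,0]>150/' m3.py; python3 m3.py | head -6
```

```text
time: 12.4
tool_pos: [0.5432, -0.3203, 0.2378]
tool_rot: [[0.326, 0.945, -0.001], [0.945, -0.326, -0.006], [-0.006, 0.001, -1.0]]
contact_force: [-0.6, -0.1, 0.7]
opening: 0.0747
[ 0.5432 -0.3203  0.2379]
blob [270 125  50  21 911] [ 0.5934 -0.3029  0.04  ] (array([ 0.5929, -0.3034, -0.3616]), np.float64(90.29803921568626), np.float64(911.0))
(array([ 0.5929, -0.3035, -0.3617]), np.float64(90.41960784313724), np.float64(911.0))
(array([ 0.5929, -0.3035, -0.3632]), np.float64(90.54901960784312), np.float64(911.0))
blob [ 412  184  100   34 2166] [ 0.7554 -0.4483  0.04  ] (array([ 0.7554, -0.4508, -0.1215]), np.float64(752.878431372549), np.float64(2166.0))
(array([ 0.7551, -0.4506, -0.1227]), np.float64(752.3764705882352), np.float64(2166.0))
```

```bash
python3 -m jog '{"linear":[[20,8,-40],[40,15,-90],[50,17,-130],[50,17,-145],[50,17,-145]],"dr":[[0,0,0],[0,0,-0.03],[0,0,-0.03],[0,0,-0.03],[0,0,-0.03]]}' 80
python3 -m jog '{"linear":[[0,0,-30],[0,0,-60],[0,0,-72],[0,0,-79],[0,0,-79]],"dr":[[0,0,0],[0,0,0],[0,0,0],[0,0,0],[0,0,0]]}'
```

```text
time: 13.08
tool_pos: [0.5926, -0.3027, 0.0924]
tool_rot: [[0.354, 0.935, -0.003], [0.935, -0.354, -0.005], [-0.006, -0.001, -1.0]]
contact_force: [-0.3, -0.1, 0.1]
opening: 0.08
time: 13.7
tool_pos: [0.5931, -0.303, 0.0144]
tool_rot: [[0.354, 0.935, -0.002], [0.935, -0.354, -0.006], [-0.006, 0.001, -1.0]]
contact_force: [-0.6, 0.5, 0.8]
opening: 0.0802
```

```bash
python3 -m jog '{"linear":[[0,0,0],[0,0,0],[0,0,0],[0,0,0],[0,0,0]],"dr":[[0,0,0],[0,0,0],[0,0,0],[0,0,0],[0,0,0]]}' 45
python3 -m jog '{"linear":[[0,0,20],[0,0,50],[0,0,80],[0,0,110],[0,0,120]],"dr":[[0,0,0],[0,0,0],[0,0,0],[0,0,0],[0,0,0]]}'
```

```text
time: 14.32
tool_pos: [0.5933, -0.3031, 0.0147]
tool_rot: [[0.354, 0.935, -0.001], [0.935, -0.354, -0.006], [-0.006, 0.001, -1.0]]
contact_force: [-1.0, 0.8, 0.9]
opening: 0.0515
time: 14.95
tool_pos: [0.5948, -0.3035, 0.1382]
tool_rot: [[0.354, 0.935, 0.003], [0.935, -0.354, -0.008], [-0.007, 0.006, -1.0]]
contact_force: [-0.4, 0.5, -0.6]
opening: 0.0514
```

```bash
python3 -m jog '{"linear":[[-18,45,0],[-36,92,0],[-54,138,0],[-72,184,0],[-90,230,0]],"dr":[[0,0,0.06],[0,0,0.12],[0,0,0.18],[0,0,0.24],[0,0,0.3]]}'
python3 -m jog '{"linear":[[-18,45,0],[-36,90,0],[-44,112,0],[-44,112,-20],[-44,112,-40]],"dr":[[0,0,0.04],[0,0,0.08],[0,0,0.091],[0,0,0.091],[0,0,0.091]]}'
python3 - <<'E'
from ov import *
s=manip.sense();t=s["tool_pos"];print(t)
yaw=np.arctan2(s["tool_rot"][1][1],s["tool_rot"][0][1]);print(yaw)
overlay("side","s3.png",box(t[0],t[1],yaw,[(0,0,.026,.008,t[2]-.0145,t[2]+.0395)])+box(.4587,.1019,.029,[(0,-.032,.026,.008,.012,.066),(0,0,.026,.008,.012,.066),(0,-.064,.023,.011,.012,.0121)]),(250,180,330,280),7)
E
```

```text
time: 15.58
tool_pos: [0.5037, -0.072, 0.1379]
tool_rot: [[0.059, 0.998, 0.005], [0.998, -0.059, -0.007], [-0.007, 0.005, -1.0]]
contact_force: [-0.5, 1.2, 0.2]
opening: 0.0517
time: 16.2
tool_pos: [0.4602, 0.0394, 0.0976]
tool_rot: [[-0.031, 1.0, 0.007], [0.999, 0.031, -0.008], [-0.008, 0.006, -1.0]]
contact_force: [0.9, -0.4, 0.1]
opening: 0.0516
[0.46018933 0.03941561 0.09760748]
0.03093539287461774
```

View pics/s3.png

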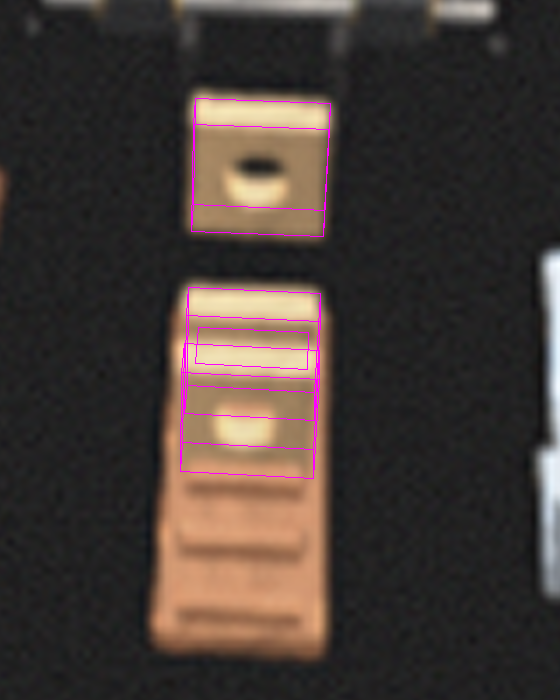

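Everything matches the model to about 1 mm, and the ring in a3 is seated. Lowering ring B into a1.

```bash
python3 -m jog '{"linear":[[0,-1,-20],[0,-1,-40],[0,-1,-55],[0,-1,-65],[0,-1,-70]],"dr":[[0,0,0],[0,0,0],[0,0,0],[0,0,0],[0,0,0]]}'
python3 -m jog '{"linear":[[0,0,0],[0,0,0],[0,0,0],[0,0,0],[0,0,0]],"dr":[[0,0,0],[0,0,0],[0,0,0],[0,0,0],[0,0,0]]}' 75
python3 -m jog '{"linear":[[0,0,30],[0,0,70],[10,-20,110],[35,-60,150],[60,-100,150]],"dr":[[0,0,0],[0,0,0],[0,0,0],[0,0,0],[0,0,0]]}'
python3 - <<'E'
from ov import *
p=overlay("side","s4.png",box(.4587,.1019,.029,[(0,-.032,.026,.008,.012,.066),(0,0,.026,.008,.012,.066),(0,-.064,.026,.008,.012,.066)]),(250,180,330,280),7)
p=snap("wrist","w5.png");
E
```

```text
time: 16.88
tool_pos: [0.4579, 0.038, 0.0263]
tool_rot: [[-0.03, 1.0, -0.0], [1.0, 0.03, -0.008], [-0.008, -0.001, -1.0]]
contact_force: [-14.2, -0.9, 35.7]
opening: 0.0517
time: 17.5
tool_pos: [0.4578, 0.038, 0.0262]
tool_rot: [[-0.03, 1.0, -0.0], [1.0, 0.03, -0.008], [-0.008, -0.001, -1.0]]
contact_force: [0.0, -0.1, -0.0]
opening: 0.0747
time: 18.12
tool_pos: [0.521, -0.0635, 0.1802]
tool_rot: [[-0.03, 1.0, 0.007], [0.999, 0.03, -0.01], [-0.011, 0.006, -1.0]]
contact_force: [1.0, -0.8, 0.7]
opening: 0.0752
```

View pics/s4.png

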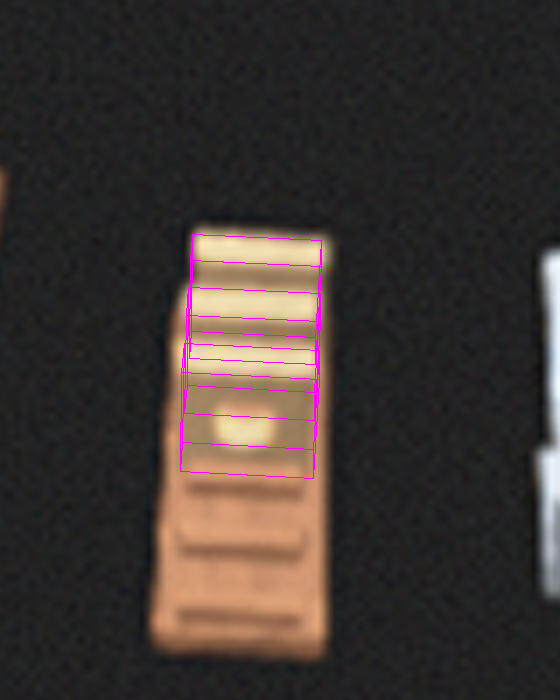

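View pics/w5.png

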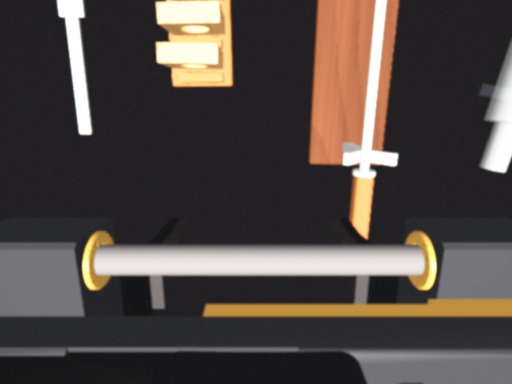

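All three rings stand in slots a1 to a3. Ring B met the floor with a 36 N press on the way down, so I'll be gentler with contact from here. Next I measure the skewer handle.

```bash
python3 - <<'E'
from h import *
np.set_printoptions(precision=4,suppress=True)
p=snap("wrist");print(manip.sense()["tool_pos"])
f=p["frame"].astype(int)
for v in list(range(20,140,20))+list(range(170,176))+list(range(180,238,8)):
    row=f[v,330:420]
    if v<150: u=np.nonzero(row[:,2]>150)[0];z=.077
    elif v<177:u=np.nonzero(row[:,2]>120)[0];z=.085
    else: u=np.nonzero(row[:,0]>100)[0];z=.084
    if len(u): print(v,330+u.min(),330+u.max(),at_z(p,330+u.mean(),v,z))
c=f[140:245,320:410].astype(np.uint8);cv2.imwrite("pics/w5c.png",cv2.resize(c,None,fx=6,fy=6,interpolation=cv2.INTER_CUBIC)[:,:,::-1])
E
```

```text
[ 0.5183 -0.0646  0.1758]
20 378 389 [0.6177 0.0682 0.077 ]
40 376 386 [0.6175 0.0532 0.077 ]
60 374 384 [0.6177 0.0379 0.077 ]
80 372 382 [0.6178 0.022  0.077 ]
100 370 380 [0.618  0.0057 0.077 ]
120 368 378 [ 0.6182 -0.0112  0.077 ]
170 351 399 [ 0.6242 -0.0539  0.085 ]
171 362 373 [ 0.6155 -0.055   0.085 ]
172 361 373 [ 0.6152 -0.0559  0.085 ]
173 357 374 [ 0.6139 -0.0569  0.085 ]
174 356 377 [ 0.6149 -0.0577  0.085 ]
175 356 378 [ 0.6155 -0.0586  0.085 ]
180 356 378 [ 0.6163 -0.0634  0.084 ]
188 356 377 [ 0.6166 -0.0708  0.084 ]
196 355 376 [ 0.6165 -0.0783  0.084 ]
204 354 375 [ 0.6164 -0.0859  0.084 ]
212 353 374 [ 0.6163 -0.0936  0.084 ]
220 353 373 [ 0.6167 -0.1014  0.084 ]
228 355 373 [ 0.6184 -0.1093  0.084 ]
236 361 419 [ 0.6437 -0.1168  0.084 ]
```

View pics/w5c.png

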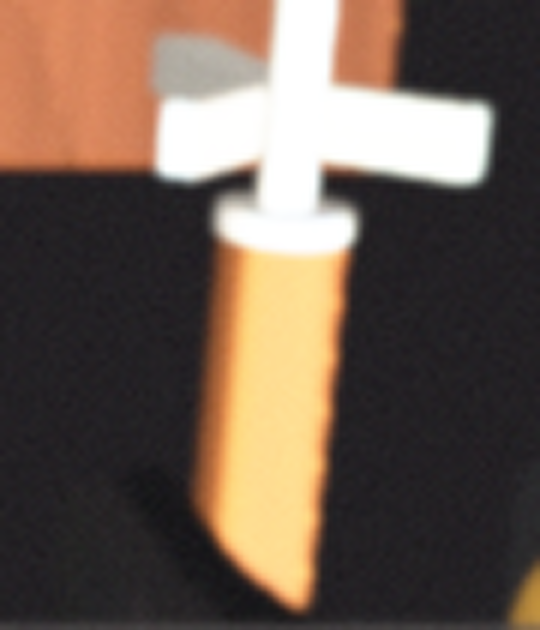

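The collar is measured at y = -0.061 (predicted -0.0613), so the handle centre is (0.6175, -0.101). I'll grip 18 mm ahead of it, at y = -0.083.

```bash
python3 -m jog '{"linear":[[40,-8,0],[80,-15,0],[99,-18,0],[99,-18,-20],[99,-18,-50]],"dr":[[0.005,0.003,-0.012],[0.010,0.007,-0.025],[0.010,0.007,-0.025],[0.010,0.007,-0.025],[0.010,0.007,-0.025]]}' 45
python3 - <<'E'
from h import *
p=snap("side");f=p["frame"][140:270,180:320];cv2.imwrite("pics/s5.png",cv2.resize(f,None,fx=4.5,fy=4.5,interpolation=cv2.INTER_CUBIC)[:,:,::-1])
E
```

```text
time: 18.9
tool_pos: [0.6164, -0.0811, 0.1247]
tool_rot: [[-0.002, 1.0, -0.008], [1.0, 0.002, 0.004], [0.004, -0.008, -1.0]]
contact_force: [-0.3, 0.2, -0.3]
opening: 0.0457
```

View pics/s5.png

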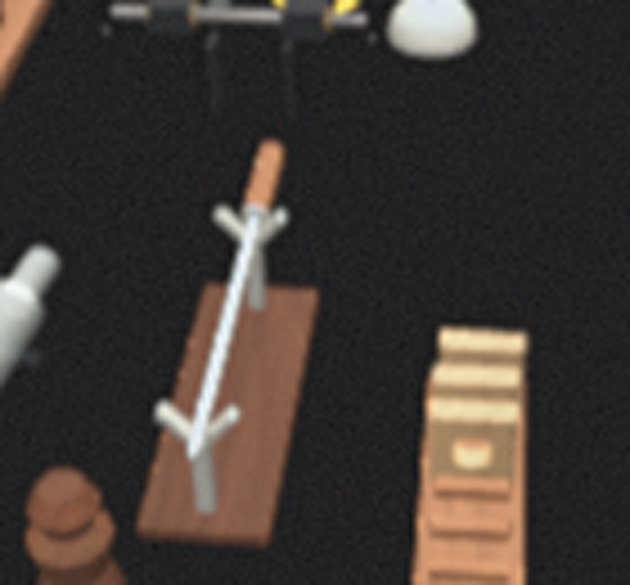

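```bash
python3 -m jog '{"linear":[[1,-2,-25],[1,-2,-50],[1,-2,-62],[1,-2,-68],[1,-2,-68]],"dr":[[0,0,0],[-0.004,-0.006,0.005],[-0.004,-0.006,0.005],[-0.004,-0.006,0.005],[-0.004,-0.006,0.005]]}'
python3 -m jog '{"linear":[[0,0,0],[0,0,0],[0,0,0],[0,0,0],[0,0,0]],"dr":[[0,0,0],[0,0,0],[0,0,0],[0,0,0],[0,0,0]]}' 5
python3 - <<'E'
from h import *
p=snap("side");f=p["frame"][140:270,180:320];cv2.imwrite("pics/s6.png",cv2.resize(f,None,fx=4.5,fy=4.5,interpolation=cv2.INTER_CUBIC)[:,:,::-1])
E
```

```text
time: 19.58
tool_pos: [0.614, -0.0831, 0.052]
tool_rot: [[-0.007, 1.0, -0.01], [1.0, 0.007, 0.001], [0.001, -0.01, -1.0]]
contact_force: [-0.4, 0.3, 1.6]
opening: 0.045
time: 20.2
tool_pos: [0.6147, -0.0838, 0.0526]
tool_rot: [[-0.007, 1.0, -0.008], [1.0, 0.007, -0.0], [-0.0, -0.008, -1.0]]
contact_force: [0.6, -0.9, 1.5]
opening: 0.0073
```

View pics/s6.png

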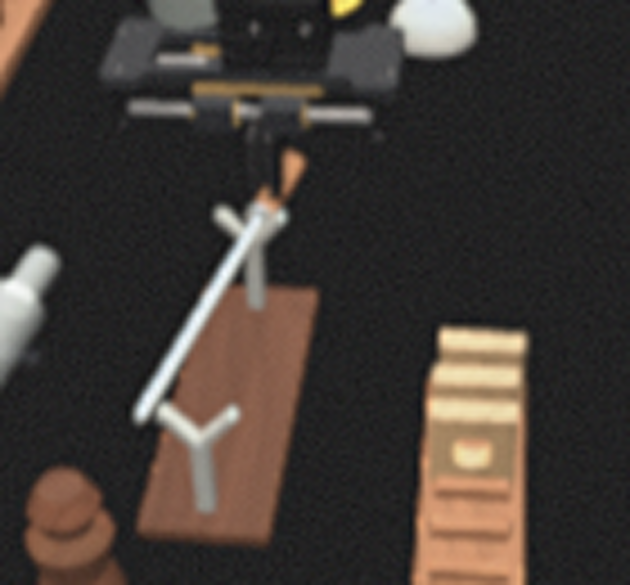

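The skewer swung out while the fingers were closing: the tip is off its notch and the handle sits beside the fingers. I'll look carefully before moving.

```bash
python3 - <<'E'
from h import *
print(manip.sense()["opening"],manip.sense()["contact_force"],manip.sense()["tool_pos"])
p=snap("side");f=p["frame"][160:240,200:290];a=cv2.resize(f,None,fx=6,fy=6,interpolation=cv2.INTER_CUBIC)
cv2.imwrite("pics/s7.png",a[:,:,::-1])
p=snap("wrist","w7.png")
p=snap("top");f=p["frame"][140:210,170:310];cv2.imwrite("pics/t7.png",cv2.resize(f,None,fx=5,fy=5,interpolation=cv2.INTER_CUBIC)[:,:,::-1])
E
```

```text
0.006505113188334273 [-0.15441324 -0.60670324  1.90388552] [ 0.61411088 -0.08344016  0.05229693]
```

View pics/s7.png

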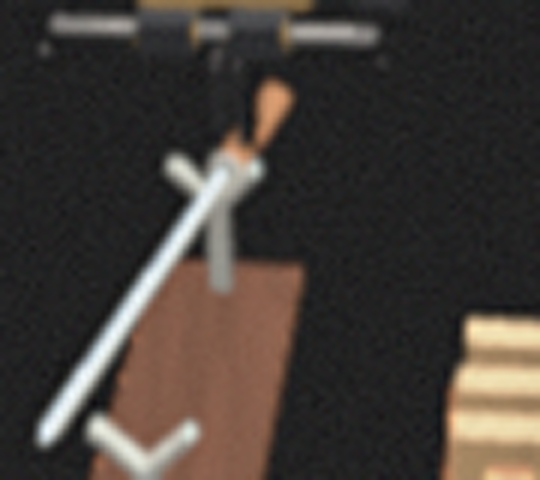

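View pics/w7.png

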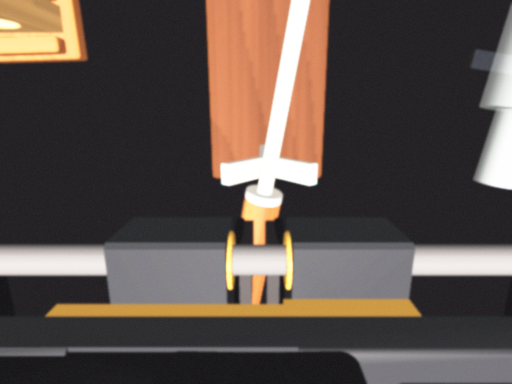

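View pics/t7.png

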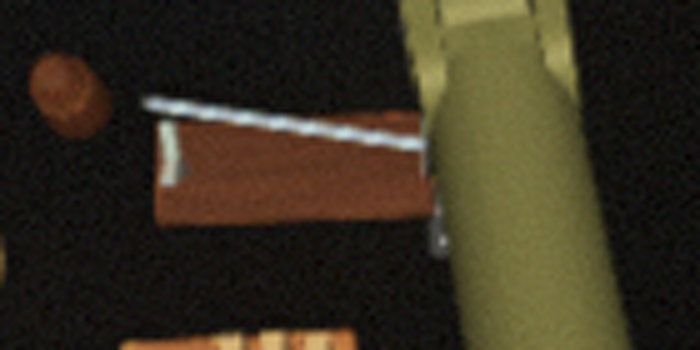

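```bash
cat > tri.py <<'E'
from h import *
def tri(obs):
    A=np.zeros((3,3));b=np.zeros(3)
    for p,u,v in obs:
        o,d=ray(p,u,v);d=d/np.linalg.norm(d);P=np.eye(3)-np.outer(d,d);A+=P;b+=P@o
    X=np.linalg.solve(A,b);return X,[ (proj(p,X)[0]-[u,v]).round(1).tolist() for p,u,v in obs]
E
python3 - <<'E'
from tri import *
np.set_printoptions(precision=4,suppress=True)
S=snap("side");T=snap("top");W=snap("wrist")
print("tip",tri([(S,207.2,233),(T,199,160.5)]))
print("post", tri([(S,237,188.5),(W,266,188)]), "collar S,W")
print("shaft near mid W", at_z(W,300,5,.1))
# wrist crop
f=W["frame"][150:320,200:330];cv2.imwrite("pics/w7c.png",cv2.resize(f,None,fx=4.5,fy=4.5,interpolation=cv2.INTER_CUBIC)[:,:,::-1])
E
```

```text
tip (array([0.654 , 0.1562, 0.0925]), [[1.0, 0.2], [-0.1, -0.7]])
post (array([ 0.6168, -0.057 ,  0.0778]), [[-0.3, 0.0], [-1.6, 0.4]]) collar S,W
shaft near mid W [0.6299 0.024  0.1   ]
```

View pics/w7c.png

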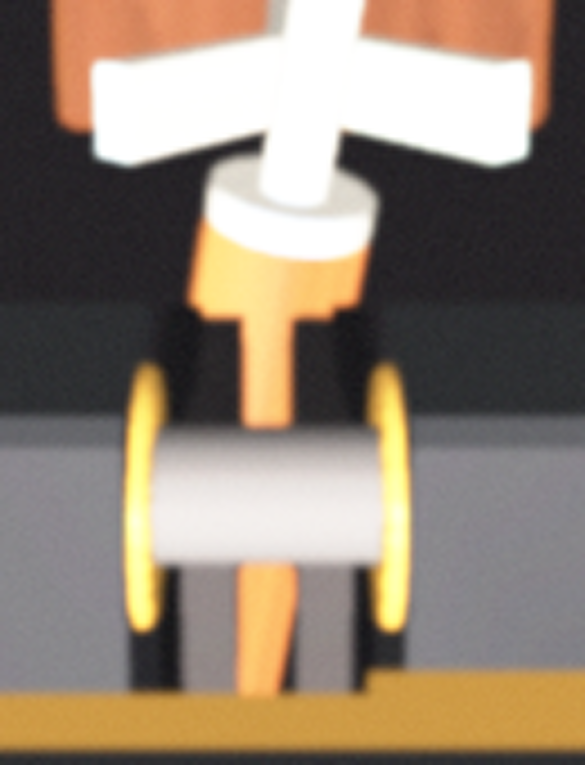

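```bash
python3 - <<'E'
from tri import *
np.set_printoptions(precision=4,suppress=True)
S=snap("side");T=snap("top");W=snap("wrist");s=manip.sense();print(s["opening"],s["tool_pos"],s["contact_force"],s["torque"],s["time"])
tip=np.array([.654,.1562,.0925]);col=np.array([.6168,-.060,.0775])
d=(tip-col)/np.linalg.norm(tip-col)
h=lambda x:tip+d*(x-.266)
R=np.array(s["tool_rot"]);t=np.array(s["tool_pos"])
for x in(.266,.15,.055,.04,.02,0,-.04): print(x,h(x),"S",proj(S,h(x))[0].round(1),"W",proj(W,h(x))[0].round(1))
for n,o in(("TCP",[0,0,0]),("grip",[0,0,-.0187]),("gripL",[0,-.008,-.0187]),("gripR",[0,.008,-.0187])):
    X=t+R@np.array(o);print(n,X,"S",proj(S,X)[0].round(1),"W",proj(W,X)[0].round(1))
o=np.zeros((0,));
for nm,p,cr,sc in(("s8.png",S,(200,150,280,240),7),("w8.png",W,(200,150,330,320),4.5)):
    im=cv2.resize(p["frame"],None,fx=sc,fy=sc,interpolation=cv2.INTER_CUBIC)
    for x in(.266,.15,.055,.04,.02,0,-.04):
        q=(proj(p,h(x))[0]+.5)*sc;cv2.circle(im,(int(q[0]),int(q[1])),3,(255,0,255),-1)
    for o in([0,0,0],[0,0,-.0187],[0,0,-.05]):
        q=(proj(p,t+R@np.array(o))[0]+.5)*sc;cv2.circle(im,(int(q[0]),int(q[1])),3,(0,255,0),-1)
    a,b,c,e=[int(x*sc) for x in cr];cv2.imwrite("pics/"+nm,im[b:e,a:c,::-1])
E
```

```text
0.0051501571091829585 [ 0.614  -0.0831  0.052 ] [ 1.3232 -0.9626  1.2425] [-0.2271 -0.2776  0.0059] 20.7
0.266 [0.654  0.1562 0.0925] S [208.2 233.1] W [ 389.3 -451.3]
0.15 [0.6344 0.0421 0.0846] S [224.6 207.4] W [307.9 -31.4]
0.055 [ 0.6183 -0.0513  0.0781] S [235.9 189.5] W [267.3 178. ]
0.04 [ 0.6158 -0.066   0.0771] S [237.6 187. ] W [262.2 204.5]
0.02 [ 0.6124 -0.0857  0.0757] S [239.7 183.6] W [255.8 237.6]
0 [ 0.609  -0.1053  0.0744] S [241.8 180.3] W [249.8 268.6]
-0.04 [ 0.6022 -0.1447  0.0716] S [245.8 174. ] W [238.9 324.6]
TCP [ 0.614  -0.0831  0.052 ] S [239.5 190.1] W [259.  218.7]
grip [ 0.6142 -0.0831  0.0707] S [239.1 185.3] W [259.1 229.9]
gripL [ 0.6062 -0.0832  0.0708] S [241.6 185.4] W [245.  229.9]
gripR [ 0.6222 -0.083   0.0706] S [236.6 185.2] W [273.2 229.9]
```

View pics/s8.png

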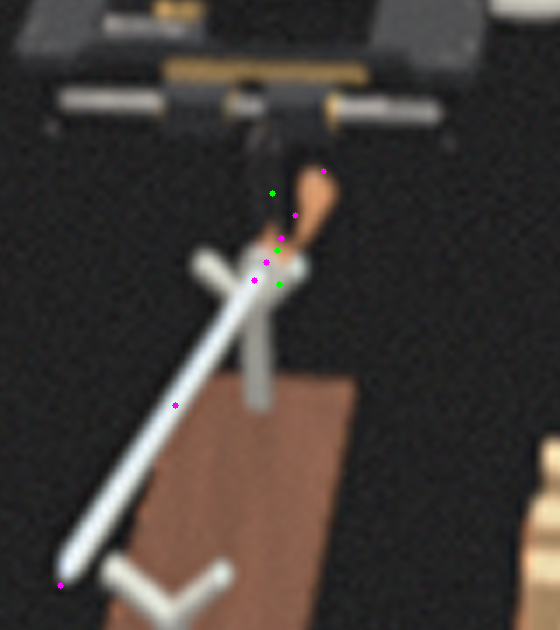

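View pics/w8.png

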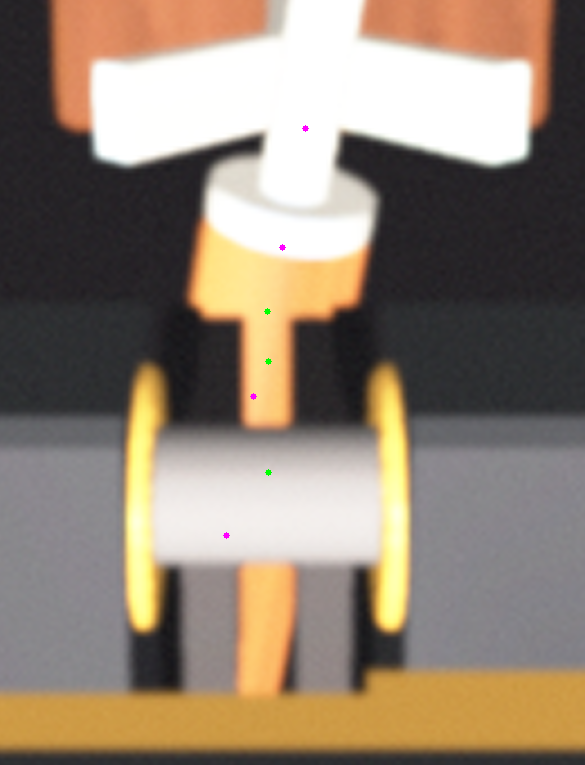

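```bash
python3 - <<'E'
from tri import *
np.set_printoptions(precision=4,suppress=True)
S=snap("side");W=snap("wrist")
# refine shaft lines by bright blue-channel centroid
def line(p,rows,lo,hi,thr):
    P=[]
    for v in rows:
        r=p["frame"][v,lo:hi].astype(float).min(1);u=np.nonzero(r>thr)[0]
        if len(u)>1: w=r[u]-thr; P.append((lo+(u*w).sum()/w.sum(),v))
    P=np.array(P);k=np.polyfit(P[:,1],P[:,0],1);res=P[:,0]-np.polyval(k,P[:,1]);print(k,np.abs(res).max().round(2),len(P));return [(np.polyval(k,v),v) for v in(rows[0],rows[-1])]
lw=line(W,list(range(5,150,5)),250,330,150)
ls=line(S,list(range(192,229,2)),200,240,120)
n=[]
for p,l in((W,lw),(S,ls)):
    o,d1=ray(p,*l[0]);_,d2=ray(p,*l[1]);m=np.cross(d1,d2);m/=np.linalg.norm(m);n.append((m,m@o))
d=np.cross(n[0][0],n[1][0]);d/=np.linalg.norm(d);d*=np.sign(d[1])
for y in(-.06,-.083,-.05,.156):
    A=np.array([n[0][0],n[1][0],[0,1,0]]);X=np.linalg.solve(A,[n[0][1],n[1][1],y]);print(y,X)
print(d,"elev deg",np.degrees(np.arcsin(d[2])),manip.sense()["opening"])
E
```

```text
[ -0.1754 298.2045] 0.09 29
[ -0.6758 365.0714] 0.94 19
-0.06 [ 0.6171 -0.06    0.0711]
-0.083 [ 0.6137 -0.083   0.0677]
-0.05 [ 0.6186 -0.05    0.0726]
0.156 [0.6497 0.156  0.1028]
[0.1475 0.9786 0.1436] elev deg 8.254598272081502 0.005130685451581868
```

The fingers read fully closed at 5 mm, yet the handle lies between and under them. Skewer elevation is about 8°, and yaw is about 8.6° towards +x. Before opening I'll turn the gripper gently back to bring the tip above its notch, so that it would drop into the V when I open.

```bash
python3 -m jog '{"linear":[[1,0,0],[2,0,0],[3,0,0],[4,0,0],[4,0,0]],"dr":[[0,0,0.04],[0,0,0.08],[0,0,0.12],[0,0,0.16],[0,0,0.16]]}'
python3 - <<'E'
from h import *
p=snap("side");f=p["frame"][160:240,200:290];a=cv2.resize(f,None,fx=6,fy=6,interpolation=cv2.INTER_CUBIC)
cv2.imwrite("pics/s9.png",a[:,:,::-1]);p=snap("wrist","w9.png")
E
```

```text
time: 21.42
tool_pos: [0.618, -0.0829, 0.052]
tool_rot: [[-0.167, 0.986, -0.01], [0.986, 0.167, -0.001], [0.001, -0.01, -1.0]]
contact_force: [0.6, -0.3, 2.4]
opening: 0.005
```

View pics/s9.png

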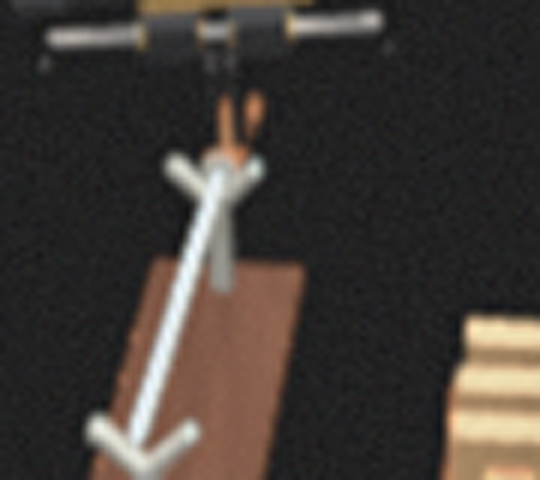

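View pics/w9.png

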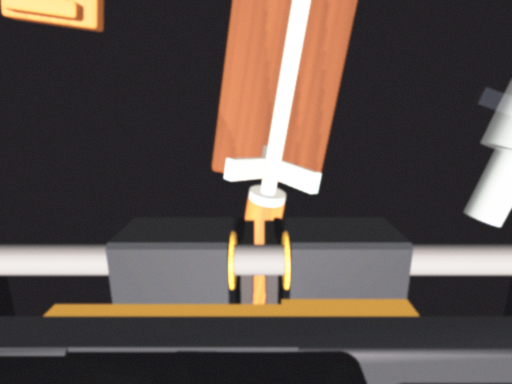

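It followed, and the tip is back over its notch. Opening slowly.

```bash
python3 -m jog '{"linear":[[0,0,0],[0,0,0],[0,0,0],[0,0,0],[0,0,0]],"dr":[[0,0,-0.01],[0,0,-0.02],[0,0,-0.02],[0,0,-0.02],[0,0,-0.02]]}' 12
python3 - <<'E'
from h import *
p=snap("side");f=p["frame"][160:240,200:290];a=cv2.resize(f,None,fx=6,fy=6,interpolation=cv2.INTER_CUBIC)
cv2.imwrite("pics/s10.png",a[:,:,::-1]);p=snap("wrist","w10.png")
E
```

```text
time: 22.15
tool_pos: [0.6179, -0.0828, 0.0519]
tool_rot: [[-0.147, 0.989, -0.01], [0.989, 0.147, -0.0], [0.001, -0.01, -1.0]]
contact_force: [0.6, 0.3, 1.4]
opening: 0.0121
```

View pics/s10.png

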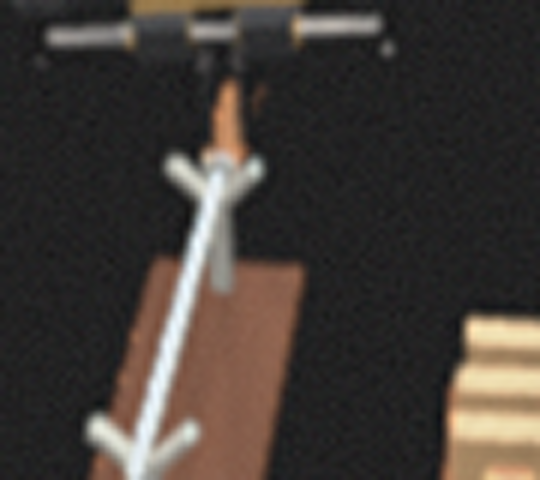

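View pics/w10.png

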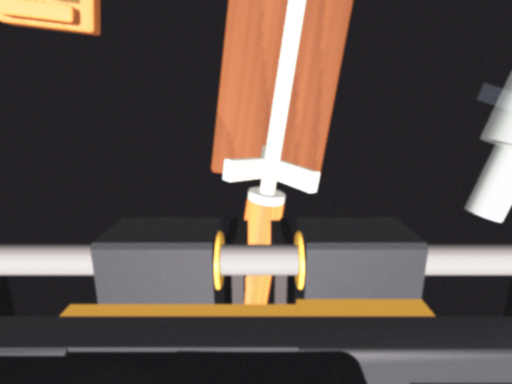

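```bash
python3 -m jog '{"linear":[[0,0,0],[0,0,0],[0,0,0],[0,0,0],[0,0,0]],"dr":[[0,0,-0.03],[0,0,-0.06],[0,0,-0.09],[0,0,-0.11],[0,0,-0.13]]}' 24
python3 - <<'E'
from h import *
p=snap("side");f=p["frame"][160:240,200:290];a=cv2.resize(f,None,fx=6,fy=6,interpolation=cv2.INTER_CUBIC)
cv2.imwrite("pics/s11.png",a[:,:,::-1]);p=snap("wrist","w11.png")
E
```

```text
time: 22.88
tool_pos: [0.6179, -0.0828, 0.0519]
tool_rot: [[-0.016, 1.0, -0.01], [1.0, 0.016, 0.001], [0.001, -0.01, -1.0]]
contact_force: [0.6, 0.1, -0.1]
opening: 0.0239
```

View pics/s11.png

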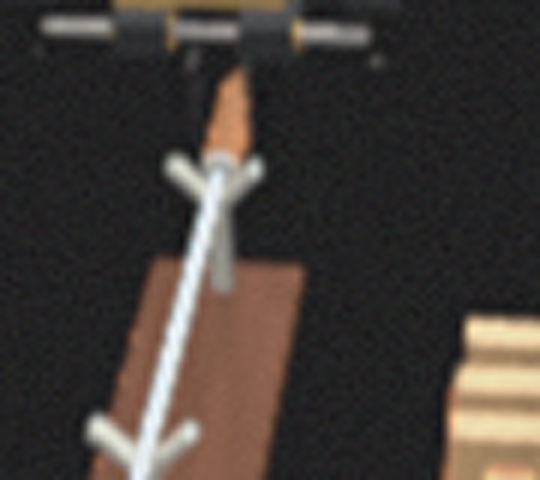

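View pics/w11.png

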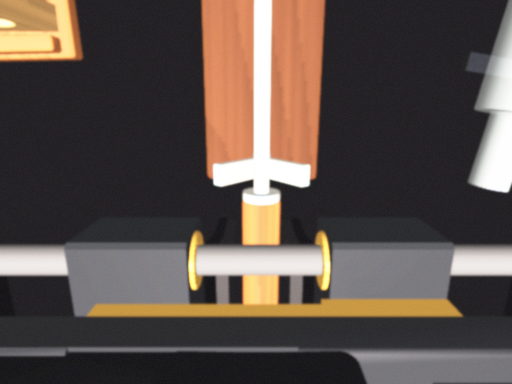

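The skewer is seated again in both notches, with the handle centred between the open fingers. I'll measure the centring and then re-close in small steps.

```bash
cat > hc.py <<'E'
from h import *
np.set_printoptions(precision=4,suppress=True)
p=snap("wrist");s=manip.sense();f=p["frame"].astype(int)
R=np.array(s["tool_rot"]);t=np.array(s["tool_pos"])
for v in (206,212,225,235):
    r=f[v,225:300];u=np.nonzero((r[:,0]>110)&(r[:,0]>r[:,2]+30))[0]
    if len(u):
        a,b=at_z(p,225+u.min()-.5,v,.084),at_z(p,225+u.max()+.5,v,.084);m=(a+b)/2;print(v,225+u.min(),225+u.max(),"mid",m,"in tool",R.T@(m-t),"width",np.linalg.norm(a-b))
c=p["frame"][150:310,170:350];cv2.imwrite("pics/hc.png",cv2.resize(c,None,fx=4,fy=4,interpolation=cv2.INTER_CUBIC)[:,:,::-1])
print(t,s["opening"],s["torque"])
E
python3 hc.py
```

```text
206 241 280 mid [ 0.6187 -0.0644  0.084 ] in tool [ 0.0184  0.0007 -0.032 ] width 0.020508643776513815
212 241 280 mid [ 0.6187 -0.0676  0.084 ] in tool [ 0.0152  0.0007 -0.032 ] width 0.020608219989590462
225 242 280 mid [ 0.6191 -0.0748  0.084 ] in tool [ 0.0081  0.001  -0.0321] width 0.02030599740983551
235 242 280 mid [ 0.6192 -0.0803  0.084 ] in tool [ 0.0025  0.001  -0.0321] width 0.02047343377972503
[ 0.6179 -0.0828  0.0519] 0.023964908653720907 [-0.0356 -0.0918 -0.0033]
```

View pics/hc.png

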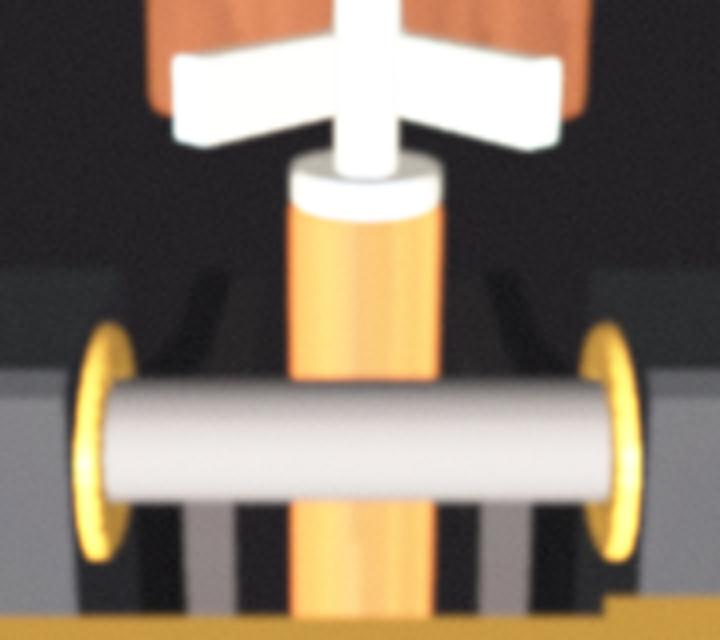

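The handle shows two faces, so it was rolled by about 20° in the failed grasp. Flat pads should square it up. I'll raise the grip point to the axis height, recentre and close in steps.

```bash
python3 -m jog '{"linear":[[1,0,2],[1,0,4.5],[1,0,4.5],[1,0,4.5],[1,0,4.5]],"dr":[[0,-0.005,0.005],[0,-0.01,0.01],[0,-0.01,0.01],[0,-0.01,0.01],[0,-0.01,0.01]]}' 24
python3 -m jog '{"linear":[[0,0,0],[0,0,0],[0,0,0],[0,0,0],[0,0,0]],"dr":[[0,0,0],[0,0,0],[0,0,0],[0,0,0],[0,0,0]]}' 16
python3 hc.py
```

```text
time: 23.65
tool_pos: [0.6188, -0.0829, 0.0563]
tool_rot: [[-0.027, 1.0, -0.0], [1.0, 0.027, 0.001], [0.001, -0.0, -1.0]]
contact_force: [-0.5, -0.2, 0.9]
opening: 0.0239
time: 24.28
tool_pos: [0.6189, -0.0828, 0.0564]
tool_rot: [[-0.027, 1.0, 0.0], [1.0, 0.027, 0.001], [0.001, 0.0, -1.0]]
contact_force: [0.5, 0.6, -0.2]
opening: 0.0162
206 241 279 mid [ 0.6189 -0.0658  0.084 ] in tool [ 0.0171  0.0005 -0.0276] width 0.020552940469532887
212 241 278 mid [ 0.6187 -0.0691  0.084 ] in tool [ 0.0137  0.0003 -0.0276] width 0.0201232390486534
225 243 275 mid [ 0.6187 -0.0764  0.084 ] in tool [ 0.0064 -0.     -0.0276] width 0.017661376977798803
235 243 275 mid [ 0.6188 -0.0822  0.084 ] in tool [ 0.0007 -0.     -0.0276] width 0.01780712581158813
[ 0.6188 -0.0828  0.0564] 0.016084486020714345 [-0.0336 -0.0973 -0.0077]
```

View pics/hc.png

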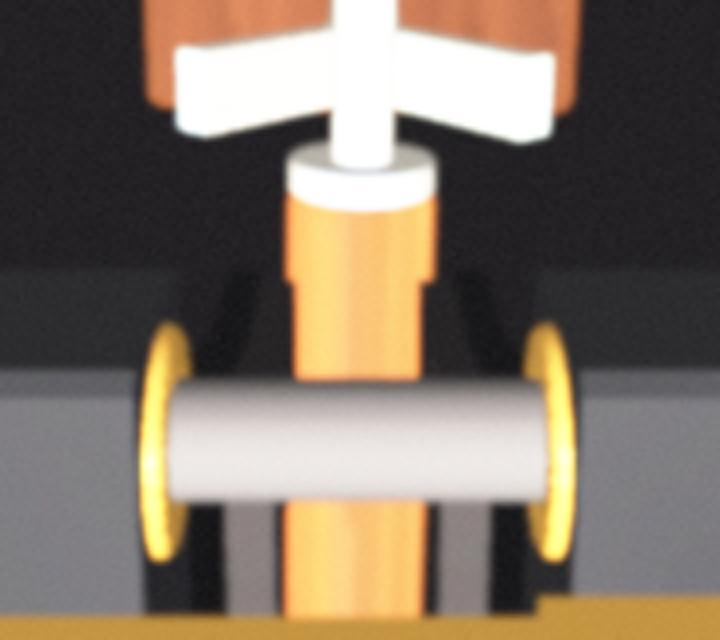

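```bash
python3 -m jog '{"linear":[[0,0,0],[0,0,0],[0,0,0],[0,0,0],[0,0,0]],"dr":[[0,0,0],[0,0,0],[0,0,0],[0,0,0],[0,0,0]]}' 13
python3 hc.py;  python3 - <<'E'
from h import *
p=snap("side");f=p["frame"][160:240,200:290];a=cv2.resize(f,None,fx=6,fy=6,interpolation=cv2.INTER_CUBIC)
cv2.imwrite("pics/s12.png",a[:,:,::-1])
E
```

```text
time: 24.95
tool_pos: [0.6189, -0.0828, 0.0564]
tool_rot: [[-0.027, 1.0, 0.0], [1.0, 0.027, 0.001], [0.001, 0.0, -1.0]]
contact_force: [-0.7, -0.1, -0.7]
opening: 0.0133
206 241 279 mid [ 0.6189 -0.0658  0.084 ] in tool [ 0.017   0.0005 -0.0276] width 0.020553360876020894
212 241 278 mid [ 0.6187 -0.0691  0.084 ] in tool [ 0.0137  0.0002 -0.0276] width 0.020123653847860534
225 246 272 mid [ 0.6187 -0.0765  0.084 ] in tool [ 0.0064 -0.     -0.0276] width 0.01445052059177374
235 246 299 mid [ 0.6261 -0.082   0.084 ] in tool [ 0.0006  0.0072 -0.0276] width 0.02914009418584336
[ 0.6189 -0.0828  0.0564] 0.013283902753277885 [-0.0393 -0.0878 -0.018 ]
```

View pics/hc.png

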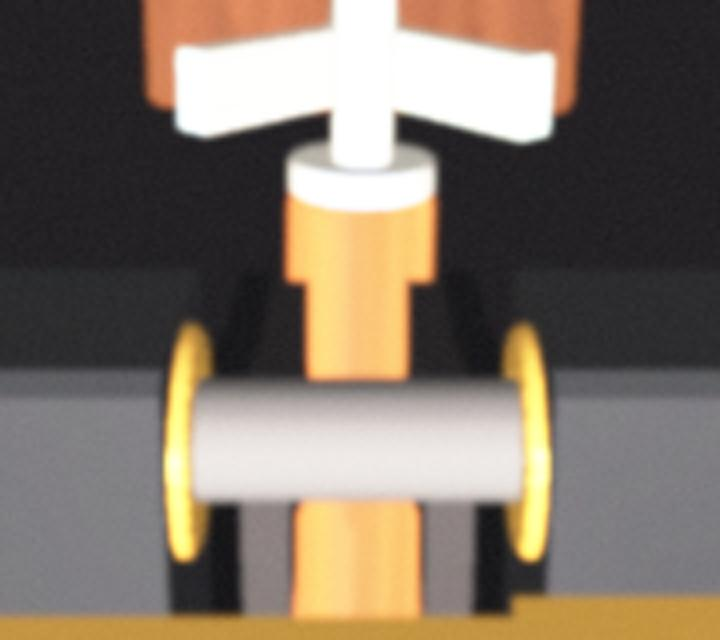

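View pics/s12.png

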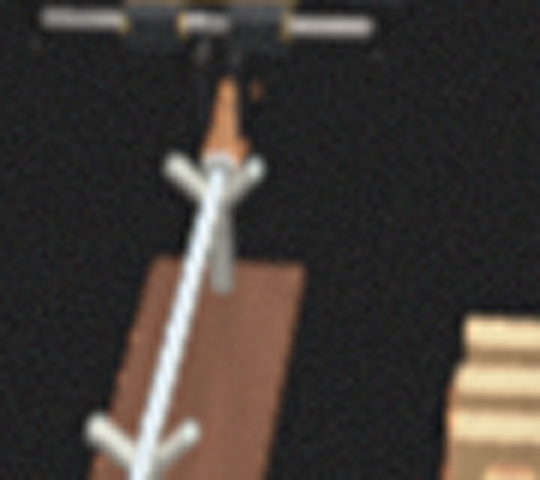

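```bash
python3 - <<'E'
from h import *
np.set_printoptions(precision=1,suppress=True)
s=manip.sense();p=snap("wrist");R=np.array(s["tool_rot"]);t=np.array(s["tool_pos"]);print(s["opening"])
for x in(.0095,.011):
  for z in(0,-.01,-.02,-.025,-.03,-.037):
    print(x,z,proj(p,[t+R@np.array([x,-.0066,z]),t+R@np.array([x,.0066,z])]).tolist())
f=p["frame"][200:250,215:305];a=cv2.resize(f,None,fx=8,fy=8,interpolation=cv2.INTER_CUBIC);a=np.clip(a.astype(float)*2.2,0,255).astype(np.uint8)
cv2.imwrite("pics/f1.png",a[:,:,::-1])
E
```

```text
0.012865481343237053
0.0095 0 [[248.29093605109725, 204.18341764015625], [269.7587581959273, 204.16969877100124]]
0.0095 -0.01 [[247.7558880973529, 209.2467797799431], [270.3139625992574, 209.23236170314942]]
0.0095 -0.02 [[247.1635872471493, 214.85194783879922], [270.9285767125615, 214.83675545495748]]
0.0095 -0.025 [[246.84301632252073, 217.88563233664988], [271.2612242286618, 217.87002075172225]]
0.0095 -0.03 [[246.50432451069094, 221.0908016772194], [271.61267527420125, 221.0747471012348]]
0.0095 -0.037 [[245.99666690573443, 225.89495853628858], [272.13945739027395, 225.87823979034602]]
0.011 0 [[248.26943016723078, 201.84630250944903], [269.7777875043391, 201.83255883207417]]
0.011 -0.01 [[247.7322261828725, 206.80078479206938], [270.3350619095101, 206.786339310881]]
0.011 -0.02 [[247.1374184174259, 212.28653065634953], [270.9520921934822, 212.27130784201836]]
0.011 -0.025 [[246.81543799218932, 215.25606617476367], [271.2861020646892, 215.2404224547867]]
0.011 -0.03 [[246.475216798321, 218.39383120680188], [271.63903418384217, 218.37774264387272]]
0.011 -0.037 [[245.96518945353185, 223.09767093432865], [272.1681165222477, 223.08091532748097]]
```

View pics/f1.png

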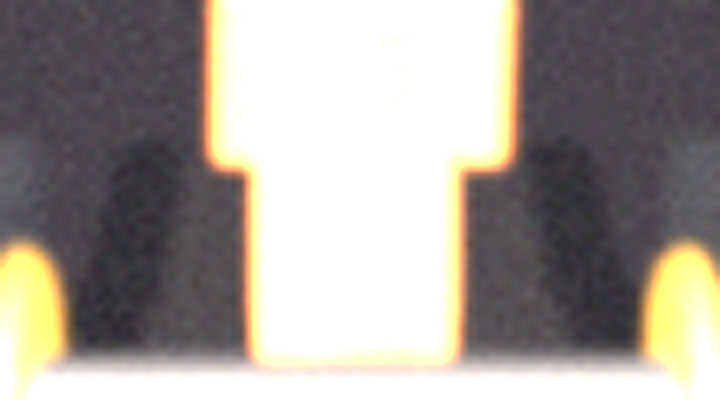

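The wrist view suggests the fingertips end about 25–30 mm behind the reported TCP. The step where the fingers hide the handle projects to tool z ≈ -0.03. That would explain the failed grasp: the tips only caught the top of the handle. I'll raise the arm and check this against the side camera.

```bash
python3 -m jog '{"linear":[[0,0,0],[0,0,0],[0,0,10],[0,0,40],[0,0,80]],"dr":[[0,0,0],[0,0,0],[0,0,0],[0,0,0],[0,0,0]]}' 30
python3 - <<'E'
from h import *
s=manip.sense();R=np.array(s["tool_rot"]);t=np.array(s["tool_pos"]);print(t,s["opening"])
p=snap("side");sc=8
im=cv2.resize(p["frame"],None,fx=sc,fy=sc,interpolation=cv2.INTER_CUBIC);im=np.clip(im.astype(float)*1.8,0,255).astype(np.uint8)
for z,c in((0,(0,255,0)),(-.0187,(255,255,0)),(-.03,(255,0,255)),(-.07,(0,255,255))):
  for y in(-.015,.015):
    q=(proj(p,t+R@np.array([0,y,z]))[0]+.5)*sc;cv2.circle(im,(int(q[0]),int(q[1])),3,c,-1)
u,v=proj(p,t)[0]
cv2.imwrite("pics/f2.png",im[int((v-45)*sc):int((v+20)*sc),int((u-45)*sc):int((u+45)*sc),::-1])
E
```

```text
time: 25.72
tool_pos: [0.6182, -0.0828, 0.1371]
tool_rot: [[-0.027, 1.0, -0.001], [1.0, 0.027, 0.001], [0.001, -0.001, -1.0]]
contact_force: [1.2, -0.7, 0.9]
opening: 0.0299
[ 0.61823474 -0.08280579  0.13705541] 0.029866130738703853
```

View pics/f2.png

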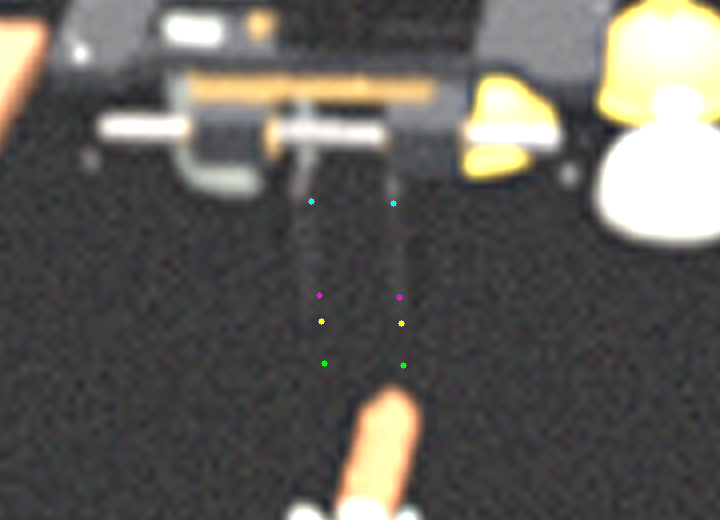

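```bash
python3 - <<'E'
from h import *
s=manip.sense();R=np.array(s["tool_rot"]);t=np.array(s["tool_pos"])
acc=0
for i in range(6):
    p=snap("side");acc=acc+p["frame"].astype(float)
acc/=6
sc=9;u,v=proj(p,t)[0];u0,v0=int(u-35),int(v-40)
c=acc[v0:v0+58,u0:u0+75];c=np.clip((c-15)*5,0,255).astype(np.uint8)
im=cv2.resize(c,None,fx=sc,fy=sc,interpolation=cv2.INTER_CUBIC)
for z,cc in((0,(0,255,0)),(-.0187,(255,255,0)),(-.03,(255,0,255)),(-.07,(0,255,255))):
  for y in(-.04,.04):
    q=(proj(p,t+R@np.array([0,y,z]))[0]+.5-[u0,v0])*sc;cv2.circle(im,(int(q[0]),int(q[1])),3,cc,-1)
cv2.imwrite("pics/f3.png",im[:,:,::-1]);print(s["time"])
E
```

```text
25.775
```

View pics/f3.png

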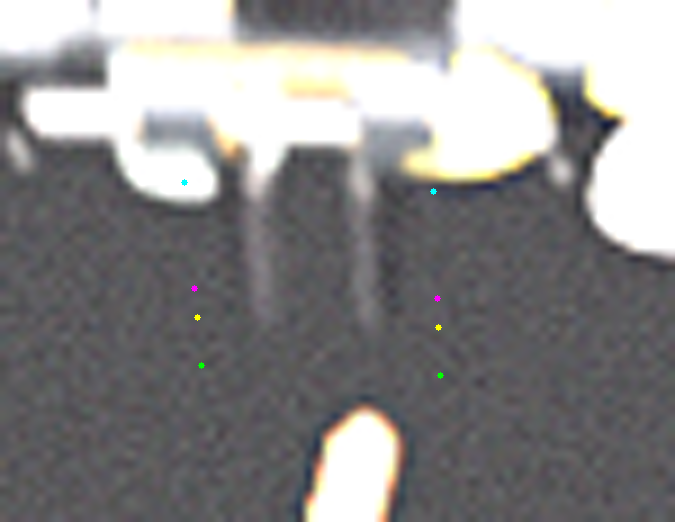

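The side view shows the fingers ending near tool z ≈ -0.02, so the grasp has to go about 20 mm deeper than the reported TCP suggests. Nothing lies under the handle there and the body stays clear of the post, so I'll grip with the TCP at z ≈ 0.038.

```bash
python3 -m jog '{"linear":[[0,0,-20],[0,0,-50],[0,0,-75],[0,0,-90],[0,0,-99]],"dr":[[0,0,0.01],[0,0,0.02],[0,0,0.02],[0,0,0.02],[0,0,0.02]]}' 45
python3 hc.py
```

```text
time: 26.7
tool_pos: [0.6172, -0.0828, 0.0346]
tool_rot: [[-0.047, 0.999, -0.004], [0.999, 0.047, 0.002], [0.002, -0.004, -1.0]]
contact_force: [-0.2, 0.1, 0.2]
opening: 0.0446
212 243 285 mid [ 0.6186 -0.0617  0.084 ] in tool [ 0.0211  0.0025 -0.0499] width 0.019744095106928955
225 242 285 mid [ 0.6187 -0.0681  0.084 ] in tool [ 0.0147  0.0023 -0.0499] width 0.020417629236077827
235 242 284 mid [ 0.6188 -0.073   0.084 ] in tool [ 0.0098  0.0021 -0.0499] width 0.02011784986612184
[ 0.6169 -0.0828  0.0341] 0.04497787750479093 [ 0.0072 -0.0643  0.0384]
```

View pics/hc.png

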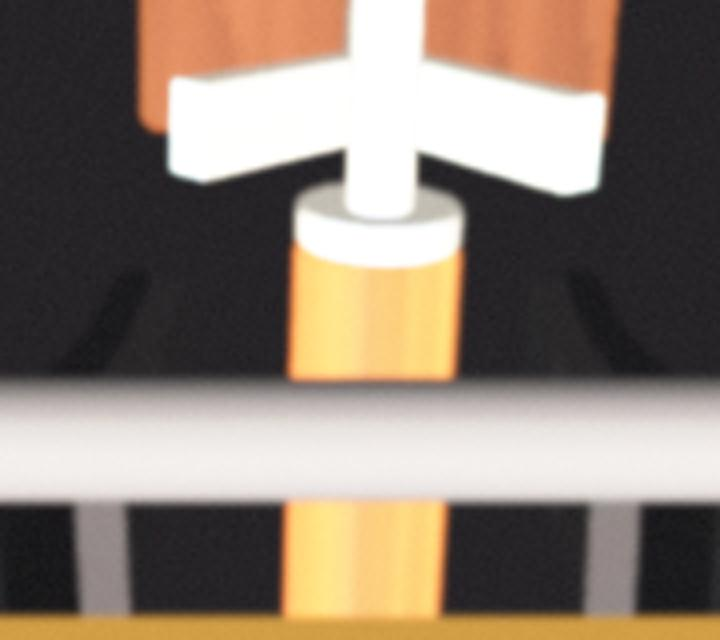

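```bash
python3 -m jog '{"linear":[[2,0,2],[2,0,4],[2,0,4],[2,0,4],[2,0,4]],"dr":[[0,0,-0.02],[0,-0.004,-0.04],[0,-0.004,-0.04],[0,-0.004,-0.04],[0,-0.004,-0.04]]}' 24
python3 -m jog '{"linear":[[0,0,0],[0,0,0],[0,0,0],[0,0,0],[0,0,0]],"dr":[[0,0,0],[0,0,0],[0,0,0],[0,0,0],[0,0,0]]}' 14
python3 hc.py
```

```text
time: 27.38
tool_pos: [0.619, -0.0828, 0.0383]
tool_rot: [[-0.007, 1.0, -0.0], [1.0, 0.007, 0.002], [0.002, -0.0, -1.0]]
contact_force: [0.3, 0.3, 0.5]
opening: 0.0243
time: 28.0
tool_pos: [0.6192, -0.0828, 0.0383]
tool_rot: [[-0.007, 1.0, 0.0], [1.0, 0.007, 0.002], [0.002, 0.0, -1.0]]
contact_force: [0.3, -0.5, -0.0]
opening: 0.0215
212 238 280 mid [ 0.619  -0.0631  0.084 ] in tool [ 0.0197 -0.     -0.0456] width 0.02026878266868612
225 238 279 mid [ 0.6188 -0.0697  0.084 ] in tool [ 0.0132 -0.0003 -0.0457] width 0.0200073243152601
235 238 279 mid [ 0.6188 -0.0748  0.084 ] in tool [ 0.0081 -0.0003 -0.0457] width 0.020171870024140583
[ 0.6192 -0.0828  0.0383] 0.021385080844402268 [ 0.0032 -0.3377  0.0062]
```

View pics/hc.png

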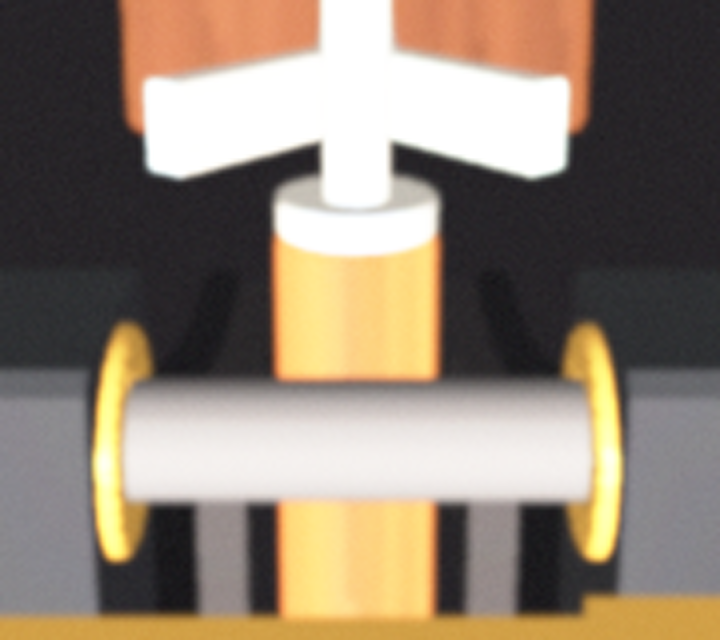

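The fingers now stop on the handle, but at 21.4 mm. It is held across its corners because of the roll. I'll look at which way it is rolled.

```bash
python3 - <<'E'
from h import *
acc=0
for i in range(4):
    p=snap("wrist");acc=acc+p["frame"].astype(float)
acc/=4
for v in(215,225,235): print(v,[tuple(int(x) for x in acc[v,u]) for u in range(236,284,2)])
for v in(290,): print(v,[tuple(int(x) for x in acc[v,u]) for u in range(236,284,2)])
c=acc[190:245,225:295];c=np.clip((c-[150,90,20])*[2.4,1.5,1.5],0,255).astype(np.uint8);cv2.imwrite("pics/r1.png",cv2.resize(c,None,fx=10,fy=10,interpolation=cv2.INTER_CUBIC)[:,:,::-1])
E
```

```text
215 [(47, 39, 40), (187, 111, 65), (254, 205, 116), (255, 219, 126), (255, 225, 132), (255, 229, 139), (255, 230, 142), (255, 228, 141), (254, 225, 143), (254, 222, 145), (253, 215, 141), (253, 211, 137), (253, 211, 131), (253, 208, 126), (253, 208, 125), (254, 215, 129), (254, 221, 131), (254, 219, 129), (254, 218, 128), (255, 224, 129), (255, 226, 130), (247, 179, 100), (115, 71, 50), (40, 36, 39)]
225 [(45, 39, 41), (166, 98, 60), (253, 198, 109), (255, 218, 124), (255, 224, 133), (255, 228, 137), (255, 231, 142), (255, 230, 145), (254, 227, 147), (254, 224, 146), (254, 214, 140), (253, 210, 135), (253, 211, 132), (253, 210, 127), (253, 209, 124), (254, 215, 127), (254, 223, 132), (254, 220, 129), (254, 218, 125), (254, 223, 128), (255, 226, 129), (245, 175, 97), (107, 69, 50), (42, 39, 40)]
235 [(42, 38, 39), (149, 89, 55), (253, 191, 106), (255, 219, 126), (255, 224, 130), (255, 228, 136), (255, 231, 140), (255, 230, 143), (254, 227, 146), (254, 224, 146), (254, 215, 141), (253, 209, 134), (253, 212, 132), (253, 211, 129), (253, 209, 126), (254, 216, 129), (254, 223, 133), (254, 220, 129), (254, 218, 125), (255, 223, 129), (255, 225, 128), (242, 168, 93), (96, 64, 47), (41, 40, 41)]
290 [(37, 34, 37), (69, 49, 42), (237, 154, 86), (254, 213, 121), (255, 220, 126), (255, 226, 129), (255, 230, 135), (255, 231, 142), (255, 228, 144), (254, 226, 146), (254, 217, 139), (253, 208, 130), (253, 209, 129), (253, 210, 128), (253, 210, 126), (254, 217, 128), (254, 220, 129), (254, 214, 126), (254, 212, 123), (254, 219, 126), (253, 207, 118), (192, 118, 69), (53, 42, 41), (37, 34, 38)]
```

View pics/r1.png

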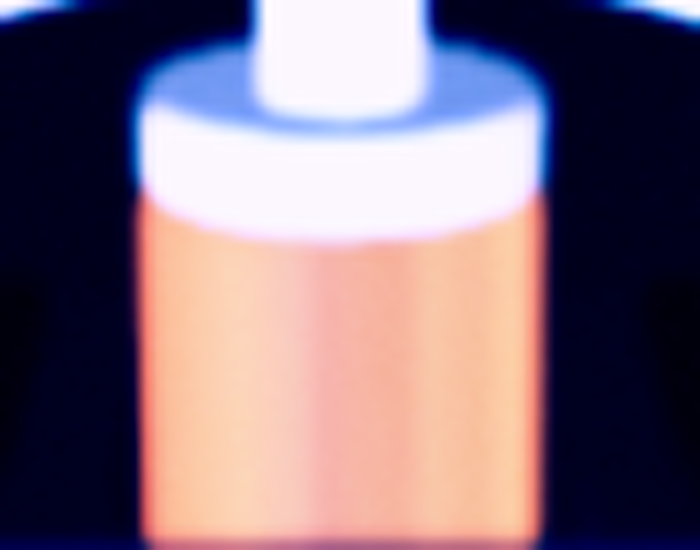

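The crease at column 266, about two thirds across, means the 16 mm face is on the left and the +x face has been turned up. That is a roll of about -22° about world y, consistent with the 21.4 mm opening. I'll open, tilt the gripper to match, grip flat, then turn back upright so the skewer rolls level in its notches.

```bash
python3 -m jog '{"linear":[[0,0,0],[0,0,0],[0,0,0],[0,0,0],[0,0,0]],"dr":[[0,0,0],[0,0,0],[0,0,0],[0,0,0],[0,0,0]]}' 45
python3 -m jog '{"linear":[[4.7,0,0],[9.3,0,1],[13.8,0,2.6],[13.8,0,2.6],[13.8,0,2.6]],"dr":[[0,-0.128,0],[0,-0.256,0],[0,-0.384,0],[0,-0.384,0],[0,-0.384,0]]}'
python3 - <<'E'
from h import *
acc=0
for i in range(3):
    p=snap("wrist");acc=acc+p["frame"].astype(float)
acc/=3
cv2.imwrite("pics/w13.png",np.clip(acc,0,255).astype(np.uint8)[:,:,::-1])
c=acc[170:245,215:315];c=np.clip((c-[150,90,20])*[2.4,1.5,1.5],0,255).astype(np.uint8);cv2.imwrite("pics/r2.png",cv2.resize(c,None,fx=7,fy=7,interpolation=cv2.INTER_CUBIC)[:,:,::-1])
E
```

```text
time: 28.88
tool_pos: [0.6191, -0.0828, 0.0383]
tool_rot: [[-0.007, 1.0, 0.0], [1.0, 0.007, 0.002], [0.002, 0.0, -1.0]]
contact_force: [0.1, 0.2, 0.3]
opening: 0.045
time: 29.5
tool_pos: [0.6342, -0.0832, 0.0421]
tool_rot: [[-0.007, 0.927, 0.375], [1.0, 0.007, 0.001], [-0.001, 0.375, -0.927]]
contact_force: [-1.0, 0.2, 0.6]
opening: 0.0453
```

View pics/r2.png

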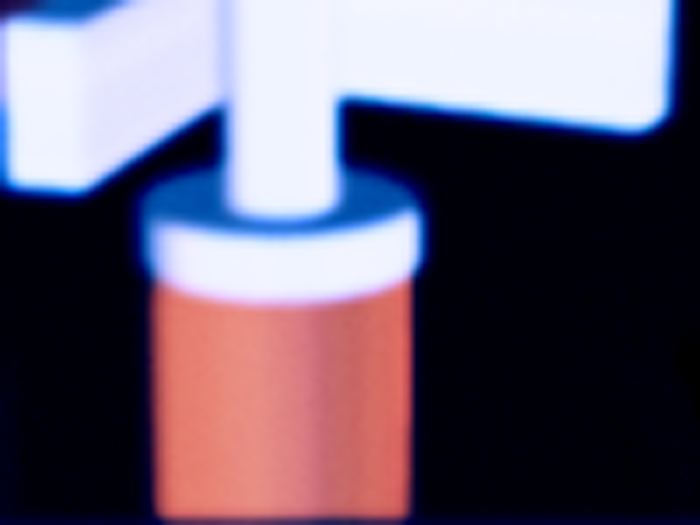

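View pics/w13.png

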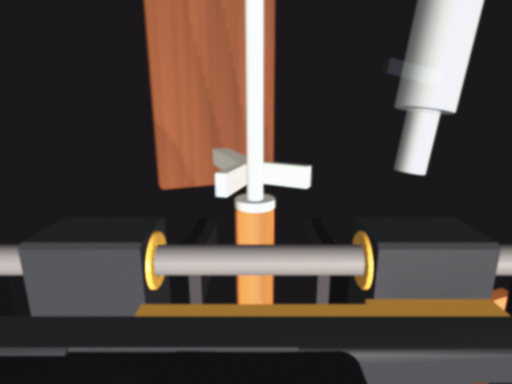

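```bash
python3 -m jog '{"linear":[[-1,0,-1],[-1,0,-1],[-1,0,-1],[-1,0,-1],[-1,0,-1]],"dr":[[0,0,0],[0,0,0],[0,0,0],[0,0,0],[0,0,0]]}' 13
```

```text
time: 30.28
tool_pos: [0.6333, -0.0824, 0.0406]
tool_rot: [[-0.008, 0.927, 0.375], [1.0, 0.007, 0.003], [-0.0, 0.375, -0.927]]
contact_force: [-1.0, 0.0, -0.3]
opening: 0.0201
```

The openings fit the other branch: 20.05 mm at -22° and 21.4 mm at 0° imply the handle is 18 mm across the jaws and aligned at about -14°. I'll turn back by 8° and close again; I expect 18 mm.

```bash
python3 -m jog '{"linear":[[0,0,0],[0,0,0],[0,0,0],[-2.5,0,-0.8],[-4.9,0,-1.6]],"dr":[[0,0,0],[0,0,0],[0,0,0],[0,0.07,0],[0,0.14,0]]}' 40
python3 -m jog '{"linear":[[0,0,0],[0,0,0],[0,0,0],[0,0,0],[0,0,0]],"dr":[[0,0,0],[0,0,0],[0,0,0],[0,0,0],[0,0,0]]}' 12
```

```text
time: 30.9
tool_pos: [0.6283, -0.0828, 0.0393]
tool_rot: [[-0.007, 0.971, 0.24], [1.0, 0.007, 0.002], [0.0, 0.24, -0.971]]
contact_force: [1.0, -1.1, 1.2]
opening: 0.0397
time: 31.52
tool_pos: [0.6279, -0.0829, 0.0392]
tool_rot: [[-0.007, 0.971, 0.24], [1.0, 0.007, 0.002], [0.0, 0.24, -0.971]]
contact_force: [0.2, 0.8, -0.1]
opening: 0.0209
```

```bash
python3 -m jog '{"linear":[[0,0,0],[0,0,0],[0,0,0],[0,0,0],[0,0,0]],"dr":[[0,0,0],[0,0,0],[0,0,0],[0,0,0],[0,0,0]]}' 12
python3 - <<'E'
from h import *
acc=0
for i in range(4):
    p=snap("wrist");acc=acc+p["frame"].astype(float)
acc/=4;print(manip.sense()["opening"])
c=acc[170:330,205:315];c=np.clip(c*1.0,0,255).astype(np.uint8);cv2.imwrite("pics/r3.png",cv2.resize(c,None,fx=5,fy=5,interpolation=cv2.INTER_CUBIC)[:,:,::-1])
E
```

```text
time: 32.15
tool_pos: [0.6279, -0.0829, 0.0392]
tool_rot: [[-0.007, 0.971, 0.24], [1.0, 0.007, 0.002], [0.0, 0.24, -0.971]]
contact_force: [0.4, 0.3, -0.1]
opening: 0.021
0.021123956779759964
```

View pics/r3.png

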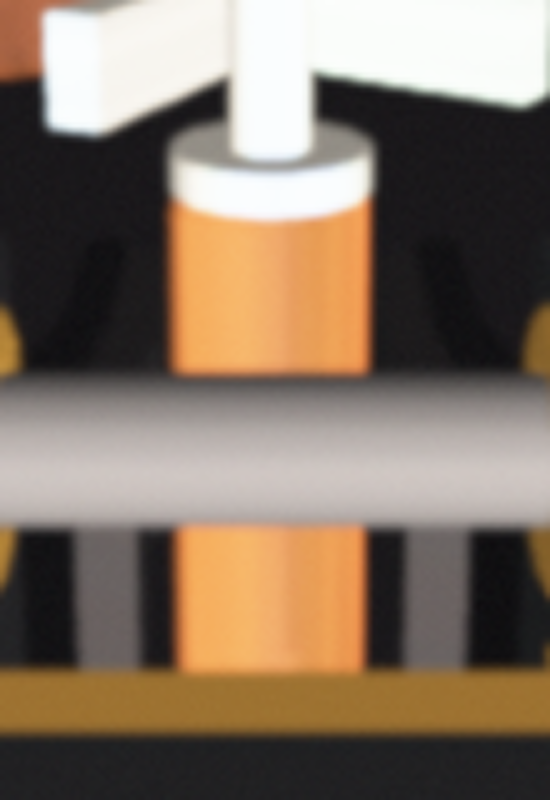

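```bash
python3 -m jog '{"linear":[[0,0,0],[0,0,0],[-4,0,0],[-8.5,0,0],[-12.7,0,-0.9]],"dr":[[0,0,0],[0,0,0],[0,0.12,0],[0,0.24,0],[0,0.349,0]]}' 40
python3 -m jog '{"linear":[[0,0,0],[0,0,0],[0,0,0],[0,0,0],[0,0,0]],"dr":[[0,0,0],[0,0,0],[0,0,0],[0,0,0],[0,0,0]]}' 12
python3 - <<'E'
from h import *
acc=0
for i in range(4):
    p=snap("wrist");acc=acc+p["frame"].astype(float)
acc/=4;print(manip.sense()["opening"])
c=acc[170:330,205:315];c=np.clip(c*1.0,0,255).astype(np.uint8);cv2.imwrite("pics/r4.png",cv2.resize(c,None,fx=5,fy=5,interpolation=cv2.INTER_CUBIC)[:,:,::-1])
p=snap("side");f=p["frame"][150:240,200:290];cv2.imwrite("pics/s14.png",cv2.resize(f,None,fx=6,fy=6,interpolation=cv2.INTER_CUBIC)[:,:,::-1])
E
```

```text
time: 32.98
tool_pos: [0.6156, -0.0834, 0.0388]
tool_rot: [[-0.006, 0.994, -0.109], [1.0, 0.006, 0.001], [0.002, -0.109, -0.994]]
contact_force: [-0.6, 0.3, 0.9]
opening: 0.0399
time: 33.6
tool_pos: [0.6153, -0.0836, 0.0391]
tool_rot: [[-0.006, 0.994, -0.109], [1.0, 0.006, 0.001], [0.002, -0.109, -0.994]]
contact_force: [-0.9, -0.3, -0.6]
opening: 0.0214
0.021125038861915947
```

View pics/r4.png

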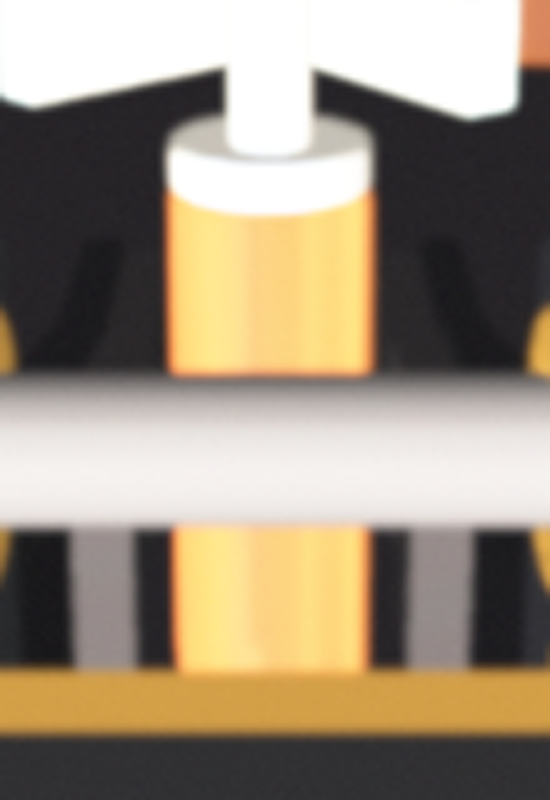

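View pics/s14.png

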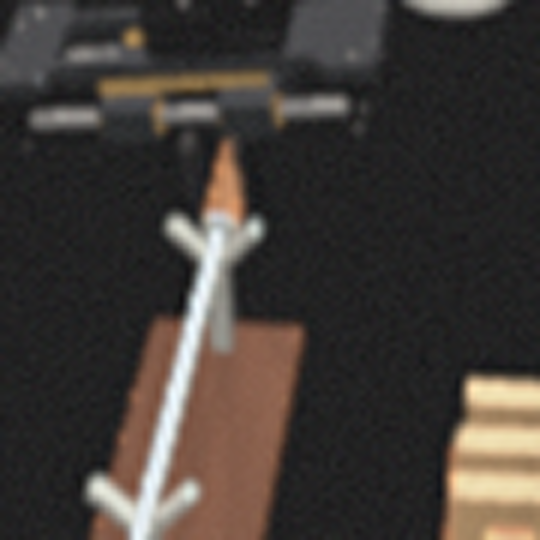

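The opening stays at about 21 mm at every tilt, so the grip on the handle is solid, just not on the flats. I'll straighten the tool, lift a little and see whether the skewer holds level.

```bash
python3 -m jog '{"linear":[[1.3,0,0],[2.6,0,0],[3.9,0,5],[3.9,0,12],[3.9,0,20]],"dr":[[0,-0.04,0],[0,-0.08,0],[0,-0.109,0],[0,-0.109,0],[0,-0.109,0]]}' 10
python3 - <<'E'
from h import *
p=snap("side");f=p["frame"][150:250,190:290];cv2.imwrite("pics/s15.png",cv2.resize(f,None,fx=6,fy=6,interpolation=cv2.INTER_CUBIC)[:,:,::-1])
p=snap("wrist","w15.png");s=manip.sense();print(s["opening"],s["contact_force"],s["torque"])
E
```

```text
time: 34.48
tool_pos: [0.6196, -0.0837, 0.0597]
tool_rot: [[-0.006, 1.0, -0.0], [1.0, 0.006, 0.001], [0.001, -0.0, -1.0]]
contact_force: [-0.1, -0.4, -0.3]
opening: 0.0214
0.021237417775109013 [ 0.12001657  0.3071819  -0.56582345] [-0.06366758 -0.09047436 -0.01626529]
```

View pics/s15.png

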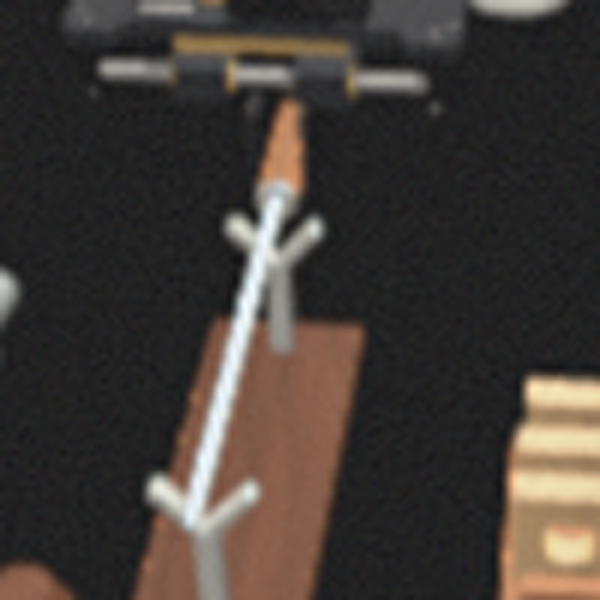

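View pics/w15.png

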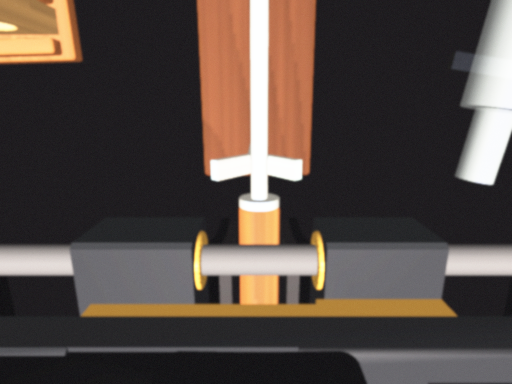

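It lifts with the gripper. Now I'll measure the shaft line in 3D for droop.

```bash
cat > shaft.py <<'E'
from tri import *
np.set_printoptions(precision=4,suppress=True)
def line(p,rows,lo,hi,thr):
    P=[]
    for v in rows:
        r=p["frame"][v,lo:hi].astype(float).min(1);u=np.nonzero(r>thr)[0]
        if len(u)>1: w=r[u]-thr; P.append((lo+(u*w).sum()/w.sum(),v))
    P=np.array(P);k=np.polyfit(P[:,1],P[:,0],1)
    for _ in range(3):
        res=P[:,0]-np.polyval(k,P[:,1]);g=np.abs(res)<max(.4,1.5*np.median(np.abs(res)));k=np.polyfit(P[g,1],P[g,0],1)
    print("line",k,g.sum(),len(P));return [(np.polyval(k,v),v) for v in(rows[0],rows[-1])]
def shaft(wrows,wc,srows,sc,thrw=150,thrs=110):
    S=snap("side");W=snap("wrist");s=manip.sense()
    lw=line(W,wrows,*wc,thrw);ls=line(S,srows,*sc,thrs);n=[]
    for p,l in((W,lw),(S,ls)):
        o,d1=ray(p,*l[0]);_,d2=ray(p,*l[1]);m=np.cross(d1,d2);m/=np.linalg.norm(m);n.append((m,m@o))
    d=np.cross(n[0][0],n[1][0]);d/=np.linalg.norm(d);d*=np.sign(d[1])
    t=np.array(s["tool_pos"])
    for y in(t[1],t[1]+.1,t[1]+.24):
        A=np.array([n[0][0],n[1][0],[0,1,0]]);print(np.linalg.solve(A,[n[0][1],n[1][1],y]),end=" ")
    print("\nelev",np.degrees(np.arcsin(d[2])),"yaw",np.degrees(np.arctan2(-d[0],d[1])),"TCP",t)
E
python3 - <<'E'
from shaft import *
shaft(list(range(5,150,5)),(245,285),list(range(190,233,2)),(215,245))
E
```

```text
line [ -0.0005 258.7931] 29 29
line [ -0.3016 291.5442] 16 22
[ 0.6199 -0.0835  0.087 ] [0.6194 0.0165 0.0919] [0.6187 0.1565 0.0989] 
elev 2.830161823380356 yaw 0.28772553937032286 TCP [ 0.6197 -0.0835  0.0592]
```

```bash
python3 -m jog '{"linear":[[0,0,15],[0,0,30],[0,0,45],[0,0,60],[0,0,70]],"dr":[[0,0,0],[0,0,0],[0,0,0],[0,0,0],[0,0,0]]}'
python3 - <<'E'
from h import *
p=snap("side");f=p["frame"][130:250,180:300];cv2.imwrite("pics/s16.png",cv2.resize(f,None,fx=5,fy=5,interpolation=cv2.INTER_CUBIC)[:,:,::-1])
p=snap("top");f=p["frame"][140:210,170:310];cv2.imwrite("pics/t16.png",cv2.resize(f,None,fx=5,fy=5,interpolation=cv2.INTER_CUBIC)[:,:,::-1])
s=manip.sense();print(s["opening"],s["tool_pos"],s["tool_rot"])
E
```

```text
time: 35.3
tool_pos: [0.6202, -0.0836, 0.1307]
tool_rot: [[-0.006, 1.0, 0.001], [1.0, 0.006, 0.001], [0.001, 0.001, -1.0]]
contact_force: [0.2, -1.4, -0.5]
opening: 0.0209
0.021495545520755402 [ 0.62061412 -0.08359162  0.13079849] [[-6.05531997e-03  9.99978683e-01  2.44278160e-03]
 [ 9.99981531e-01  6.05402898e-03  5.35541582e-04]
 [ 5.20741496e-04  2.44597936e-03 -9.99996873e-01]]
```

View pics/s16.png

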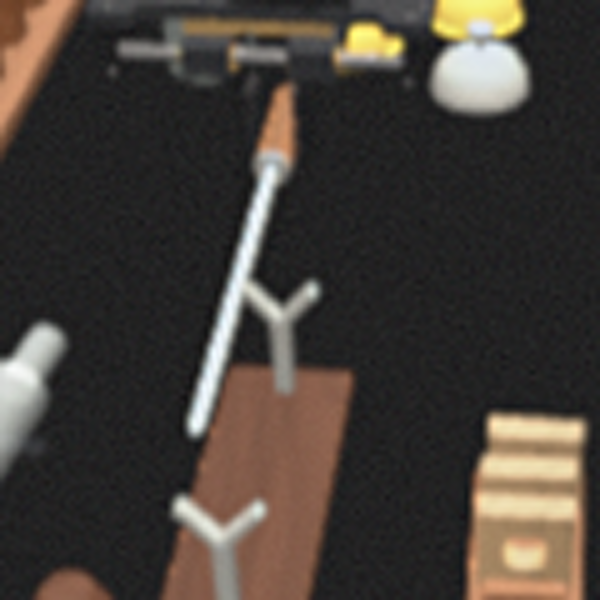

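View pics/t16.png

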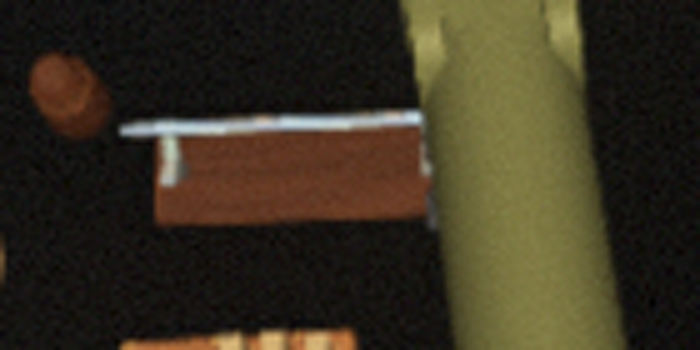

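Firmly held, both notches clear. Triangulating the tip and the shaft line.

```bash
python3 - <<'E'
from shaft import *
S=snap("side");T=snap("top")
print("tip",tri([(S,180+197/5,130+434/5),(T,170+121/5,140+130/5)]))
shaft(list(range(5,150,5)),(235,285),list(range(166,214,2)),(212,240))
E
```

```text
tip (array([0.6175, 0.1633, 0.1581]), [[-0.1, -0.0], [0.0, 0.1]])
line [  0.0002 258.7692] 28 29
line [ -0.2114 267.902 ] 14 24
[ 0.6192 -0.0836  0.1834] [0.6186 0.0164 0.1615] [0.6178 0.1564 0.1309] 
elev -12.35515377256041 yaw 0.33729338240944695 TCP [ 0.6192 -0.0836  0.1285]
```

The tip is at (0.6175, 0.163, 0.158), about 1.6° of droop, with good agreement between views. I'll move in front of the row: x = 0.459, tip at y ≈ 0.

```bash
python3 -m jog '{"linear":[[-10,-10,0],[-30,-30,0],[-50,-50,0],[-70,-70,0],[-80,-82,0]],"dr":[[0,0,0],[0,0,0],[0,0,0],[0,0,0],[0,0,0]]}'
python3 -m jog '{"linear":[[-20,-20,0],[-40,-40,0],[-60,-60,-20],[-75,-75,-40],[-81,-82,-60]],"dr":[[0,0,0],[0.01,0,0],[0.02,0,0],[0.028,0,0],[0.028,0,0]]}'
python3 - <<'E'
from h import *
s=manip.sense();print(s["opening"],s["tool_pos"])
p=snap("side");f=p["frame"][120:260,220:340];cv2.imwrite("pics/s17.png",cv2.resize(f,None,fx=5,fy=4.2,interpolation=cv2.INTER_CUBIC)[:,:,::-1])
p=snap("top");f=p["frame"][170:240,190:330];cv2.imwrite("pics/t17.png",cv2.resize(f,None,fx=5,fy=5,interpolation=cv2.INTER_CUBIC)[:,:,::-1])
p=snap("wrist","w17.png")
E
```

```text
time: 36.22
tool_pos: [0.5373, -0.1677, 0.128]
tool_rot: [[-0.004, 1.0, -0.002], [1.0, 0.004, 0.0], [0.0, -0.002, -1.0]]
contact_force: [-0.5, 0.1, -0.1]
opening: 0.0215
time: 36.85
tool_pos: [0.455, -0.2514, 0.0673]
tool_rot: [[-0.001, 1.0, -0.003], [1.0, 0.001, 0.028], [0.028, -0.003, -1.0]]
contact_force: [0.2, 0.3, -1.5]
opening: 0.0216
0.021556971927708016 [ 0.45504344 -0.25139543  0.06733149]
```

View pics/s17.png

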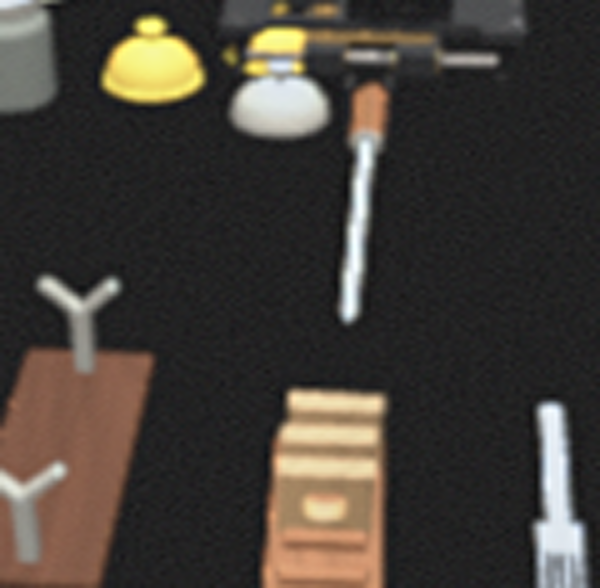

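View pics/t17.png

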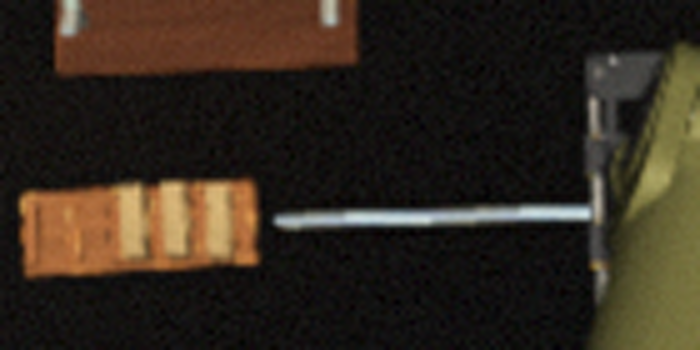

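View pics/w17.png

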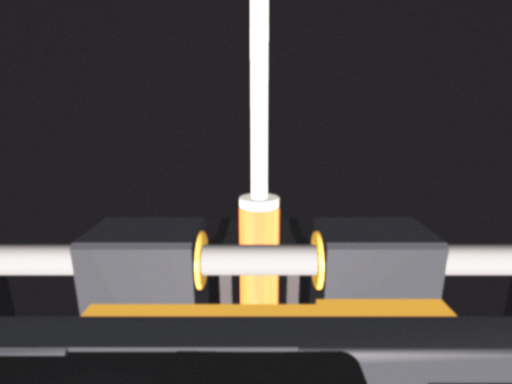

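```bash
python3 - <<'E'
from tri import *
np.set_printoptions(precision=4,suppress=True)
S=snap("side");T=snap("top");t=np.array(manip.sense()["tool_pos"]);print(t)
X,r=tri([(S,220+347/5,120+318/4.2),(T,190+276/5,170+221/5)]);print("tip",X,r, X-t)
for n,u,v in(("a3",133,220),("a2",177,220),("a1",218,218)): print(n,at_z(T,190+u/5,170+v/5,.066))
for n,u,v in(("sk near",590,213),("sk mid",430,217)): print(n,at_z(T,190+u/5,170+v/5,.1))
E
```

```text
[ 0.4573 -0.2493  0.0688]
tip [ 0.4525 -0.008   0.1002] [[0.8, 0.1], [0.0, -0.7]] [-0.0047  0.2413  0.0314]
a3 [0.4569 0.0972 0.066 ]
a2 [0.456  0.0652 0.066 ]
a1 [0.4566 0.0354 0.066 ]
sk near [ 0.4497 -0.2302  0.1   ]
sk mid [ 0.45   -0.1171  0.1   ]
```

```bash
python3 -m jog '{"linear":[[1,-1,-15],[2,-2,-30],[3,-2,-45],[3,-2,-57],[3,-2,-62]],"dr":[[0,0,0],[0,0,0],[0,0,0],[0,0,0],[0,0,0]]}'
python3 -m jog '{"linear":[[0,0,0],[0,0,0],[0,0,0],[0,0,0],[0,0,0]],"dr":[[0,0,0],[0,0,0],[0,0,0],[0,0,0],[0,0,0]]}'
python3 - <<'E'
from h import *
s=manip.sense();print(s["opening"],s["tool_pos"],s["contact_force"])
p=snap("side");f=p["frame"][150:260,250:330];cv2.imwrite("pics/s18.png",cv2.resize(f,None,fx=7,fy=5.4,interpolation=cv2.INTER_CUBIC)[:,:,::-1])
p=snap("top");f=p["frame"][170:240,190:330];cv2.imwrite("pics/t18.png",cv2.resize(f,None,fx=5,fy=5,interpolation=cv2.INTER_CUBIC)[:,:,::-1])
E
```

```text
time: 37.72
tool_pos: [0.4597, -0.2508, 0.0055]
tool_rot: [[-0.005, 1.0, -0.003], [1.0, 0.005, 0.03], [0.03, -0.002, -1.0]]
contact_force: [-0.3, -0.4, -0.8]
opening: 0.0213
time: 38.35
tool_pos: [0.4598, -0.2509, 0.0057]
tool_rot: [[-0.005, 1.0, -0.002], [1.0, 0.005, 0.029], [0.029, -0.002, -1.0]]
contact_force: [-0.1, 0.7, 0.0]
opening: 0.0216
0.021649311911468423 [ 0.45977676 -0.25089057  0.00571832] [-0.06526102  0.69698229  0.00377065]
```

View pics/s18.png

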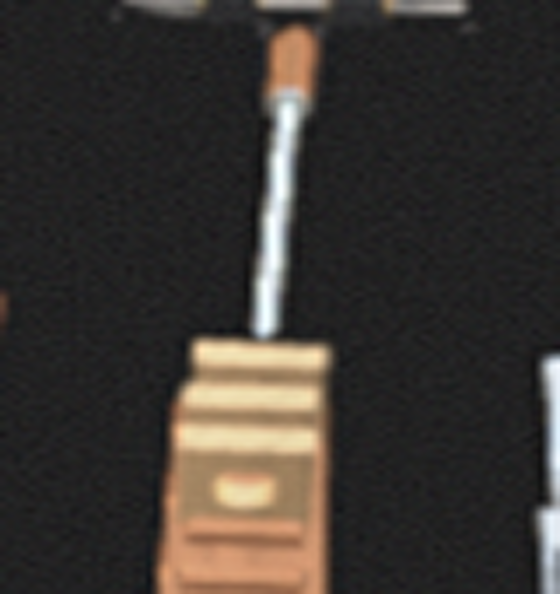

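View pics/t18.png

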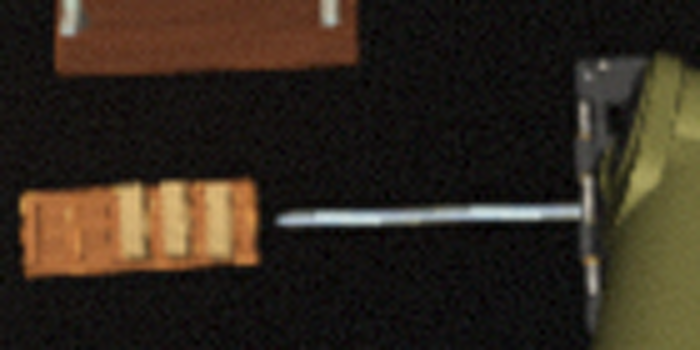

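```bash
python3 - <<'E'
from tri import *
np.set_printoptions(precision=4,suppress=True)
S=snap("side");T=snap("top")
for z in(.030,.035,.04,.045,.05): print(z,proj(S,[.459,-.005,z])[0].round(1), proj(S,[.459,.030,.066])[0].round(1))
print("T tip",at_z(T,190+277/5,170+220/5,.04),"near",at_z(T,190+580/5,170+211/5,.04))
print("tri",tri([(S,250+265/7,150+334/5.4),(T,190+276/5,170+220/5)]))
f=S["frame"].astype(int)
for v in range(172,214,3):
    r=f[v,275:305].min(1);u=np.nonzero(r>70)[0]; print(v,[275+u.min(),275+u.max()] if len(u) else None,end=" ")
E
```

```text
0.03 [287.2 214.9] [286.8 213.5]
0.035 [287.2 213.6] [286.8 213.5]
0.04 [287.3 212.3] [286.8 213.5]
0.045 [287.3 211.1] [286.8 213.5]
0.05 [287.4 209.8] [286.8 213.5]
T tip [ 0.4564 -0.0064  0.04  ] near [ 0.4568 -0.2294  0.04  ]
tri (array([ 0.4568, -0.0057,  0.0413]), [[0.2, 0.0], [0.0, -0.1]])
172 [np.int64(289), np.int64(292)] 175 [np.int64(289), np.int64(292)] 178 [np.int64(288), np.int64(292)] 181 [np.int64(288), np.int64(291)] 184 [np.int64(288), np.int64(291)] 187 [np.int64(287), np.int64(291)] 190 [np.int64(287), np.int64(291)] 193 [np.int64(287), np.int64(290)] 196 [np.int64(287), np.int64(290)] 199 [np.int64(286), np.int64(290)] 202 [np.int64(286), np.int64(290)] 205 [np.int64(286), np.int64(289)] 208 [np.int64(286), np.int64(289)] 211 [np.int64(286), np.int64(289)]
```

The tip is at (0.4568, -0.006, 0.041), against a hole line at x ≈ 0.457 and z = 0.039. It's aligned, so I'll insert it in stages.

```bash
python3 -m jog '{"linear":[[0,12,0],[0,26,0],[0,40,0],[0,54,0],[0,66,0]],"dr":[[0,0,0],[0,0,0],[0,0,0],[0,0,0],[0,0,0]]}'
python3 -m jog '{"linear":[[0,12,0],[0,26,0],[0,40,0],[0,54,0],[0,66,0]],"dr":[[0,0,0],[0,0,0],[0,0,0],[0,0,0],[0,0,0]]}'
python3 - <<'E'
from h import *
s=manip.sense();print(s["opening"],s["tool_pos"],s["contact_force"],s["torque"])
p=snap("side");f=p["frame"][150:270,240:330];cv2.imwrite("pics/s19.png",cv2.resize(f,None,fx=6.5,fy=5,interpolation=cv2.INTER_CUBIC)[:,:,::-1])
p=snap("top");f=p["frame"][170:240,190:330];cv2.imwrite("pics/t19.png",cv2.resize(f,None,fx=5,fy=5,interpolation=cv2.INTER_CUBIC)[:,:,::-1])
E
```

```text
time: 39.17
tool_pos: [0.4597, -0.1835, 0.0056]
tool_rot: [[-0.005, 1.0, -0.003], [1.0, 0.006, 0.029], [0.029, -0.002, -1.0]]
contact_force: [0.7, -0.2, -0.6]
opening: 0.0213
time: 39.8
tool_pos: [0.4597, -0.1165, 0.0056]
tool_rot: [[-0.006, 1.0, -0.003], [1.0, 0.006, 0.029], [0.029, -0.002, -1.0]]
contact_force: [0.1, 0.2, -0.5]
opening: 0.0214
0.021359592375233848 [ 0.4597188  -0.11650386  0.00562619] [ 0.09586378  0.2356536  -0.47358528] [-0.1478468  -0.16981235 -0.00799145]
```

View pics/s19.png

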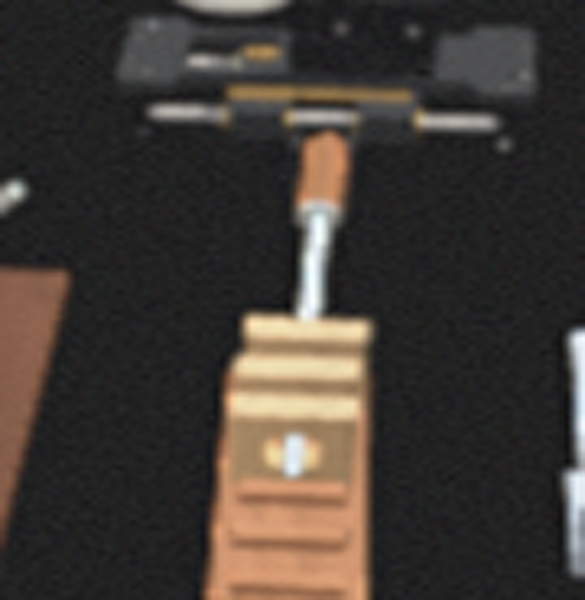

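View pics/t19.png

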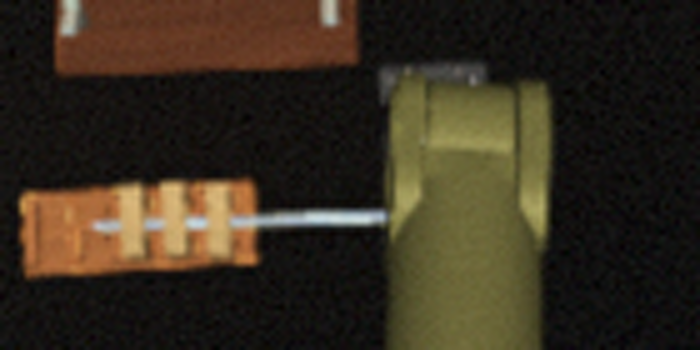

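The tip has passed through all three holes: it shows at (295,455) in the side crop, and at (100,226) in the top crop beyond a3. No contact forces. Finishing the insertion.

```bash
python3 -m jog '{"linear":[[0,12,0],[0,26,0],[0,40,0],[0,52,0],[0,62,0]],"dr":[[0,0,0],[0,0,0],[0,0,0],[0,0,0],[0,0,0]]}'
python3 -m jog '{"linear":[[0,0,6],[0,0,14],[0,0,24],[0,0,34],[0,0,45]],"dr":[[0,0,0],[0,0,0],[0.01,0,0],[0.02,0,0],[0.03,0,0]]}'
python3 - <<'E'
from h import *
s=manip.sense();print(s["opening"],s["tool_pos"],s["contact_force"],s["torque"])
p=snap("side");f=p["frame"][150:270,240:330];cv2.imwrite("pics/s20.png",cv2.resize(f,None,fx=6.5,fy=5,interpolation=cv2.INTER_CUBIC)[:,:,::-1])
p=snap("top");f=p["frame"][170:240,190:330];cv2.imwrite("pics/t20.png",cv2.resize(f,None,fx=5,fy=5,interpolation=cv2.INTER_CUBIC)[:,:,::-1])
E
```

```text
time: 40.52
tool_pos: [0.4597, -0.0529, 0.0056]
tool_rot: [[-0.008, 1.0, -0.003], [1.0, 0.008, 0.03], [0.03, -0.002, -1.0]]
contact_force: [-0.6, 0.1, -1.2]
opening: 0.0215
time: 41.15
tool_pos: [0.4598, -0.0533, 0.0515]
tool_rot: [[-0.008, 1.0, -0.002], [0.998, 0.008, 0.06], [0.06, -0.002, -0.998]]
contact_force: [0.3, -0.1, -1.5]
opening: 0.0217
0.02165836347441498 [ 0.45977914 -0.05329533  0.05148557] [ 0.34371577 -0.12544366 -1.47911438] [-0.32270292 -0.09752423 -0.01064076]
```

View pics/s20.png

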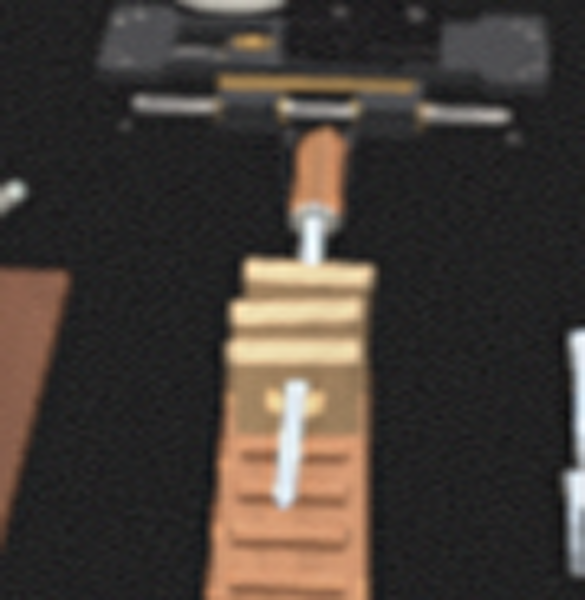

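View pics/t20.png

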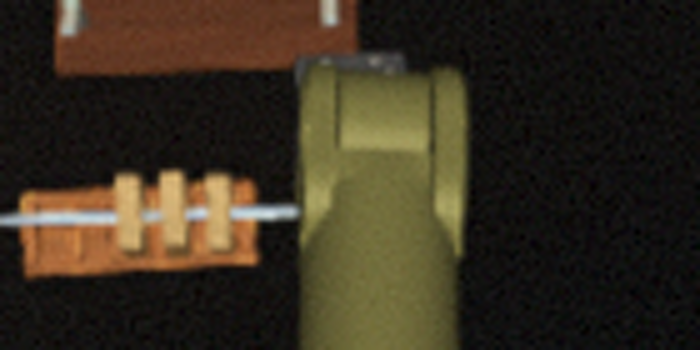

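All three rings are hanging on the skewer and clear of the rack. Raising slowly, then I'll measure the tilt.

```bash
python3 -m jog '{"linear":[[0,0,10],[0,0,25],[0,0,45],[0,0,65],[0,0,80]],"dr":[[0,0,0],[0,0,0],[0,0,0],[0,0,0],[0,0,0]]}'
python3 - <<'E'
from h import *
s=manip.sense();print(s["opening"],s["tool_pos"],s["contact_force"],s["torque"])
p=snap("side");f=p["frame"][130:270,230:330];cv2.imwrite("pics/s21.png",cv2.resize(f,None,fx=6,fy=4.3,interpolation=cv2.INTER_CUBIC)[:,:,::-1])
p=snap("top");f=p["frame"][160:240,160:300];cv2.imwrite("pics/t21.png",cv2.resize(f,None,fx=5,fy=5,interpolation=cv2.INTER_CUBIC)[:,:,::-1])
p=snap("wrist","w21.png")
E
```

```text
time: 41.88
tool_pos: [0.4614, -0.0536, 0.1337]
tool_rot: [[-0.008, 1.0, 0.001], [0.998, 0.008, 0.058], [0.058, 0.002, -0.998]]
contact_force: [-0.1, -0.2, -2.4]
opening: 0.0214
0.021372784946593486 [ 0.46140435 -0.05360507  0.13370589] [-0.11740513 -0.18007077 -2.38403146] [-0.34047817 -0.07814646  0.01785868]
```

View pics/s21.png

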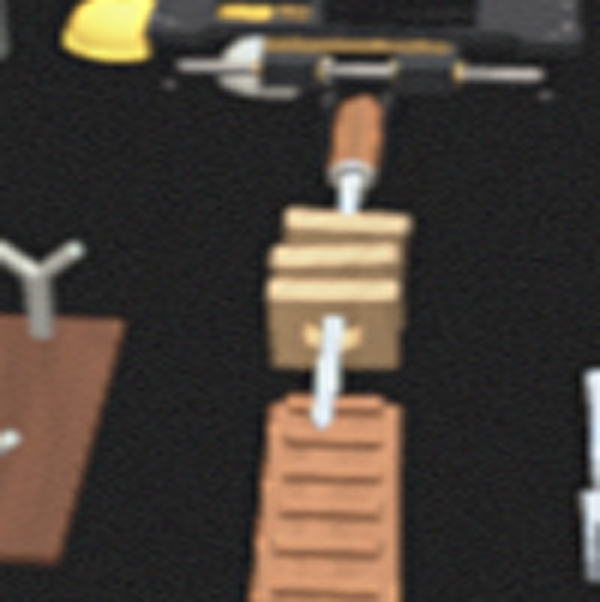

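View pics/t21.png

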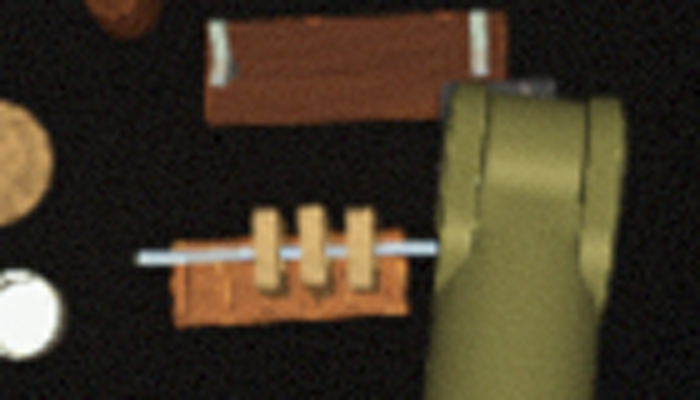

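View pics/w21.png

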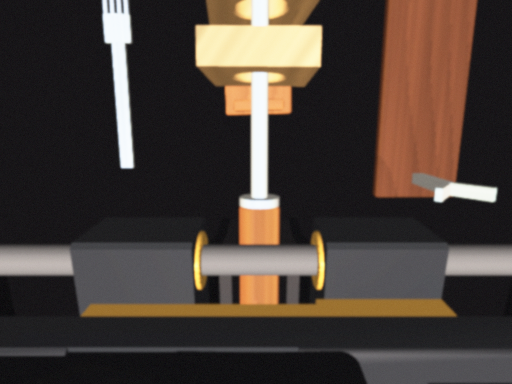

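```bash
python3 - <<'E'
from tri import *
np.set_printoptions(precision=4,suppress=True)
S=snap("side");T=snap("top");t=np.array(manip.sense()["tool_pos"]);R=np.array(manip.sense()["tool_rot"]);print(t)
g=t-R[:,2]*.0367
X,r=tri([(S,230+322/6,130+422/4.3),(T,160+136/5,160+258/5)]);print("grip axis",g,"tip",X,r,X-g, "elev",np.degrees(np.arctan2(X[2]-g[2],X[1]-g[1])))
E
```

```text
[ 0.4604 -0.0537  0.1316]
grip axis [ 0.4604 -0.0559  0.1682] tip [0.4595 0.1884 0.1587] [[0.1, 0.0], [0.0, -0.1]] [-0.0009  0.2443 -0.0095] elev -2.2329387813592554
```

The tip droops 2.2°, so I'll pitch up 0.04 rad and carry the skewer slowly over the stand.

```bash
python3 -m jog '{"linear":[[8,-2,0],[24,-5,0],[42,-8,0],[60,-11,0],[78,-13,0]],"dr":[[0.008,0,0],[0.016,0,0],[0.024,0,0],[0.032,0,0],[0.04,0,0]]}'
python3 -m jog '{"linear":[[18,-3,0],[36,-6,0],[54,-9,0],[70,-12,0],[80,-13,0]],"dr":[[0,0,0],[0,0,0],[0,0,0],[0,0,0],[0,0,0]]}'
python3 -m jog '{"linear":[[0,0,0],[0,0,0],[0,0,0],[0,0,0],[0,0,0]],"dr":[[0,0,0],[0,0,0],[0,0,0],[0,0,0],[0,0,0]]}'
python3 - <<'E'
from h import *
s=manip.sense();print(s["opening"],s["tool_pos"],s["contact_force"],s["torque"])
p=snap("side");f=p["frame"][130:270,190:290];cv2.imwrite("pics/s22.png",cv2.resize(f,None,fx=6,fy=4.3,interpolation=cv2.INTER_CUBIC)[:,:,::-1])
p=snap("top");f=p["frame"][130:210,160:300];cv2.imwrite("pics/t22.png",cv2.resize(f,None,fx=5,fy=5,interpolation=cv2.INTER_CUBIC)[:,:,::-1])
p=snap("wrist","w22.png")
E
```

```text
time: 42.75
tool_pos: [0.539, -0.0672, 0.1306]
tool_rot: [[-0.006, 1.0, -0.002], [0.995, 0.006, 0.1], [0.1, -0.002, -0.995]]
contact_force: [-0.2, 0.5, -1.4]
opening: 0.0213
time: 43.38
tool_pos: [0.6195, -0.0807, 0.1291]
tool_rot: [[-0.005, 1.0, -0.004], [0.995, 0.006, 0.101], [0.101, -0.003, -0.995]]
contact_force: [-0.2, -0.8, -1.6]
opening: 0.0216
time: 44.0
tool_pos: [0.6194, -0.0808, 0.1293]
tool_rot: [[-0.005, 1.0, -0.004], [0.995, 0.006, 0.101], [0.101, -0.003, -0.995]]
contact_force: [0.1, -0.6, -1.1]
opening: 0.021
0.02103348861264086 [ 0.61937714 -0.08081456  0.12932524] [ 0.1280283  -0.62360663 -1.13415238] [-0.34740194 -0.12343866 -0.01697507]
```

View pics/s22.png

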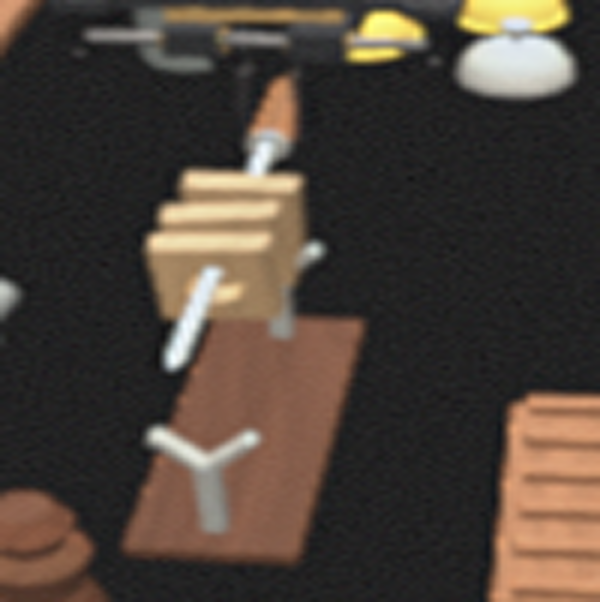

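View pics/t22.png

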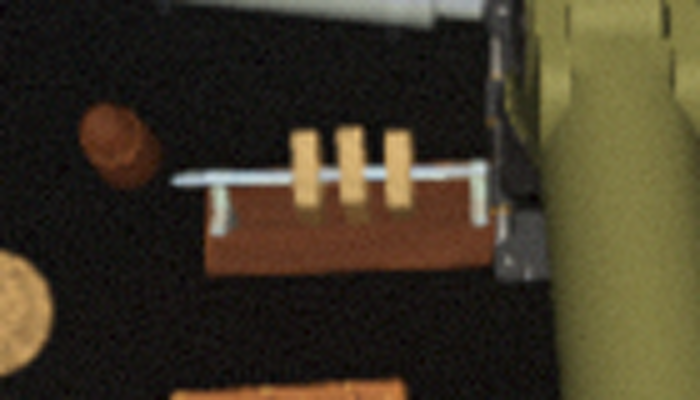

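View pics/w22.png

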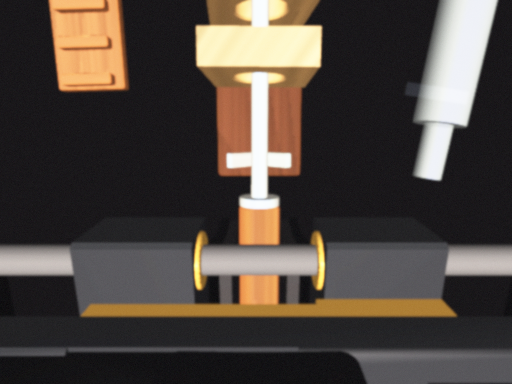

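```bash
python3 - <<'E'
from tri import *
np.set_printoptions(precision=4,suppress=True)
S=snap("side");T=snap("top");s=manip.sense();t=np.array(s["tool_pos"]);R=np.array(s["tool_rot"])
g=t-R[:,2]*.0367
X,r=tri([(S,190+174/6,130+362/4.3),(T,160+172/5,130+181/5)]);print("grip axis",g,"tip",X,r,X-g, "elev",np.degrees(np.arctan2(X[2]-g[2],X[1]-g[1])))
print("posts in top frame z=.088", at_z(T,160+221/5,130+210/5,.088),at_z(T,160+480/5,130+193/5,.088))
print("rings top z~.19",[at_z(T,160+u/5,130+168/5,.19)[:2] for u in(305,350,398)])
E
```

```text
grip axis [ 0.6196 -0.0845  0.1657] tip [0.6168 0.1618 0.165 ] [[0.5, 0.1], [-0.0, -0.3]] [-0.0028  0.2462 -0.0007] elev -0.17035369364046138
posts in top frame z=.088 [0.609  0.1379 0.088 ] [ 0.616  -0.0505  0.088 ]
rings top z~.19 [array([0.6167, 0.067 ]), array([0.6158, 0.0364]), array([0.6148, 0.0038])]
```

The shaft is level (-0.2°), aligned with the notches, and the rings sit between the posts. Lowering.

```bash
python3 -m jog '{"linear":[[0,1,-10],[0,1.5,-26],[0,1.5,-44],[0,1.5,-60],[0,1.5,-68]],"dr":[[0,0,0],[0,0,0],[0,0,0],[0,0,0],[0,0,0]]}'
python3 -m jog '{"linear":[[0,0,-4],[0,0,-8],[0,0,-12],[0,0,-16],[0,0,-19]],"dr":[[0,0,0],[0,0,0],[0,0,0],[0,0,0],[0,0,0]]}'
python3 - <<'E'
from h import *
s=manip.sense();print(s["opening"],s["tool_pos"],s["contact_force"],s["torque"])
p=snap("side");f=p["frame"][130:270,190:290];cv2.imwrite("pics/s23.png",cv2.resize(f,None,fx=6,fy=4.3,interpolation=cv2.INTER_CUBIC)[:,:,::-1])
p=snap("top");f=p["frame"][130:210,160:300];cv2.imwrite("pics/t23.png",cv2.resize(f,None,fx=5,fy=5,interpolation=cv2.INTER_CUBIC)[:,:,::-1])
p=snap("wrist","w23.png")
E
```

```text
time: 44.88
tool_pos: [0.6185, -0.0792, 0.0593]
tool_rot: [[-0.005, 1.0, -0.006], [0.995, 0.006, 0.102], [0.102, -0.005, -0.995]]
contact_force: [-0.5, 0.5, -2.4]
opening: 0.0218
time: 45.5
tool_pos: [0.6186, -0.0792, 0.0401]
tool_rot: [[-0.005, 1.0, -0.006], [0.995, 0.006, 0.102], [0.102, -0.005, -0.995]]
contact_force: [-0.8, -0.3, -1.1]
opening: 0.0213
0.02132217959306764 [ 0.61855345 -0.0792092   0.04014148] [-0.78011085 -0.30171678 -1.14894217] [-0.34520986 -0.07991696  0.04148006]
```

View pics/s23.png

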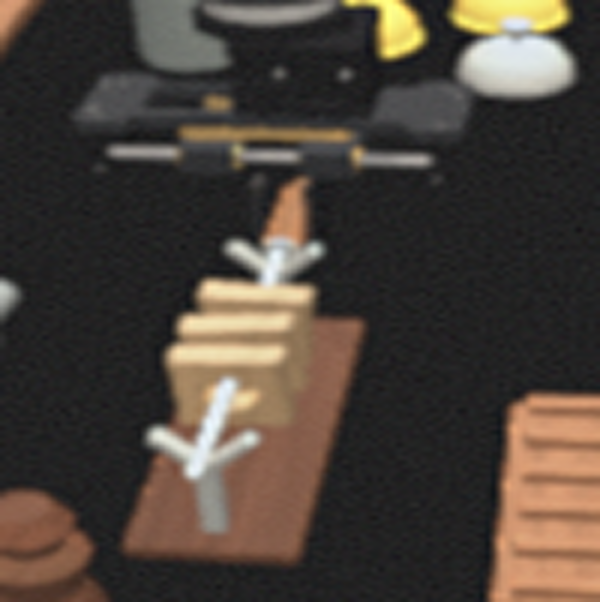

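View pics/t23.png

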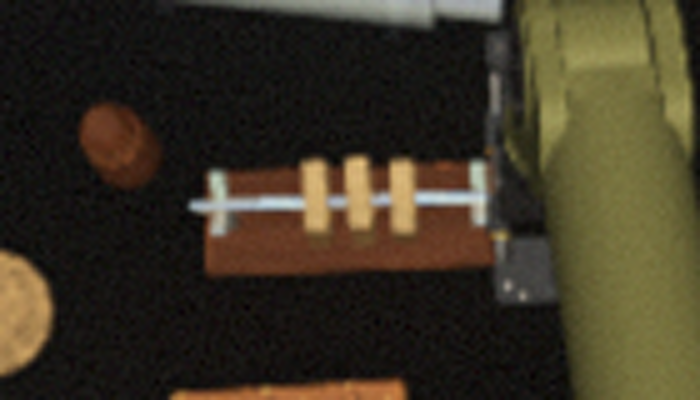

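View pics/w23.png

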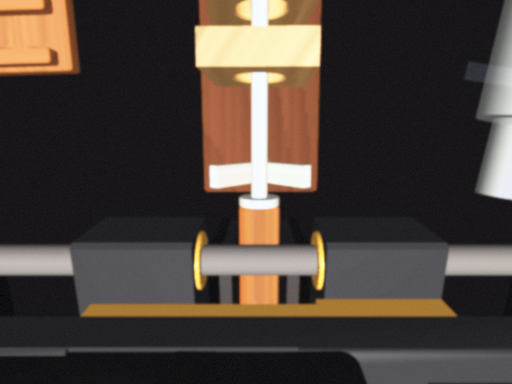

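```bash
python3 -m jog '{"linear":[[0,0,-0.6],[0,0,-1.2],[0,0,-1.8],[0,0,-2],[0,0,-2]],"dr":[[0,0,0],[0,0,0],[0,0,0],[0,0,0],[0,0,0]]}'
python3 -m jog '{"linear":[[0,0,0],[0,0,0],[0,0,0],[0,0,0],[0,0,0]],"dr":[[0,0,0],[0,0,0],[0,0,0],[0,0,0],[0,0,0]]}' 30
python3 - <<'E'
from h import *
s=manip.sense();print(s["opening"],s["tool_pos"],s["contact_force"],s["torque"])
p=snap("side");f=p["frame"][130:270,190:290];cv2.imwrite("pics/s24.png",cv2.resize(f,None,fx=6,fy=4.3,interpolation=cv2.INTER_CUBIC)[:,:,::-1])
E
```

```text
time: 46.28
tool_pos: [0.6187, -0.0792, 0.0384]
tool_rot: [[-0.005, 1.0, -0.006], [0.995, 0.006, 0.102], [0.102, -0.005, -0.995]]
contact_force: [0.0, -0.5, 0.1]
opening: 0.0213
time: 46.9
tool_pos: [0.6187, -0.0791, 0.0384]
tool_rot: [[-0.005, 1.0, -0.006], [0.995, 0.006, 0.102], [0.102, -0.005, -0.995]]
contact_force: [0.1, -0.2, 1.2]
opening: 0.0302
0.030166583961917137 [ 0.61872046 -0.07913748  0.03837904] [ 0.09580756 -0.16948468  1.24160365] [-0.13953804 -0.12755048 -0.03816986]
```

View pics/s24.png

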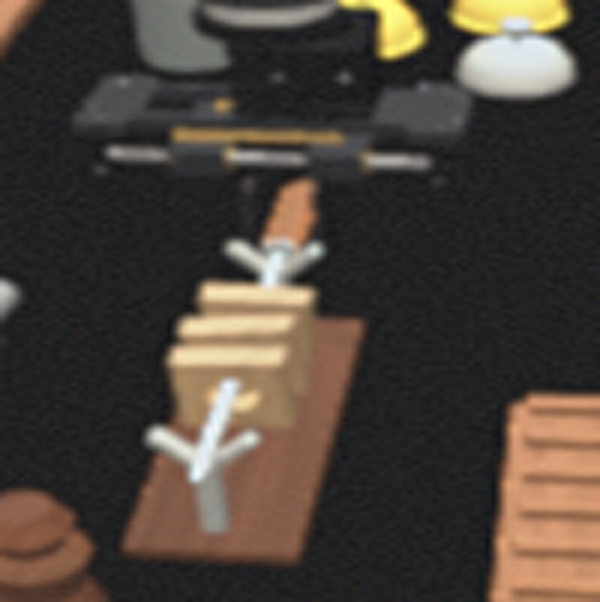

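It's released and seated in both notches, with the rings hanging between the posts. I'll open wider, rise straight up, level the tool and go to look at the ramekin.

```bash
python3 -m jog '{"linear":[[0,0,0],[0,0,0],[0,0,10],[0,0,40],[0,0,80]],"dr":[[0,0,0],[0,0,0],[0,0,0],[0,0,0],[0,0,0]]}' 50
python3 -m jog '{"linear":[[0,0,40],[0,0,80],[-25,20,120],[-60,50,150],[-90,80,170]],"dr":[[0,0,0],[0,0,0],[-0.04,0,0],[-0.08,0,0],[-0.102,0,0]]}'
python3 -m jog '{"linear":[[-20,30,0],[-40,60,0],[-60,90,0],[-75,120,0],[-75,145,0]],"dr":[[0,0,0],[0,0,0],[0,0,0],[0,0,0],[0,0,0]]}' 87
python3 - <<'E'
from h import *
np.set_printoptions(precision=4,suppress=True)
p=snap("wrist","w25.png");print(manip.sense()["tool_pos"])
for k in ("ramekin_center","coaster_top"):
  for d in manip.silhouettes(p,k)[:3]: 
    v,u=np.nonzero(d["pixels"]);print(k,round(d["p"],2),[int(x) for x in d["rect"]],at_z(p,u.mean(),v.mean(),.02 if k[0]=="r" else .004))
p=snap("side","s25.png")
E
```

```text
time: 47.58
tool_pos: [0.6181, -0.0791, 0.119]
tool_rot: [[-0.005, 1.0, -0.007], [0.995, 0.006, 0.103], [0.103, -0.007, -0.995]]
contact_force: [0.3, -0.4, 0.2]
opening: 0.0501
time: 48.2
tool_pos: [0.5275, 0.003, 0.2916]
tool_rot: [[-0.006, 1.0, -0.004], [1.0, 0.006, -0.001], [-0.001, -0.004, -1.0]]
contact_force: [-0.1, 0.5, 0.5]
opening: 0.0502
time: 48.82
tool_pos: [0.4514, 0.1498, 0.2925]
tool_rot: [[-0.008, 1.0, -0.002], [1.0, 0.008, -0.003], [-0.003, -0.002, -1.0]]
contact_force: [0.9, -0.3, -0.0]
opening: 0.0853
[0.4513 0.1536 0.2926]
ramekin_center 0.8 [227, 10, 270, 69] [0.4343 0.3039 0.02  ]
coaster_top 0.94 [301, 1, 372, 56] [0.5527 0.3219 0.004 ]
```

View pics/w25.png

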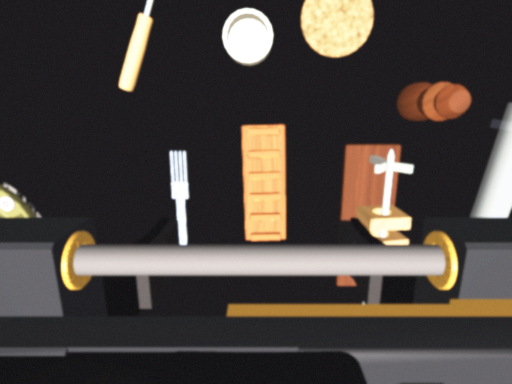

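View pics/s25.png

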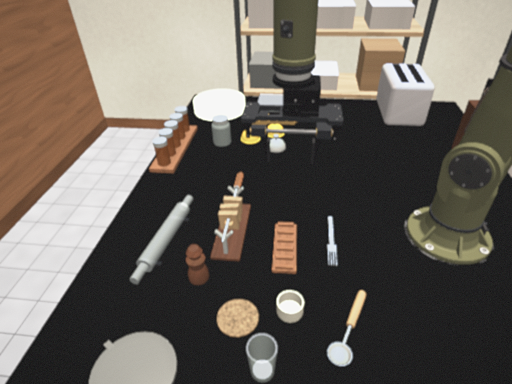

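The ramekin has been knocked: it's now near (0.434, 0.304), where it had been at (0.424, 0.266). I'll get closer to measure it and the coaster.

```bash
python3 -m jog '{"linear":[[8,25,0],[16,50,0],[24,75,0],[30,90,0],[30,95,0]],"dr":[[0,0,0],[0,0,0],[0,0,0],[0,0,0],[0,0,0]]}'
python3 -m jog '{"linear":[[0,0,0],[0,0,0],[0,0,0],[0,0,0],[0,0,0]],"dr":[[0,0,0],[0,0,0],[0,0,0],[0,0,0],[0,0,0]]}'
cat > ram.py <<'E'
from h import *
np.set_printoptions(precision=4,suppress=True)
def circ(P):
    A=np.c_[2*P,np.ones(len(P))];s=np.linalg.lstsq(A,(P**2).sum(1),rcond=None)[0];r=np.sqrt(s[2]+s[0]**2+s[1]**2)
    return s[:2],r,np.std(np.hypot(*(P-s[:2]).T)-r)
def meas(out):
    p=snap("wrist",out);f=p["frame"].astype(int);print(manip.sense()["tool_pos"])
    m=(f.min(2)>90).astype(np.uint8);m[238:]=0
    # outer contour of white blobs
    cs,_=cv2.findContours(m,cv2.RETR_EXTERNAL,cv2.CHAIN_APPROX_NONE)
    for c in cs:
        if cv2.contourArea(c)<900: continue
        h=cv2.convexHull(c)[:,0].astype(float);q=c[:,0].astype(float)
        P=np.array([at_z(p,u,v,.040)[:2] for u,v in q]);C=circ(P);print("white",cv2.boundingRect(c),C)
    m=((f[:,:,0]>f[:,:,2]+30)&(f[:,:,0]>90)).astype(np.uint8);m[238:]=0
    cs,_=cv2.findContours(m,cv2.RETR_EXTERNAL,cv2.CHAIN_APPROX_NONE)
    for c in cs:
        if cv2.contourArea(c)<900: continue
        q=c[:,0].astype(float);P=np.array([at_z(p,u,v,.004)[:2] for u,v in q]);C=circ(P);print("warm",cv2.boundingRect(c),C)
if __name__=="__main__": meas("w26.png")
E
python3 ram.py
```

```text
time: 49.65
tool_pos: [0.4831, 0.242, 0.2915]
tool_rot: [[-0.007, 1.0, -0.005], [1.0, 0.007, -0.001], [-0.001, -0.005, -1.0]]
contact_force: [0.0, -0.3, 0.4]
opening: 0.0867
time: 50.28
tool_pos: [0.4831, 0.2419, 0.2915]
tool_rot: [[-0.006, 1.0, -0.005], [1.0, 0.006, -0.001], [-0.001, -0.005, -1.0]]
contact_force: [-0.6, 0.8, 0.4]
opening: 0.0868
[0.4831 0.2419 0.2915]
white (222, 188, 42, 50) (array([0.459 , 0.1592]), np.float64(0.03724945284411104), np.float64(0.005252477335532234))
white (461, 135, 51, 84) (array([0.8027, 0.2093]), np.float64(0.044676095381160574), np.float64(0.01356537912795299))
white (200, 86, 50, 51) (array([0.4354, 0.3016]), np.float64(0.03227029900556684), np.float64(0.00037341298064564135))
white (276, 53, 70, 73) (array([0.5483, 0.3292]), np.float64(0.04437556656839108), np.float64(0.0004436577512492304))
white (104, 12, 60, 146) (array([0.3101, 0.3329]), np.float64(0.05975685187983286), np.float64(0.0286537461895009))
warm (319, 204, 56, 34) (array([0.6165, 0.1356]), np.float64(0.03480830431168396), np.float64(0.01171265573497802))
warm (220, 186, 45, 52) (array([0.4572, 0.1485]), np.float64(0.04254627425553901), np.float64(0.005561656699477809))
warm (371, 149, 62, 46) (array([0.6956, 0.2137]), np.float64(0.03884854201739965), np.float64(0.008242454512616836))
warm (103, 86, 33, 73) (array([0.2779, 0.2834]), np.float64(0.03591900930282603), np.float64(0.014346709468791161))
warm (276, 53, 70, 73) (array([0.5537, 0.3305]), np.float64(0.049043249641011026), np.float64(0.00041387047183973573))
```

View pics/w26.png

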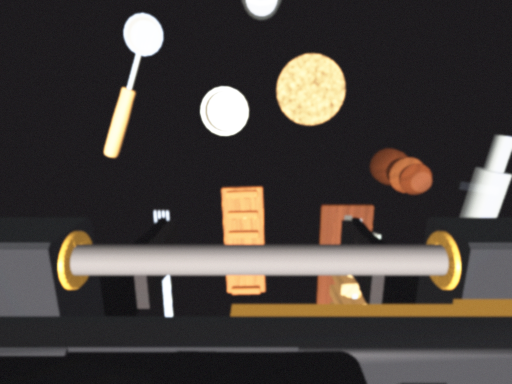

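Ramekin at (0.4354, 0.3016) and coaster at (0.5537, 0.3305), both with sub-mm circle fits. Grasping the ramekin low.

```bash
python3 -m jog '{"linear":[[-16,20,-30],[-32,40,-75],[-48,60,-120],[-48,60,-165],[-48,60,-205]],"dr":[[0,0,0],[0,0,0],[0,0,0],[0,0,0],[0,0,0]]}' 87
python3 -m jog '{"linear":[[0,0,0],[0,0,0],[0,0,-10],[0,0,-20],[0,0,-30]],"dr":[[0,0,0],[0,0,0],[0,0,0],[0,0,0],[0,0,0]]}'
python3 - <<'E'
from h import *
s=manip.sense();print(s["opening"],s["tool_pos"],s["contact_force"])
p=snap("side");f=p["frame"][220:350,230:350];cv2.imwrite("pics/s27.png",cv2.resize(f,None,fx=5,fy=4.5,interpolation=cv2.INTER_CUBIC)[:,:,::-1])
E
```

```text
time: 50.95
tool_pos: [0.4347, 0.302, 0.0851]
tool_rot: [[-0.007, 1.0, -0.005], [1.0, 0.007, -0.002], [-0.002, -0.005, -1.0]]
contact_force: [0.3, -0.7, 0.3]
opening: 0.0871
time: 51.58
tool_pos: [0.4349, 0.3019, 0.0546]
tool_rot: [[-0.007, 1.0, -0.004], [1.0, 0.007, -0.002], [-0.002, -0.004, -1.0]]
contact_force: [0.2, -0.6, -0.8]
opening: 0.0869
0.08686114608706506 [0.43486091 0.30185649 0.05463571] [ 0.17177588 -0.63808416 -0.80479983]
```

View pics/s27.png

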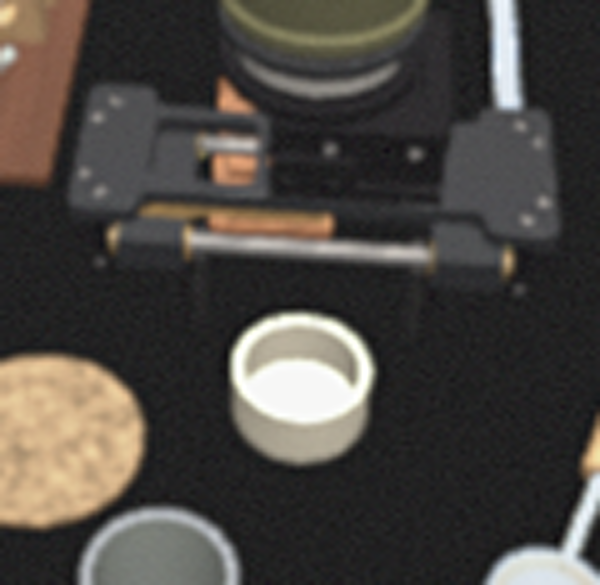

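```bash
python3 -m jog '{"linear":[[0.5,0,-15],[0.5,0,-30],[0.5,0,-42],[0.5,0,-49],[0.5,0,-52]],"dr":[[0,0,0],[0,0,0],[0,0,0],[0,0,0],[0,0,0]]}'
python3 -m jog '{"linear":[[0,0,0],[0,0,0],[0,0,0],[0,0,0],[0,0,0]],"dr":[[0,0,0],[0,0,0],[0,0,0],[0,0,0],[0,0,0]]}' 52
python3 -m jog '{"linear":[[0,0,4],[0,0,10],[0,0,20],[0,0,30],[0,0,40]],"dr":[[0,0,0],[0,0,0],[0,0,0],[0,0,0],[0,0,0]]}'
python3 - <<'E'
from h import *
s=manip.sense();print(s["opening"],s["tool_pos"],s["contact_force"])
p=snap("side");f=p["frame"][200:350,230:350];cv2.imwrite("pics/s28.png",cv2.resize(f,None,fx=5,fy=4,interpolation=cv2.INTER_CUBIC)[:,:,::-1])
E
```

```text
time: 52.25
tool_pos: [0.4343, 0.3012, 0.0008]
tool_rot: [[-0.007, 1.0, -0.007], [1.0, 0.007, -0.003], [-0.003, -0.007, -1.0]]
contact_force: [0.3, -0.4, -0.4]
opening: 0.0869
time: 52.88
tool_pos: [0.4346, 0.3013, 0.0011]
tool_rot: [[-0.007, 1.0, -0.006], [1.0, 0.007, -0.002], [-0.002, -0.006, -1.0]]
contact_force: [-1.2, -0.1, 1.6]
opening: 0.0614
time: 53.5
tool_pos: [0.4347, 0.3014, 0.042]
tool_rot: [[-0.007, 1.0, -0.006], [1.0, 0.007, -0.002], [-0.002, -0.006, -1.0]]
contact_force: [0.0, 0.7, -1.7]
opening: 0.0615
0.06148017853584 [0.43473108 0.30144198 0.04202845] [ 6.99456668e-04  6.88737687e-01 -1.73911955e+00]
```

View pics/s28.png

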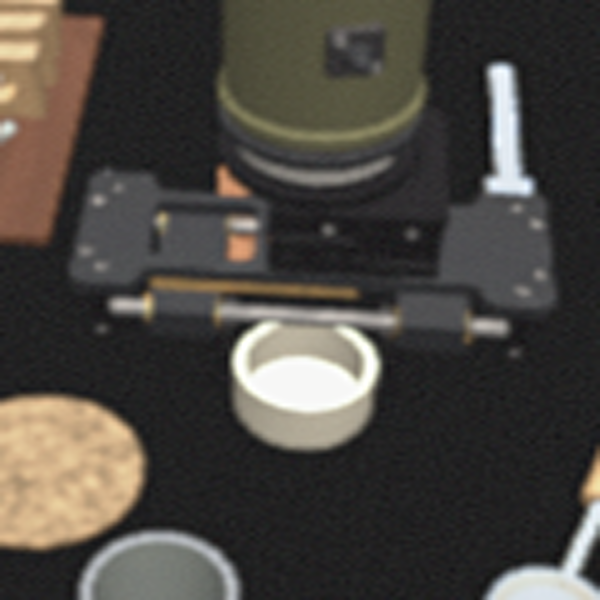

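Held upright. Moving over the coaster.

```bash
python3 -m jog '{"linear":[[20,5,0],[48,12,0],[76,19,0],[104,26,0],[119,29,0]],"dr":[[0,0,0],[0,0,0],[0,0,0],[0,0,0],[0,0,0]]}'
python3 -m jog '{"linear":[[0,0,-2],[0,0,-10],[0,0,-18],[0,0,-26],[0,0,-30]],"dr":[[0,0,0],[0,0,0],[0,0,0],[0,0,0],[0,0,0]]}'
python3 - <<'E'
from h import *
s=manip.sense();print(s["opening"],s["tool_pos"],s["contact_force"])
p=snap("side");f=p["frame"][220:350,190:310];cv2.imwrite("pics/s29.png",cv2.resize(f,None,fx=5,fy=4.5,interpolation=cv2.INTER_CUBIC)[:,:,::-1])
E
```

```text
time: 54.18
tool_pos: [0.556, 0.331, 0.043]
tool_rot: [[-0.006, 1.0, -0.004], [1.0, 0.006, -0.001], [-0.001, -0.004, -1.0]]
contact_force: [-1.1, -0.9, -1.2]
opening: 0.0614
time: 54.8
tool_pos: [0.5555, 0.3306, 0.0122]
tool_rot: [[-0.006, 1.0, -0.005], [1.0, 0.006, -0.002], [-0.002, -0.005, -1.0]]
contact_force: [0.1, 0.0, -1.0]
opening: 0.0617
0.061684050431212153 [0.55547115 0.33063614 0.01224474] [ 0.1473277   0.03307113 -0.95592255]
```

View pics/s29.png

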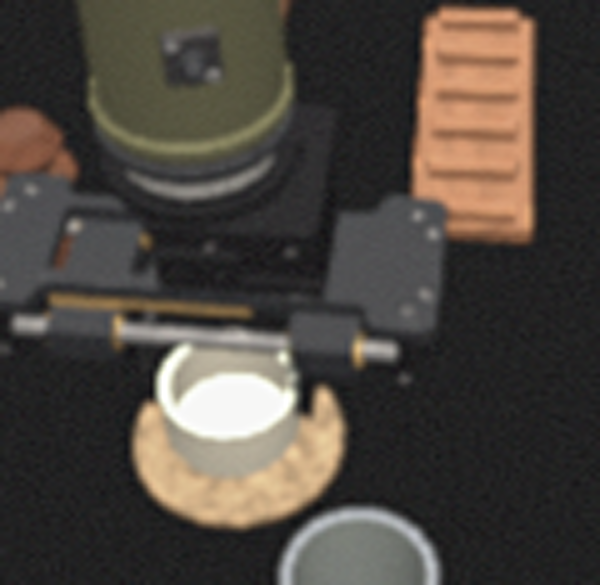

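```bash
python3 -m jog '{"linear":[[-1.5,0,-1.5],[-1.5,0,-3],[-1.5,0,-4.5],[-1.5,0,-6],[-1.5,0,-6]],"dr":[[0,0,0],[0,0,0],[0,0,0],[0,0,0],[0,0,0]]}'
python3 -m jog '{"linear":[[0,0,-0.4],[0,0,-0.4],[0,0,-0.4],[0,0,-0.4],[0,0,-0.4]],"dr":[[0,0,0],[0,0,0],[0,0,0],[0,0,0],[0,0,0]]}' 80
python3 -m jog '{"linear":[[0,0,15],[0,0,45],[0,0,90],[0,-40,140],[0,-80,180]],"dr":[[0,0,0],[0,0,0],[0,0,0],[0,0,0],[0,0,0]]}' 87
python3 -m jog '{"linear":[[-30,-20,40],[-50,-20,60],[-60,-20,60],[-60,-20,60],[-60,-20,60]],"dr":[[0,0,0],[0,0,0],[0,0,0],[0,0,0],[0,0,0]]}' 87
sed -i 's/w26/w30/' ram.py; python3 ram.py | grep -E "white|warm"
```

```text
time: 55.48
tool_pos: [0.5539, 0.3305, 0.0059]
tool_rot: [[-0.006, 1.0, -0.006], [1.0, 0.006, -0.002], [-0.002, -0.006, -1.0]]
contact_force: [0.4, -0.9, -1.9]
opening: 0.0612
time: 56.1
tool_pos: [0.5539, 0.3305, 0.0055]
tool_rot: [[-0.006, 1.0, -0.005], [1.0, 0.006, -0.002], [-0.002, -0.005, -1.0]]
contact_force: [-0.6, 0.1, 0.7]
opening: 0.0798
time: 56.72
tool_pos: [0.5539, 0.2509, 0.1886]
tool_rot: [[-0.008, 1.0, -0.003], [1.0, 0.008, -0.001], [-0.001, -0.003, -1.0]]
contact_force: [0.9, -1.6, 0.1]
opening: 0.0867
time: 57.35
tool_pos: [0.494, 0.2305, 0.2475]
tool_rot: [[-0.008, 1.0, -0.005], [1.0, 0.008, -0.001], [-0.001, -0.005, -1.0]]
contact_force: [-0.3, -0.0, -0.4]
opening: 0.087
white (210, 187, 46, 51) (array([0.4598, 0.1631]), np.float64(0.03536168725336312), np.float64(0.004323610326437053))
white (474, 133, 38, 86) (array([0.7975, 0.2059]), np.float64(0.037954785486860654), np.float64(0.013161220738517236))
white (270, 38, 76, 81) (array([0.5487, 0.3281]), np.float64(0.04414122656704069), np.float64(0.0003695944801411423))
white (78, 0, 66, 154) (array([0.3153, 0.3289]), np.float64(0.05871629323872648), np.float64(0.027708936449045207))
warm (317, 206, 61, 32) (array([0.6173, 0.1385]), np.float64(0.03381754094810725), np.float64(0.011780691558846689))
warm (208, 185, 50, 53) (array([0.4568, 0.1521]), np.float64(0.04055705981564732), np.float64(0.004802037570086704))
warm (374, 145, 71, 51) (array([0.6971, 0.2136]), np.float64(0.04031920875226353), np.float64(0.008824515050911622))
warm (269, 37, 78, 83) (array([0.5536, 0.3306]), np.float64(0.04915682712588431), np.float64(0.00035411875860361076))
```

View pics/w30.png

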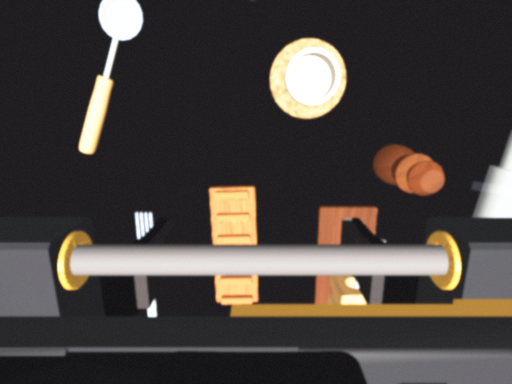

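```bash
python3 - <<'E'
from ram import *
p=snap("wrist");f=p["frame"].astype(int)
m=((f.min(2)>150)&(f[:,:,0]-f[:,:,2]<45)).astype(np.uint8)[0:130];m[:, :265]=0;m[:,350:]=0
cs,_=cv2.findContours(m,cv2.RETR_EXTERNAL,cv2.CHAIN_APPROX_NONE)
c=max(cs,key=cv2.contourArea);h=cv2.convexHull(c)[:,0].astype(float)
P=np.array([at_z(p,u,v,.044)[:2] for u,v in h]);print(cv2.boundingRect(c),circ(P))
c=p["frame"][20:140,240:380];cv2.imwrite("pics/rm.png",cv2.resize(c,None,fx=4,fy=4,interpolation=cv2.INTER_CUBIC)[:,:,::-1])
E
```

```text
(285, 47, 57, 59) (array([0.5539, 0.3309]), np.float64(0.03246679952579537), np.float64(0.00038443254468935437))
```

View pics/rm.png

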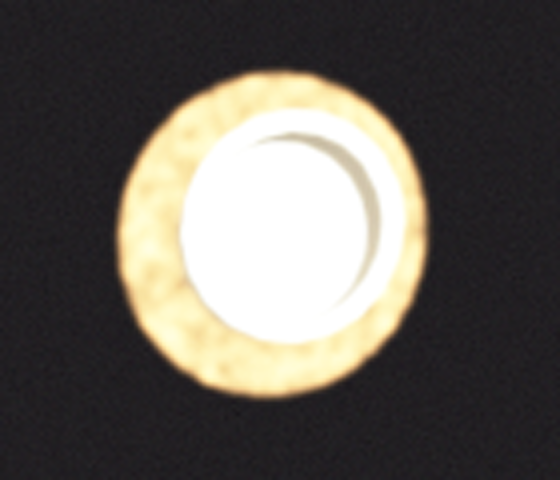

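The ramekin at (0.5539, 0.3309) is centred on the coaster at (0.5536, 0.3306), upright. On the way to the bell I'll check the stand from above.

```bash
python3 -m jog '{"linear":[[10,-45,20],[25,-95,40],[40,-145,50],[55,-195,50],[70,-240,50]],"dr":[[0,0,0],[0,0,0],[0,0,0],[0,0,0],[0,0,0]]}' 
python3 -m jog '{"linear":[[0,-20,0],[0,-50,0],[0,-60,0],[0,-60,0],[0,-60,0]],"dr":[[0,0,0],[0,0,0],[0,0,0],[0,0,0],[0,0,0]]}' 
python3 - <<'E'
from h import *
p=snap("wrist","w31.png");print(manip.sense()["tool_pos"])
p=snap("side");f=p["frame"][150:270,180:290];cv2.imwrite("pics/s31.png",cv2.resize(f,None,fx=6,fy=5,interpolation=cv2.INTER_CUBIC)[:,:,::-1])
E
```

```text
time: 58.08
tool_pos: [0.5646, -0.0116, 0.297]
tool_rot: [[-0.007, 1.0, -0.006], [1.0, 0.007, -0.0], [0.0, -0.006, -1.0]]
contact_force: [1.1, 0.4, -0.8]
opening: 0.0866
time: 58.7
tool_pos: [0.5647, -0.0697, 0.297]
tool_rot: [[-0.01, 1.0, -0.006], [1.0, 0.01, 0.001], [0.001, -0.006, -1.0]]
contact_force: [-0.6, 0.8, -2.0]
opening: 0.087
[ 0.56472425 -0.06968574  0.297114  ]
```

View pics/w31.png

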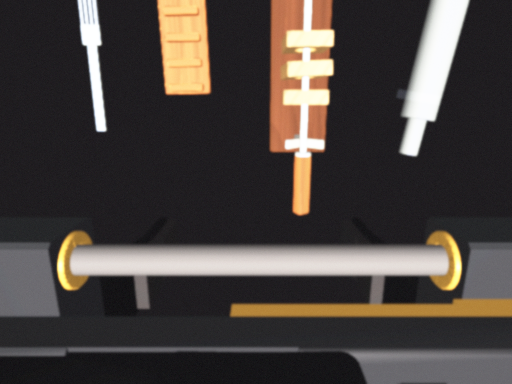

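View pics/s31.png

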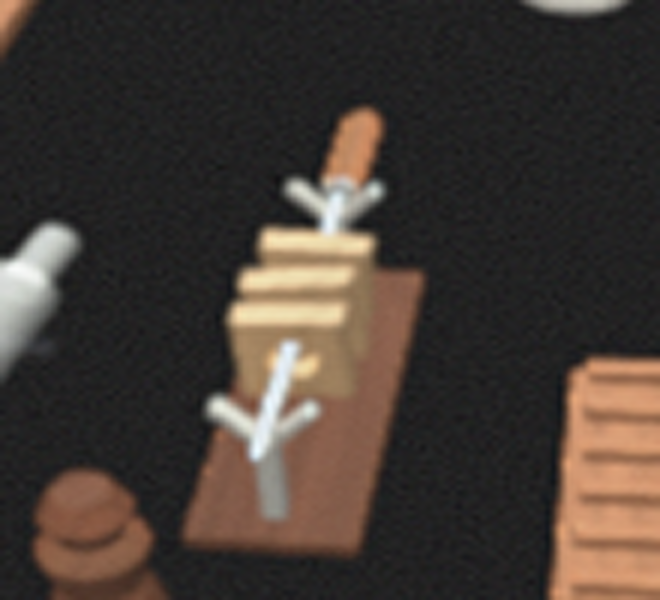

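The skewer is seated with all three rings hanging between the posts. Now the bell: I'll move so the wrist camera looks at it from above.

```bash
python3 -m jog '{"linear":[[-5,-40,0],[-10,-85,0],[-15,-130,0],[-20,-175,0],[-25,-220,0]],"dr":[[0,0,0],[0,0,0],[0,0,0],[0,0,0],[0,0,0]]}' 
python3 -m jog '{"linear":[[-5,-45,0],[-10,-90,0],[-15,-135,0],[-20,-180,0],[-20,-200,0]],"dr":[[0,0,0],[0,0,0],[0,0,0],[0,0,0],[0,0,0]]}' 20
python3 -m jog '{"linear":[[0,0,0],[0,0,0],[0,0,0],[0,0,0],[0,0,0]],"dr":[[0,0,0],[0,0,0],[0,0,0],[0,0,0],[0,0,0]]}' 4
python3 - <<'E'
from h import *
p=snap("wrist","w32.png");print(manip.sense()["tool_pos"])
for k in ("bell_top","plunger"):
  for d in manip.silhouettes(p,k)[:4]: print(k,round(d["p"],2),[int(x) for x in d["rect"]])
E
```

```text
time: 59.42
tool_pos: [0.5399, -0.2904, 0.2975]
tool_rot: [[-0.011, 1.0, -0.005], [1.0, 0.011, -0.0], [-0.0, -0.005, -1.0]]
contact_force: [0.1, 0.4, -0.0]
opening: 0.0871
time: 60.05
tool_pos: [0.5188, -0.4933, 0.2967]
tool_rot: [[-0.008, 1.0, -0.006], [1.0, 0.008, -0.001], [-0.001, -0.006, -1.0]]
contact_force: [0.6, -1.0, 0.2]
opening: 0.0447
time: 60.68
tool_pos: [0.5189, -0.4928, 0.297]
tool_rot: [[-0.009, 1.0, -0.006], [1.0, 0.009, -0.001], [-0.001, -0.006, -1.0]]
contact_force: [0.1, 0.9, -0.6]
opening: 0.0049
[ 0.51884419 -0.49297052  0.29695135]
bell_top 0.59 [335, 156, 358, 172]
bell_top 0.57 [259, 102, 274, 121]
bell_top 0.55 [269, 192, 285, 211]
plunger 0.77 [270, 195, 285, 212]
plunger 0.56 [342, 156, 360, 171]
```

View pics/w32.png

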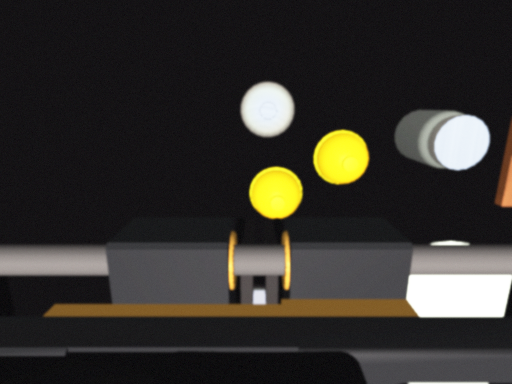

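```bash
python3 - <<'E'
from ram import *
acc=0
for i in range(5):
    p=snap("wrist");acc=acc+p["frame"].astype(float)
acc/=5;f=acc
m=(f.min(2)>80).astype(np.uint8);m[:60]=0;m[150:]=0;m[:,:225]=0;m[:,310:]=0
cs,_=cv2.findContours(m,cv2.RETR_EXTERNAL,cv2.CHAIN_APPROX_NONE);c=max(cs,key=cv2.contourArea)[:,0].astype(float)
for z in(0,.005,.01): print(z,circ(np.array([at_z(p,u,v,z)[:2] for u,v in c])))
g=f[75:145,230:305];g=np.clip((g-130)*2.2,0,255).astype(np.uint8);cv2.imwrite("pics/b1.png",cv2.resize(g,None,fx=8,fy=8,interpolation=cv2.INTER_CUBIC)[:,:,::-1])
for d in manip.silhouettes(p,"bell_top")[:4]:
    v,u=np.nonzero(d["pixels"]);print(d["p"],u.mean(),v.mean(),at_z(p,u.mean(),v.mean(),.061))
print("base proj",)
E
```

```text
0 (array([ 0.5287, -0.4311]), np.float64(0.03883171601052884), np.float64(0.00037174244985209914))
0.005 (array([ 0.5286, -0.4311]), np.float64(0.03843394910872219), np.float64(0.00036793456141092544))
0.01 (array([ 0.5285, -0.431 ]), np.float64(0.0380361822069111), np.float64(0.0003641266729697479))
0.66 267.4888888888889 110.03555555555556 [ 0.5278 -0.4314  0.061 ]
0.6 276.4567901234568 202.1604938271605 [ 0.5418 -0.5538  0.061 ]
0.52 349.8965517241379 163.5024630541872 [ 0.638  -0.4994  0.061 ]
base proj
```

View pics/b1.png

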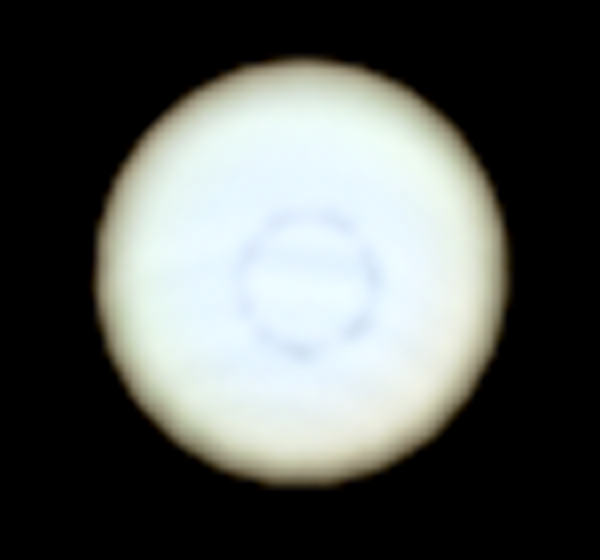

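The silver bell's head centre is at (0.529, -0.4315): dome fit and head outline agree. The yellow bells at (276,192) and (341,157) are not the one. I'll come down with closed fingers, watching the force.

```bash
python3 -m jog '{"linear":[[3,20,-40],[6,40,-85],[10,62,-130],[10,62,-175],[10,62,-205]],"dr":[[0,0,0],[0,0,0],[0,0,0],[0,0,0],[0,0,0]]}' 0
python3 -m jog '{"linear":[[0,0,-6],[0,0,-12],[0,0,-18],[0,0,-24],[0,0,-27]],"dr":[[0,0,0],[0,0,0],[0,0,0],[0,0,0],[0,0,0]]}'
python3 - <<'E'
from h import *
s=manip.sense();print(s["opening"],s["tool_pos"],s["contact_force"])
p=snap("side");f=p["frame"][90:180,230:330];cv2.imwrite("pics/s33.png",cv2.resize(f,None,fx=6,fy=6,interpolation=cv2.INTER_CUBIC)[:,:,::-1])
E
```

```text
time: 61.75
tool_pos: [0.5278, -0.4305, 0.0893]
tool_rot: [[-0.009, 1.0, -0.008], [1.0, 0.009, 0.001], [0.001, -0.008, -1.0]]
contact_force: [-0.1, -0.2, 0.5]
opening: 0.0002
time: 62.38
tool_pos: [0.5279, -0.4306, 0.0624]
tool_rot: [[-0.008, 1.0, -0.008], [1.0, 0.008, 0.0], [0.0, -0.008, -1.0]]
contact_force: [-0.6, 0.6, 0.0]
opening: 0.0007
0.0007240942097924153 [ 0.5278905  -0.43058848  0.06236147] [-0.55201516  0.58122964  0.00880586]
```

View pics/s33.png

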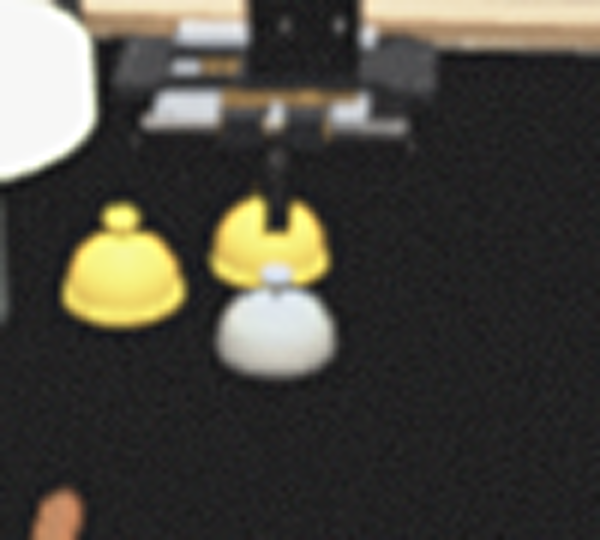

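The fingertip at crop row 230 is still about 27 mm above the bell head at row 265. That confirms the finger offset, so I expect contact near TCP z ≈ 0.035. Going down in steps.

```bash
python3 -m jog '{"linear":[[1,-0.7,-5],[1,-0.7,-10],[1,-0.7,-15],[1,-0.7,-19],[1,-0.7,-21]],"dr":[[0,0,0],[0,0,0],[0,0,0],[0,0,0],[0,0,0]]}'
python3 -m jog '{"linear":[[0,0,-1],[0,0,-2],[0,0,-3],[0,0,-4],[0,0,-4]],"dr":[[0,0,0],[0,0,0],[0,0,0],[0,0,0],[0,0,0]]}'
```

```text
time: 63.05
tool_pos: [0.5285, -0.4311, 0.0405]
tool_rot: [[-0.009, 1.0, -0.009], [1.0, 0.009, 0.001], [0.001, -0.009, -1.0]]
contact_force: [0.2, -0.2, -0.2]
opening: 0.0005
time: 63.68
tool_pos: [0.5285, -0.4311, 0.0365]
tool_rot: [[-0.009, 1.0, -0.009], [1.0, 0.009, 0.001], [0.001, -0.009, -1.0]]
contact_force: [0.5, -0.4, 0.1]
opening: 0.0004
```

```bash
python3 -m jog '{"linear":[[0,0,-1],[0,0,-2],[0,0,-3],[0,0,-3],[0,0,-3]],"dr":[[0,0,0],[0,0,0],[0,0,0],[0,0,0],[0,0,0]]}'
python3 -m jog '{"linear":[[0,0,-1],[0,0,-2],[0,0,-3],[0,0,-3],[0,0,-3]],"dr":[[0,0,0],[0,0,0],[0,0,0],[0,0,0],[0,0,0]]}'
```

```text
time: 64.3
tool_pos: [0.5285, -0.4311, 0.0335]
tool_rot: [[-0.008, 1.0, -0.009], [1.0, 0.008, 0.001], [0.001, -0.009, -1.0]]
contact_force: [-0.0, 1.0, 0.9]
opening: 0.0004
time: 64.92
tool_pos: [0.5286, -0.4311, 0.0307]
tool_rot: [[-0.008, 1.0, -0.008], [1.0, 0.008, 0.001], [0.001, -0.008, -1.0]]
contact_force: [-0.4, 0.7, 2.6]
opening: 0.0003
```

```bash
python3 -m jog '{"linear":[[0,0,-1],[0,0,-2],[0,0,-2.5],[0,0,-2.5],[0,0,-2.5]],"dr":[[0,0,0],[0,0,0],[0,0,0],[0,0,0],[0,0,0]]}'
python3 -m jog '{"linear":[[0,0,-0.5],[0,0,-1],[0,0,-1.5],[0,0,-1.5],[0,0,-1.5]],"dr":[[0,0,0],[0,0,0],[0,0,0],[0,0,0],[0,0,0]]}'
```

```text
time: 65.55
tool_pos: [0.5286, -0.4311, 0.0283]
tool_rot: [[-0.008, 1.0, -0.008], [1.0, 0.008, 0.001], [0.001, -0.008, -1.0]]
contact_force: [-1.1, 0.2, 3.8]
opening: 0.0005
time: 66.18
tool_pos: [0.5286, -0.4311, 0.0268]
tool_rot: [[-0.008, 1.0, -0.008], [1.0, 0.008, 0.001], [0.001, -0.008, -1.0]]
contact_force: [-1.2, 1.7, 3.4]
opening: 0.0003
```

```bash
python3 -m jog '{"linear":[[0,0,-0.4],[0,0,-0.8],[0,0,-1],[0,0,-1],[0,0,-1]],"dr":[[0,0,0],[0,0,0],[0,0,0],[0,0,0],[0,0,0]]}'
```

```text
time: 66.8
tool_pos: [0.5286, -0.4311, 0.026]
tool_rot: [[-0.008, 1.0, -0.008], [1.0, 0.008, 0.001], [0.001, -0.008, -1.0]]
contact_force: [-2.4, 0.6, 5.3]
opening: 0.0005
```

```bash
python3 -m jog '{"linear":[[0,0,-0.3],[0,0,-0.6],[0,0,-0.8],[0,0,-0.8],[0,0,-0.8]],"dr":[[0,0,0],[0,0,0],[0,0,0],[0,0,0],[0,0,0]]}'
```

```text
time: 67.42
tool_pos: [0.5286, -0.4311, 0.0259]
tool_rot: [[-0.008, 1.0, -0.009], [1.0, 0.008, 0.001], [0.001, -0.009, -1.0]]
contact_force: [-2.2, 1.7, 7.0]
opening: 0.0002
```

The head has stopped at TCP z = 0.0259 while the force rises past 5 N, so it is at the stop. One more small push to be certain.

```bash
python3 -m jog '{"linear":[[0,0,-0.4],[0,0,-0.8],[0,0,-1],[0,0,-1],[0,0,-1]],"dr":[[0,0,0],[0,0,0],[0,0,0],[0,0,0],[0,0,0]]}'
python3 - <<'E'
from h import *
p=snap("side");f=p["frame"][90:180,230:330];cv2.imwrite("pics/s34.png",cv2.resize(f,None,fx=6,fy=6,interpolation=cv2.INTER_CUBIC)[:,:,::-1])
E
```

```text
time: 68.05
tool_pos: [0.5286, -0.4311, 0.0259]
tool_rot: [[-0.008, 1.0, -0.009], [1.0, 0.008, 0.0], [0.0, -0.009, -1.0]]
contact_force: [-3.8, 1.3, 9.6]
opening: 0.0007
```

View pics/s34.png

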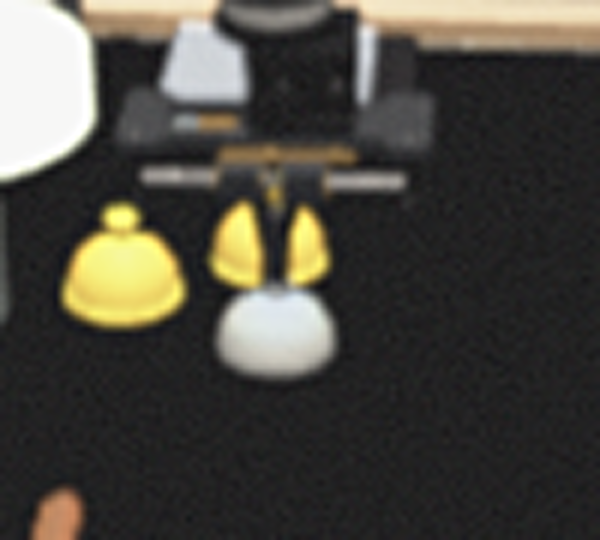

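The head is fully down at the stop: 9.6 N with no further travel, about 6 mm from first contact. Releasing upwards, then a last check of everything.

```bash
python3 -m jog '{"linear":[[0,0,5],[0,0,20],[0,0,50],[0,0,90],[0,0,130]],"dr":[[0,0,0],[0,0,0],[0,0,0],[0,0,0],[0,0,0]]}'
python3 -m jog '{"linear":[[0,0,20],[0,0,40],[0,0,50],[0,0,50],[0,0,50]],"dr":[[0,0,0],[0,0,0],[0,0,0],[0,0,0],[0,0,0]]}'
python3 - <<'E'
from h import *
s=manip.sense();print(s["time"],s["tool_pos"],s["contact_force"])
p=snap("side");f=p["frame"][100:384,140:380];cv2.imwrite("pics/s35.png",cv2.resize(f,None,fx=2.1,fy=2.1,interpolation=cv2.INTER_CUBIC)[:,:,::-1])
p=snap("top");f=p["frame"][130:270,95:415];cv2.imwrite("pics/t35.png",cv2.resize(f,None,fx=2.5,fy=2.5,interpolation=cv2.INTER_CUBIC)[:,:,::-1])
E
```

```text
time: 68.72
tool_pos: [0.5286, -0.4311, 0.1571]
tool_rot: [[-0.009, 1.0, -0.009], [1.0, 0.009, 0.0], [0.001, -0.009, -1.0]]
contact_force: [0.7, 0.4, -0.3]
opening: 0.0003
time: 69.35
tool_pos: [0.528, -0.4308, 0.2058]
tool_rot: [[-0.009, 1.0, -0.01], [1.0, 0.009, 0.002], [0.002, -0.01, -1.0]]
contact_force: [0.4, 0.3, -0.4]
opening: 0.0004
69.35 [ 0.52800129 -0.43077407  0.20575228] [ 0.44728716  0.33423996 -0.41255702]
```

View pics/s35.png

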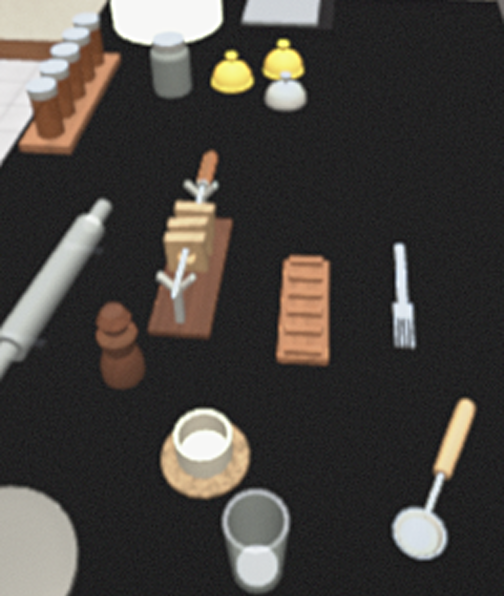

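View pics/t35.png

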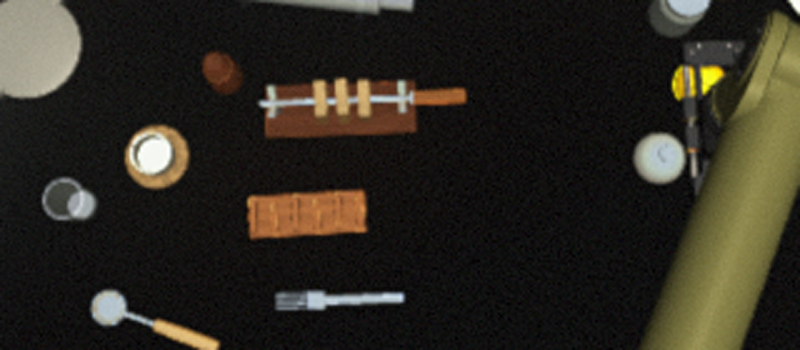

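All is in place: three rings between the posts, ramekin on the coaster, mill and tumbler at their original pixels, and the bell head back up with the arm clear. Handing in.

```bash
python3 - <<'E'
from rig import manip
print(manip.close_job())
E
```

```text
the job is handed in; nothing more can be done
None
```

The job is done and handed in, with everything placed in the order asked and the clock at about 69 s of the 210 s allowed; no verdict is reported.

**What I did**
- **Rings:** three were present. I stood the two loose ones in rack slots on either side of the one already there.
- **Skewer:** I ran it through all three holes, lifted the rings off together and laid it back in its stand.
- **Ramekin:** it had been knocked aside during the run, so I measured it again before setting it on the coaster.
- **Bell:** I pressed the silver one to its stop. It took about 6 mm of travel, ending at 9.6 N with no further movement.

**Last checks**
- The skewer is seated in both notches, with all three rings hanging between the posts.
- The ramekin is upright, about 0.5 mm from the middle of the coaster.
- The mill and the tumbler show at the same pixels as at the start. The bell head is back up and the arm touches nothing.

**What went wrong or disagreed**
- **First skewer grasp:** it failed. The cameras put the finger ends about 20–28 mm short of the stated tool point, so the fingers caught only the top of the handle. The skewer swung partly out of the stand; I turned it back into the notches, gripped deeper and carried on.
- **Handle grip:** it held at about 21 mm opening rather than the 16–18 mm expected, because the handle had rolled. It may still be rolled about its own axis.
- **Ring placement:** one ring touched its slot floor with a brief reading of about 36 N.

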